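# Square up a slide carrier and load it into the drying cassette

## Task

Gently push the loose slide carrier on the loading stage into the corner of its two stops until it lies square against both. Then grip it by its near, overhanging end, lift it off and slide it gently into the empty top slot of the drying cassette, fully home against the back of the slot, and let it go. Leave the things standing around where they are.

Things in the scene. Friction and masses are not known exactly. Their poses are not given: they have to be found in the camera images.
- carrier_center (a point): Centre (half-way up) of the loose carrier: flat aluminium plate 120 mm long (x), 60 wide (y), 8 thick (z), about 0.15 kg, two glass slides set in its top. Grip it across its width at its bare -x end (35 mm), the end nearest the robot. It starts flat on the stage, a little askew, 8 to 22 mm short of the stops; its +x end goes into the slot first.
- nest (a point): Where the carrier's centre lies when squared in the stage's corner; axes parallel to the squared carrier's. Back stop: steel wall, face at x = +60 mm of this point, y = -30 to +40 mm. Side stop: steel wall, face at y = +30 mm, only from x = +5 to +60 mm. Both rise 5 mm above the carrier's top.
- stage: Grey loading stage, fixed; origin on the worktop under nest, same axes. Foot 170 x 110 x 8 mm; pedestal top at 50 mm, narrower than the carrier: y = -27 to +24 mm for x = -28 to +60 mm, y = -16 to +16 mm for x = -41 to -28 mm, nothing beyond. So the carrier's -x end and -y edge hang free, with 42 mm of room below them.
- slot_mouth (a point): Centre of the mouth of the cassette's empty top slot. x points level into the slot, z up. Slot 63 mm wide, 12 high, 75 deep (back wall at x = +75 mm): fully home, the carrier's centre is 15 mm inside the mouth and 45 mm of it stays outside. Flared lips lead in from 8 mm before the mouth, opening by some 4 mm on every side. The slot's height differs each time.
- hood_lip (a point): Middle of the lower front edge of the white hood over the slot: 20 mm out in front of the slot mouth and 90 mm above it. Hood 96 mm wide, 45 mm tall. A hand that holds the carrier's outer end straight from above meets it: lean the hand back 30 to 45 degrees, away from the cassette, about the carrier's width axis.
- cassette (a joint): Height setting of the cassette on its column, m, 0 to 0.05 (at 0 the top slot's centre is 140 mm above the worktop). A stiff clamp holds it. Two slots 36 and 72 mm below the top one hold carriers fixed in place, sticking out 45 mm.
- carrier: The whole carrier, its origin at the centre of its underside, axes as carrier_center.
- stand: Drying stand, fixed, carries the cassette: dark foot 170 x 130 x 12 mm (long side along x), aluminium column at the back, 327 mm tall. Origin at the centre of the foot's underside; the slot mouth is 60 mm towards -x of it.
- timer: Bystander: white timer, 58 x 66 x 19 mm, origin at its underside.
- marker_black: Bystander: white marker with a black cap, 12 x 136 x 14 mm, lying, origin at its underside.
- vial_a: Bystander: small vial with a black cap, 27 mm wide, 62 mm tall, origin at its underside.
- beaker_50: Bystander: small beaker, 56 x 62 x 62 mm, origin at its underside.
- forceps: Bystander: steel forceps, 14 x 125 x 8 mm, lying, origin at their underside.
Things that resemble listed ones, but are neither listed nor needed, are in the scene too. Leave any green look-alike of the stage alone.

How it is judged:
By the outcome, as a careful person would: the job done as asked, in the order asked, and still so for the second after the job is handed in, with the robot touching nothing.
It also fails if it takes over 72 s, if anything falls off the work surface, if the arm or the gripper's body presses on something with over 40 N, if the wrist force passes 120 N, or if a joint passes its speed limit or range.

## Robot

A 7-joint arm with a two-finger parallel gripper is mounted at the origin on a cart in front of the work surface, level with it; the furniture and walls round the work are solid. World frame = base frame: x ahead of the robot, y to its left, z up, the work surface at z = 0. Lengths are in mm, angles in degrees, forces in N, time in s.
With the tool pointing down it reaches from about 400 to 925 mm from the base axis. Payload 4.1 kg.
Tool frame: the origin (TCP) lies on the mounting face of the last link; the fingertips stand 173 mm ahead of it and the grasp point (between the pads) lies 155 mm ahead of it; x points along the fingers, z is the direction in which the jaws open and shut, and the axes are right-handed (so a half turn about x gives the same grasp; the last joint's range is limited). The gripper opens to 85 mm and grips with 20 to 120 N. Pads are 22 mm wide; open, the fingers measure 114 mm over their backs; the gripper's body (76 mm by 85 mm) begins 54 mm behind the grasp point. The pads swing forward as they close: fully open they stand 13 mm farther back than shut.
Start: joints at [64.63, 22.827, 2.584, 88.041, -1.071, 69.15, -2.905], TCP at [219.126, -611.965, 404.747] pointing down, gripper open.
Joint ranges: [-161.44, 161.44], [-28.35, 127.94], [-78.24, 83.42], [0, 140.83], [-78.03, 258.03], [13.02, 114.36], [-168.23, 168.23]. Speed limits (degrees/s): [147.25, 147.25, 180, 180, 180, 180, 180].

## Interface

Orientations are given as a 3x3 rotation matrix whose columns are the frame's x, y, z axes.
In Python, from cell import read_state, cams, hand_in gives the robot as it stands.
- The arm moves only by the tool arm_command, never from a script. Its argument "motion" is a list of rows, each an object of numbers: "tx", "ty", "tz": the shift along the tool's x, y, z in cm; "wx", "wy", "wz": the turn, a rotation vector about the tool's x, y, z in degrees. In form: [{"tx": .., "ty": .., "tz": .., "wx": .., "wy": .., "wz": ..}, ...]. A call has 1 to 20 rows; each row shifts and turns the commanded pose from where the row before left it, along the tool's axes as they then stand; what a row does not reach is not made up. A row lasts 1/10 s, in which the tool goes at most 50 mm and 8.59 degrees, less where a joint would pass 70% of its speed; a pose out of reach is approached as far as the arm can. A call is refused whole if a number of a shift passes 5 or a number of a turn 8.59, either way. A call with a gripper value outside its range is refused whole. "jaw" is the gripper's target within -1 to 1 (fully open at 1, half-way at 0, shut at -1), set as the call begins (left out, the last holds). The fingers move at their own pace and stop on an object; "grip_force" is the grip in N (left out, the last holds). Time passes only in rows, so rows that do not move let the fingers close. It gives the time, the measured TCP pose, the force and the opening at its end, in the units of the state.
- read_state(): the state, without advancing time (a new reading comes with each control period).
- cams.get_image(name): name is "side" or "top" or "wrist"; returns the picture (480x640x3 uint8, red, green, blue); there is no depth.
- cams.calibration(name): a dict with "camera_matrix" (3x3 intrinsics, pixels), "extrinsics" (4x4, takes a point from world to camera coordinates). Camera axes: x right, y down, z forward; pixel columns grow to the right and rows downward; lengths in mm; the calibration is good to about 2 mm. A picture is of the moment at which its call begins: read the wrist's pose just before it. calibration takes no time and is no camera call; for the wrist camera it gives the pose at the moment of the call.
- hand_in(): hands the job in, once; it reports no verdict.
The state is a dict: "time": time; "q": joint angles; "joint_velocities": joint speeds; "tau": joint torques, N m; "tcp_pos": TCP position; "eef_rot": TCP orientation; "force": force on the tool from outside, world axes, zero at the start; "torque": the same for the moment, N m; "opening": finger opening in mm.
Only numpy, scipy, OpenCV 4.12 (cv2) and the standard library are available. Lean on these libraries where they do the work, as an engineer would, in place of code of your own. Each camera call takes 0.05 s, during which the arm holds its last target.

## Working session

There is one attempt and no reset: what is moved stays moved. The work goes in short steps, Python scripts to look and compute and a tool call to move; the robot and the scene stay as the last step left them, time stands still between calls to the robot, and variables do not carry over. Pictures are saved under pics/ and viewed, and the job is handed in when it is done.

Besides the shell and the picture viewer there is one more tool, called after ">>>" as name(argument=value, ...), one argument or row to a line, values as JSON. arm_command: Moves the arm, as the interface text tells. Its arguments: {"type":"object","properties":{"motion":{"type":"array","items":{"type":"object","properties":{"tx":{"type":"number"},"ty":{"type":"number"},"tz":{"type":"number"},"wx":{"type":"number"},"wy":{"type":"number"},"wz":{"type":"number"}}}},"jaw":{"type":"number"},"grip_force":{"type":"number"}},"required":["motion"]}

```bash
ls; mkdir -p pics; python3 - <<'E'
from cell import read_state, cams
import cv2,numpy as np
np.set_printoptions(precision=2,suppress=True)
s=read_state()
for k in s: print(k,np.array(s[k]))
for n in ["side","top","wrist"]:
    c=cams.calibration(n);print(n,c["camera_matrix"],c["extrinsics"])
    im=cams.get_image(n);cv2.imwrite(f"pics/{n}0.png",im[:,:,::-1])
E
```

```text
pics
time 0.0
q [64.63 22.87  2.58 88.12 -1.07 69.15 -2.9 ]
joint_velocities [-0.05  0.07 -0.01 -0.01  0.01  0.01 -0.03]
tau [  0.   -47.51   1.37 -25.42   0.01   0.01  -0.  ]
tcp_pos [ 219.03 -611.66  403.65]
eef_rot [[-0.    0.94  0.34]
 [ 0.    0.34 -0.94]
 [-1.   -0.   -0.  ]]
force [-0.25 -0.24 -0.06]
torque [-0.03 -0.    0.  ]
opening 85.58943829722985
side [[498.28   0.   321.23]
 [  0.   498.28 234.27]
 [  0.     0.     1.  ]] [[   1.     -0.01   -0.01 -531.14]
 [  -0.01   -0.61   -0.79  100.2 ]
 [   0.01    0.79   -0.61 1317.15]
 [   0.      0.      0.      1.  ]]
top [[608.92   0.   321.94]
 [  0.   608.92 236.67]
 [  0.     0.     1.  ]] [[   0.01   -1.     -0.02  -14.8 ]
 [  -0.99   -0.01   -0.17  559.81]
 [   0.17    0.02   -0.99 1480.39]
 [   0.      0.      0.      1.  ]]
wrist [[340.19   0.   323.46]
 [  0.   340.19 242.81]
 [  0.     0.     1.  ]] [[   0.34   -0.94   -0.   -649.27]
 [  -0.89   -0.32    0.32  -39.16]
 [  -0.3    -0.11   -0.95  382.16]
 [   0.      0.      0.      1.  ]]
```

View pics/side0.png

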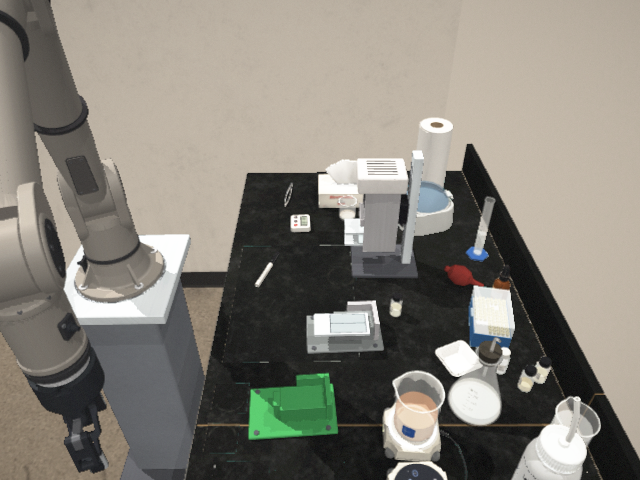

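View pics/top0.png

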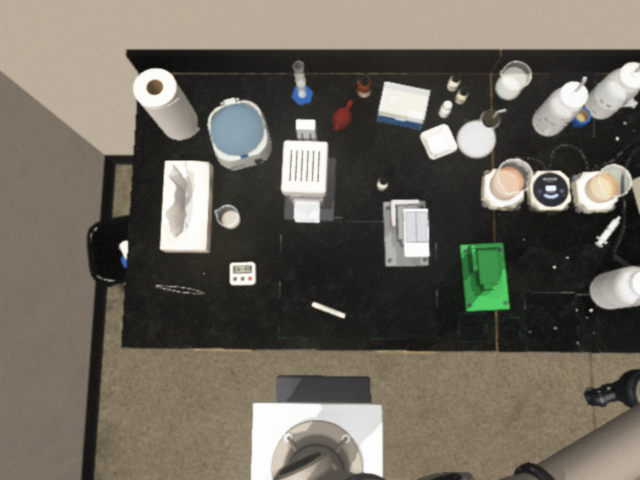

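View pics/wrist0.png

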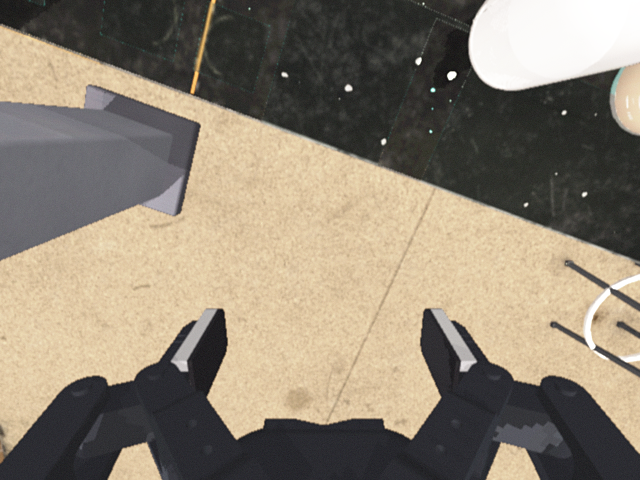

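The grey stage with the carrier is at side (345,325) and top (407,233). The green look-alike is at side (293,408) and top (486,277), and I'll leave that alone. The cassette is at side (375,215) and top (305,185). I'll enlarge these to confirm.

```bash
cat > h.py <<'E'
import numpy as np,cv2
np.set_printoptions(precision=2,suppress=True)
from cell import read_state, cams
def cal(n):
    c=cams.calibration(n);return np.array(c["camera_matrix"]),np.array(c["extrinsics"])
def back(n,uv,z,c=None):
    K,E=c or cal(n);R=E[:3,:3];t=E[:3,3]
    o=-R.T@t;d=R.T@np.linalg.inv(K)@np.array([uv[0],uv[1],1.])
    return o+d*(z-o[2])/d[2]
def proj(n,P,c=None):
    K,E=c or cal(n);p=np.atleast_2d(P)@E[:3,:3].T+E[:3,3];p=p@K.T
    return p[:,:2]/p[:,2:]
def tri(ca,ua,cb,ub):
    P=cv2.triangulatePoints(ca[0]@ca[1][:3],cb[0]@cb[1][:3],np.array(ua,float).reshape(2,1),np.array(ub,float).reshape(2,1))
    return (P[:3]/P[3]).ravel()
E
python3 - <<'E'
import cv2
def crop(f,x,y,w,h,s,o):
    im=cv2.imread(f)[y:y+h,x:x+w];cv2.imwrite(o,cv2.resize(im,None,fx=s,fy=s,interpolation=cv2.INTER_CUBIC))
crop("pics/top0.png",370,190,75,85,7,"pics/ts.png")
crop("pics/side0.png",295,290,100,70,8,"pics/ss.png")
crop("pics/top0.png",270,110,80,120,5,"pics/tc.png")
crop("pics/side0.png",310,140,140,140,4,"pics/sc.png")
E
```

```text
(no output)
```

View pics/ts.png

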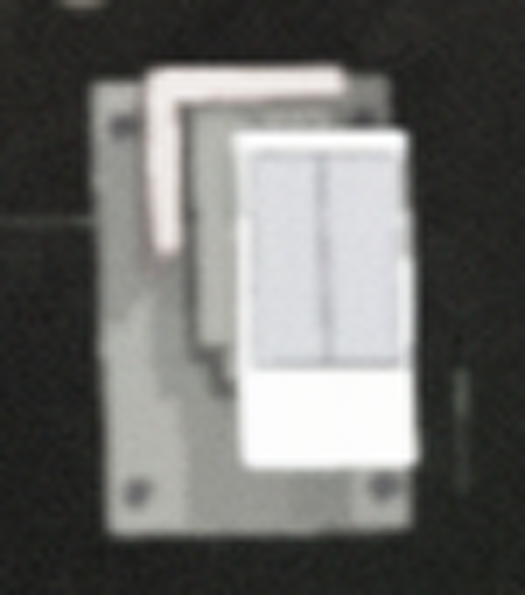

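View pics/ss.png

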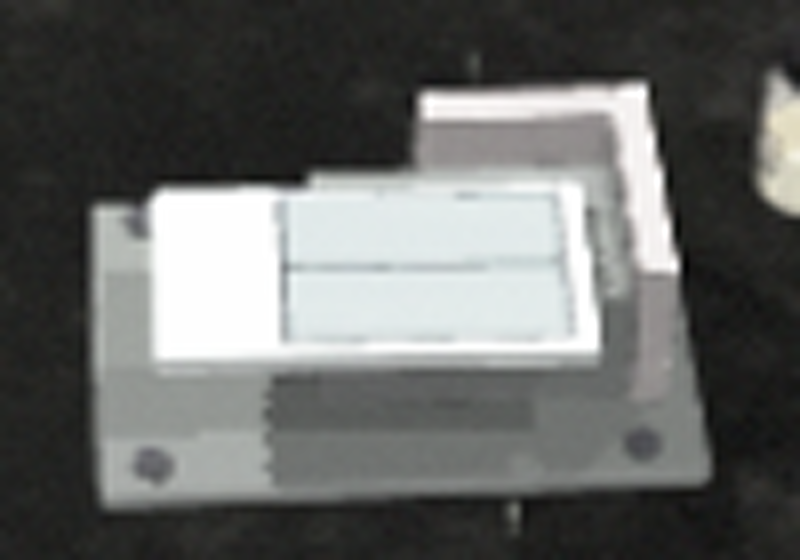

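View pics/tc.png

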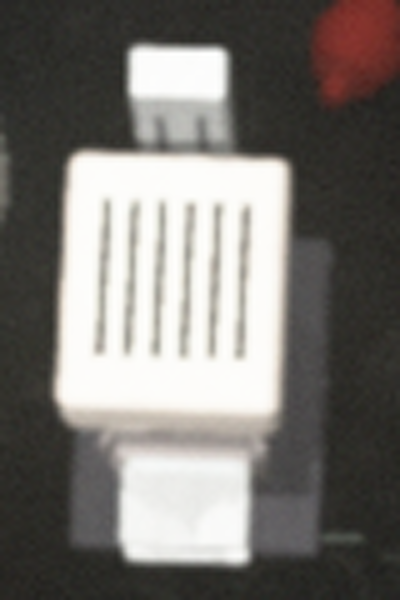

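View pics/sc.png

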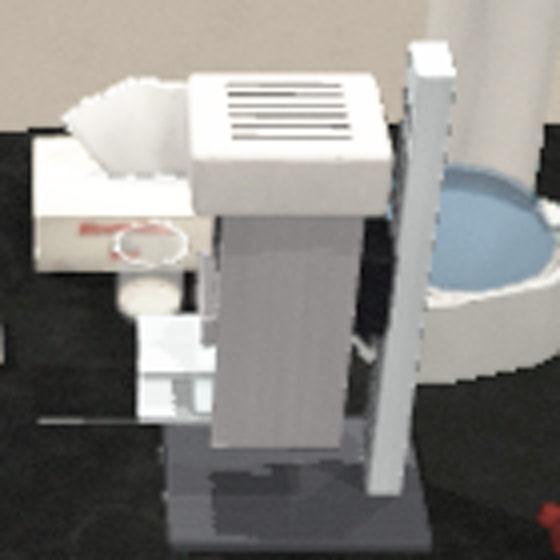

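The carrier sits about 11 mm short of the back stop and about 18 mm short of the side stop. Next I'll compute the poses.

```bash
cat > m.py <<'E'
from h import *
T=lambda x,y:np.array([x/7+370-.43,y/7+190-.43]); S=lambda x,y:np.array([x/8+295-.44,y/8+290-.44])
ct,cs=cal("top"),cal("side")
print("foot top z8, top cam: +x+y,+x-y,-x-y,-x+y")
for p in [(92,82),(390,78),(412,528),(107,535)]: print(back("top",T(*p),8,ct))
print("foot side cam: -x+y, -x-y(top z8~ y495), +x-y")
for p in [(92,205),(101,495),(712,470)]: print(back("side",S(*p),8,cs))
print("stop top cam: outer corner, inner corner, side end in, back end out, back end in")
for p in [(147,70),(180,100),(180,252),(345,70),(345,98)]: print(back("top",T(*p),63,ct))
print("stop side cam: outer corner,inner corner, side-end outer,  back end in")
for p in [(648,83),(610,118),(420,92),(420,118),(637,270),(678,270)]: print(back("side",S(*p),63,cs))
print("carrier: ++ +- -- -+")
for p in [(235,133),(408,130),(418,465),(243,465)]: print(back("top",T(*p),58,ct))
for p in [(582,183),(603,352),(155,358),(155,190)]: print(back("side",S(*p),58,cs))
for p,q in [((147,70),(648,83)),((235,133),(582,183)),((408,130),(603,352)),((418,465),(155,358)),((243,465),(155,190))]: print("tri",tri(ct,T(*p),cs,S(*q)))
E
python3 m.py
```

```text
foot top z8, top cam: +x+y,+x-y,-x-y,-x+y
[ 660.78 -166.52    8.  ]
[ 662.85 -276.69    8.  ]
[ 495.13 -281.46    8.  ]
[ 491.79 -170.72    8.  ]
foot side cam: -x+y, -x-y(top z8~ y495), +x-y
[ 493.25 -169.33    8.  ]
[ 497.02 -276.91    8.  ]
[ 665.87 -271.1     8.  ]
stop top cam: outer corner, inner corner, side end in, back end out, back end in
[ 652.52 -181.75   63.  ]
[ 641.59 -193.41   63.  ]
[ 586.33 -192.8    63.  ]
[ 652.87 -252.36   63.  ]
[ 642.62 -252.18   63.  ]
stop side cam: outer corner,inner corner, side-end outer,  back end in
[ 654.13 -176.13   63.  ]
[ 641.99 -189.76   63.  ]
[ 588.59 -178.54   63.  ]
[ 588.04 -188.8    63.  ]
[ 644.17 -247.     63.  ]
[ 655.34 -247.2    63.  ]
carrier: ++ +- -- -+
[ 630.74 -213.42   58.  ]
[ 632.15 -275.14   58.  ]
[ 511.29 -276.26   58.  ]
[ 510.87 -214.67   58.  ]
[ 632.57 -209.93   58.  ]
[ 632.98 -271.49   58.  ]
[ 512.63 -271.51   58.  ]
[ 512.65 -210.48   58.  ]
tri [ 652.19 -181.25   67.84]
tri [ 630.94 -213.03   60.93]
tri [ 631.87 -274.59   61.38]
tri [ 511.5  -275.49   62.28]
tri [ 511.32 -214.15   61.54]
```

```bash
cat > m2.py <<'E'
from h import *
T=lambda x,y:np.array([x/5+270-.4,y/5+110-.4]); S=lambda x,y:np.array([x/4+310-.37,y/4+140-.37])
ct,cs=cal("top"),cal("side")
print("foot top -x+y -x-y +x-y")
for p in [(70,545),(318,553),(330,238)]: print(back("top",T(*p),12,ct))
print("foot side  -x-y +x-y -x+y")
for p in [(170,545),(432,540),(165,430)]: print(back("side",S(*p),12,cs))
print("hood top tri -x-y,+x-y,+x+y,-x+y")
for p,q in [((278,408),(192,157)),((290,158),(392,155)),((72,155),(375,75)),((58,405),(190,75))]: print(tri(ct,T(*p),cs,S(*q)))
print("stub outer corners  -x-y, -x+y of upper held carrier")
for p,q in [((248,553),(140,375)),((122,553),(140,318))]: print(tri(ct,T(*p),cs,S(*q)))
E
python3 m2.py
python3 - <<'E'
import cv2
im=cv2.imread("pics/side0.png")[205:260,335:405];cv2.imwrite("pics/sc2.png",cv2.resize(im,None,fx=10,fy=10,interpolation=cv2.INTER_CUBIC))
E
```

```text
foot top -x+y -x-y +x-y
[612.73  89.83  12.  ]
[609.23 -38.35  12.  ]
[777.86 -43.59  12.  ]
foot side  -x-y +x-y -x+y
[610.35 -38.73  12.  ]
[779.43 -37.12  12.  ]
[614.01  77.91  12.  ]
hood top tri -x-y,+x-y,+x+y,-x+y
[615.56 -21.6  292.79]
[726.53 -25.83 294.89]
[729.3   68.46 292.66]
[618.44  72.35 291.91]
stub outer corners  -x-y, -x+y of upper held carrier
[588.14  -4.99 124.02]
[589.28  55.55 123.21]
```

View pics/sc2.png

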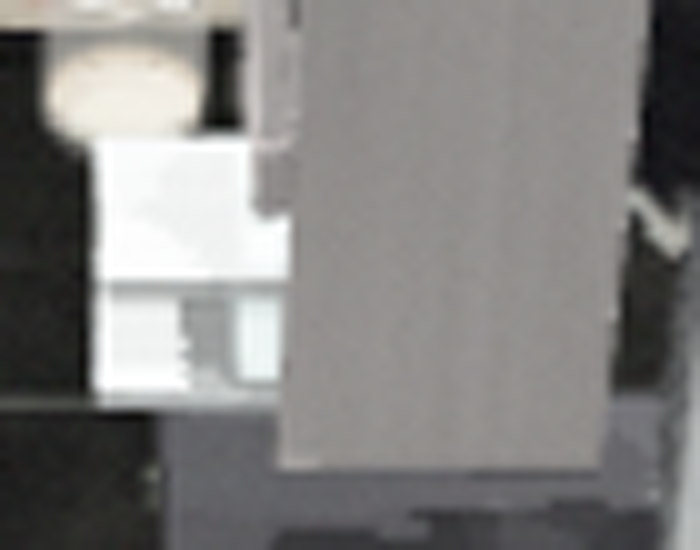

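>>> arm_command(
  motion=[
    {"ty":2,"tz":-4,"wx":3},
    {"ty":2,"tz":-4,"wx":3},
    {"ty":2,"tz":-4,"wx":3},
    {"ty":2,"tz":-4,"wx":3},
    {"ty":2,"tz":-4,"wx":3},
    {"ty":2,"tz":-4,"wx":3.3},
    {},
  ],
  jaw=-1,
  grip_force=40,
)

```text
invalid input
```

Cassette yaw is about -1.9°, and the slot mouth is near (633, 26, ~154), still rough. The move was refused, probably because of the empty row.

>>> arm_command(
  motion=[
    {"ty":2,"tz":-4,"wx":3},
    {"ty":2,"tz":-4,"wx":3},
    {"ty":2,"tz":-4,"wx":3},
    {"ty":2,"tz":-4,"wx":3},
    {"ty":2,"tz":-4,"wx":3},
    {"ty":2,"tz":-4,"wx":3.3},
    {"tx":0},
  ],
  jaw=-1,
  grip_force=40,
)

```text
invalid input
```

>>> arm_command(
  motion=[
    {"tx":0,"ty":2,"tz":-4,"wx":3,"wy":0,"wz":0},
    {"tx":0,"ty":2,"tz":-4,"wx":3,"wy":0,"wz":0},
    {"tx":0,"ty":2,"tz":-4,"wx":3,"wy":0,"wz":0},
    {"tx":0,"ty":2,"tz":-4,"wx":3,"wy":0,"wz":0},
    {"tx":0,"ty":2,"tz":-4,"wx":3,"wy":0,"wz":0},
    {"tx":0,"ty":2,"tz":-4,"wx":3.3,"wy":0,"wz":0},
    {"tx":0,"ty":0,"tz":0,"wx":0,"wy":0,"wz":0},
  ],
  jaw=-1,
  grip_force=40,
)

```text
time: 0.85
tcp_pos: [287.9, -347.8, 404.6]
eef_rot: [[0.001, 0.999, 0.033], [0.002, 0.033, -0.999], [-1.0, 0.001, -0.002]]
force: [-0.4, 0.3, -0.9]
opening: 0.2
```

>>> arm_command(
  motion=[
    {"tx":1.4,"ty":3.8,"tz":-2,"wx":0,"wy":0,"wz":0},
    {"tx":1.4,"ty":3.8,"tz":-2,"wx":0,"wy":0,"wz":0},
    {"tx":1.4,"ty":3.8,"tz":-2,"wx":0,"wy":0,"wz":0},
    {"tx":1.4,"ty":3.8,"tz":-2,"wx":0,"wy":0,"wz":0},
    {"tx":1.4,"ty":3.8,"tz":-2,"wx":0,"wy":0,"wz":0},
    {"tx":1.4,"ty":3.8,"tz":-2,"wx":0,"wy":0,"wz":0},
    {"tx":0,"ty":0,"tz":0,"wx":0,"wy":0,"wz":0},
    {"tx":0,"ty":0,"tz":0,"wx":0,"wy":0,"wz":0},
  ],
)

```text
time: 1.65
tcp_pos: [510.8, -227.3, 319.8]
eef_rot: [[-0.002, 1.0, 0.026], [0.0, 0.026, -1.0], [-1.0, -0.002, -0.001]]
force: [-0.7, -1.3, 0.7]
opening: -0.4
```

```bash
cat > snap.py <<'E'
import sys,pickle
from h import *
n,name=sys.argv[1],sys.argv[2]
s=read_state();c=cal(n);im=cams.get_image(n)
cv2.imwrite(f"pics/{name}.png",im[:,:,::-1]);pickle.dump((s,c),open(f"pics/{name}.pkl","wb"))
print(s["time"],np.array(s["tcp_pos"]),np.array(s["eef_rot"]).ravel(),np.array(s["q"]),np.array(s["force"]))
E
python3 snap.py wrist w1
```

```text
1.65 [ 510.77 -227.34  319.76] [-0.    1.    0.03  0.    0.03 -1.   -1.   -0.   -0.  ] [ 30.28  18.62 -13.   105.76   4.96  56.27 -73.31] [-0.74 -1.26  0.65]
```

View pics/w1.png

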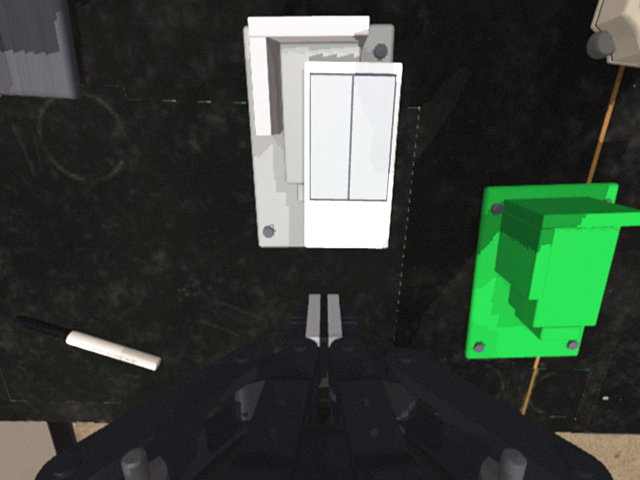

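```bash
python3 - <<'E'
import cv2
im=cv2.imread("pics/w1.png")[8:258,235:415]
cv2.imwrite("pics/w1c.png",cv2.resize(im,None,fx=3.2,fy=2.4*1,interpolation=cv2.INTER_CUBIC))
E
```

```text
(no output)
```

View pics/w1c.png

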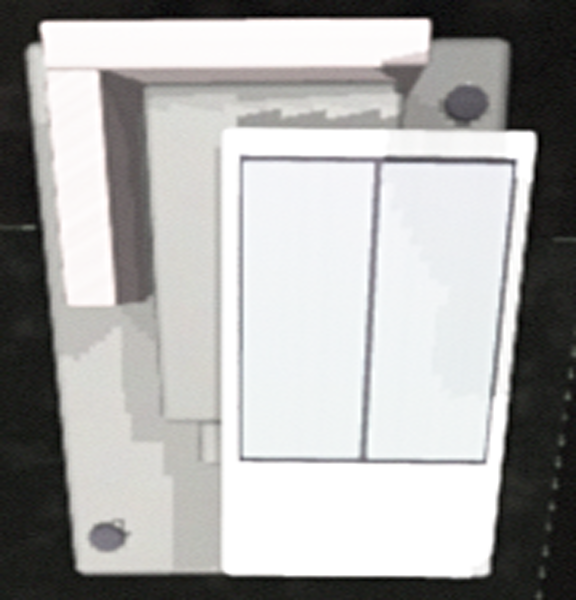

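```bash
cat > m3.py <<'E'
from h import *
import pickle
s,c=pickle.load(open("pics/w1.pkl","rb"))
W=lambda x,y:np.array([x/3.2+235-.34,y/2.4+8-.3])
K,E=c; print("cam",-E[:3,:3].T@E[:3,3])
def sh(t,ps,z):
    print(t)
    for p in ps: print("  ",p,back("w",W(*p),z,c))
sh("carrier ++ +- -- -+",[(222,130),(536,134),(492,576),(222,574)],58)
sh("stop: outer corner, back end outer, back end inner, inner corner, side end in, side end out",[(42,20),(430,20),(430,65),(101,69),(115,303),(68,305)],63)
sh("foot -x+y -x-y +x-y",[(80,573),(492,576),(510,42)],8)
sh("pedestal top step corner (x-28,y24), +x+y corner",[(163,420),(147,88)],50)
E
python3 m3.py
```

```text
cam [ 595.08 -224.75  289.11]
carrier ++ +- -- -+
   (222, 130) [ 632.6  -211.79   58.  ]
   (536, 134) [ 633.22 -271.49   58.  ]
   (492, 576) [ 514.33 -273.47   58.  ]
   (222, 574) [ 513.39 -212.68   58.  ]
stop: outer corner, back end outer, back end inner, inner corner, side end in, side end out
   (42, 20) [ 654.44 -179.7    63.  ]
   (430, 20) [ 656.22 -249.09   63.  ]
   (430, 65) [ 646.84 -249.74   63.  ]
   (101, 69) [ 644.46 -189.96   63.  ]
   (115, 303) [ 590.41 -191.21   63.  ]
   (68, 305) [ 589.66 -181.89   63.  ]
foot -x+y -x-y +x-y
   (80, 573) [ 495.09 -171.21    8.  ]
   (492, 576) [ 496.86 -284.01    8.  ]
   (510, 42) [ 665.89 -273.32    8.  ]
pedestal top step corner (x-28,y24), +x+y corner
   (163, 420) [ 557.86 -199.     50.  ]
   (147, 88) [ 643.23 -196.75   50.  ]
```

>>> arm_command(
  motion=[
    {"tx":0,"ty":2,"tz":2.5,"wx":0,"wy":0,"wz":0},
    {"tx":0,"ty":2,"tz":2.5,"wx":0,"wy":0,"wz":0},
    {"tx":1,"ty":2,"tz":2.5,"wx":0,"wy":0,"wz":0},
    {"tx":3,"ty":0,"tz":0,"wx":0,"wy":0,"wz":0},
    {"tx":3,"ty":0,"tz":0,"wx":0,"wy":0,"wz":0},
    {"tx":2,"ty":0,"tz":0,"wx":0,"wy":0,"wz":0},
    {"tx":0,"ty":0,"tz":0,"wx":0,"wy":0,"wz":0},
    {"tx":0,"ty":0,"tz":0,"wx":0,"wy":0,"wz":0},
  ],
)

```text
time: 2.5
tcp_pos: [571.4, -302.6, 231.5]
eef_rot: [[0.0, 1.0, 0.022], [-0.001, 0.022, -1.0], [-1.0, 0.0, 0.001]]
force: [0.6, -0.5, 0.1]
opening: -0.1
```

```bash
python3 snap.py wrist w2; python3 snap.py side s2;python3 snap.py top t2; python3 - <<'E'
import cv2
im=cv2.imread("pics/s2.png")[270:370,290:410];cv2.imwrite("pics/s2c.png",cv2.resize(im,None,fx=6,fy=6,interpolation=cv2.INTER_CUBIC))
E
```

```text
2.5 [ 571.42 -302.57  231.51] [ 0.    1.    0.02 -0.    0.02 -1.   -1.    0.    0.  ] [ 31.97  32.29 -10.74  97.29   7.43  51.08 -70.55] [ 0.62 -0.5   0.11]
2.55 [ 572.09 -302.38  232.42] [ 0.    1.    0.02 -0.    0.02 -1.   -1.    0.    0.  ] [ 31.95  32.25 -10.77  97.23   7.43  51.07 -70.55] [0.81 0.17 0.35]
2.6 [ 572.44 -302.11  232.74] [ 0.    1.    0.02 -0.    0.02 -1.   -1.    0.    0.  ] [ 31.93  32.23 -10.79  97.21   7.43  51.07 -70.56] [-0.04 -0.33  0.29]
```

View pics/w2.png

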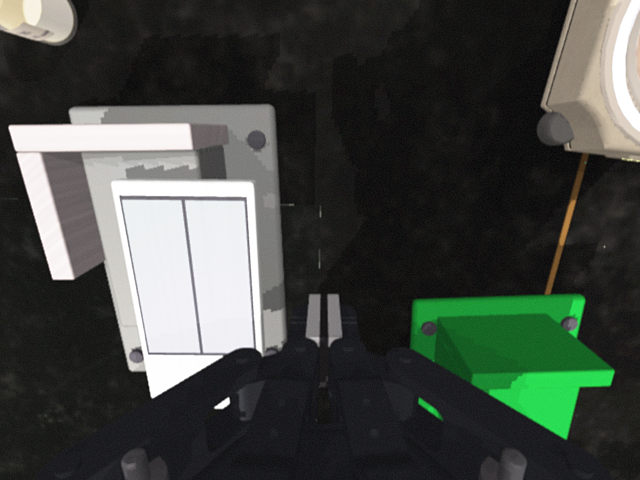

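View pics/s2c.png

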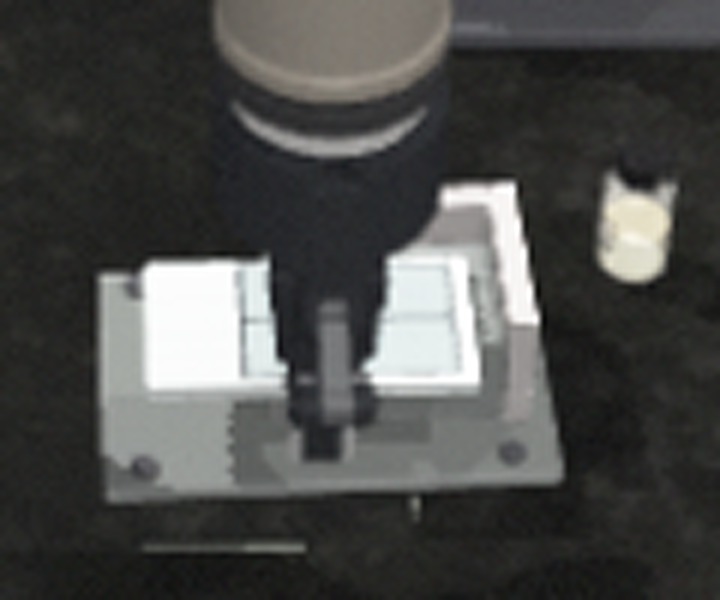

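>>> arm_command(
  motion=[
    {"tx":0.7,"ty":0,"tz":0,"wx":0,"wy":0,"wz":0},
    {"tx":0.6,"ty":0,"tz":0,"wx":0,"wy":0,"wz":0},
    {"tx":0,"ty":0,"tz":-0.5,"wx":0,"wy":0,"wz":0},
    {"tx":0,"ty":0,"tz":-0.5,"wx":0,"wy":0,"wz":0},
    {"tx":0,"ty":0,"tz":-0.2,"wx":0,"wy":0,"wz":0},
    {"tx":0,"ty":0,"tz":-0.2,"wx":0,"wy":0,"wz":0},
    {"tx":0,"ty":0,"tz":-0.2,"wx":0,"wy":0,"wz":0},
    {"tx":0,"ty":0,"tz":-0.2,"wx":0,"wy":0,"wz":0},
    {"tx":0,"ty":0,"tz":-0.2,"wx":0,"wy":0,"wz":0},
    {"tx":0,"ty":0,"tz":-0.2,"wx":0,"wy":0,"wz":0},
    {"tx":0,"ty":0,"tz":-0.2,"wx":0,"wy":0,"wz":0},
    {"tx":0,"ty":0,"tz":-0.2,"wx":0,"wy":0,"wz":0},
    {"tx":0,"ty":0,"tz":-0.2,"wx":0,"wy":0,"wz":0},
    {"tx":0,"ty":0,"tz":-0.2,"wx":0,"wy":0,"wz":0},
    {"tx":0,"ty":0,"tz":0,"wx":0,"wy":0,"wz":0},
  ],
)

```text
time: 4.15
tcp_pos: [571.6, -270.7, 217.8]
eef_rot: [[0.0, 1.0, 0.025], [0.0, 0.025, -1.0], [-1.0, 0.0, -0.0]]
force: [-0.2, -0.9, 0.6]
opening: -0.2
```

```bash
python3 snap.py wrist w3
```

```text
4.15 [ 571.58 -270.68  217.82] [ 0.    1.    0.02  0.    0.02 -1.   -1.    0.   -0.  ] [ 29.63  32.11 -10.97  99.79   7.72  48.83 -73.37] [-0.24 -0.9   0.63]
```

View pics/w3.png

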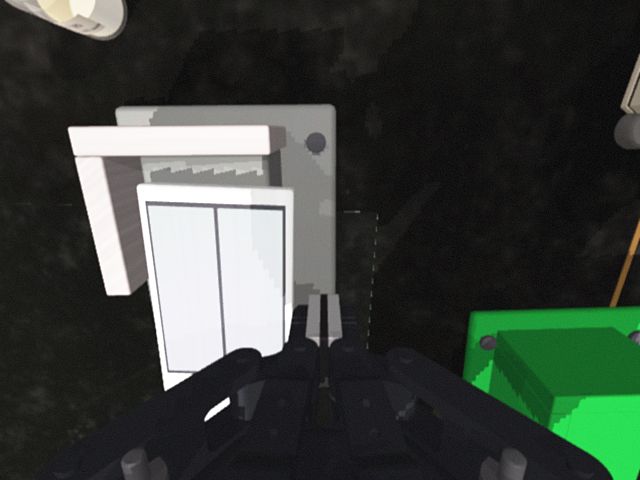

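```bash
python3 - <<'E'
from h import *
import pickle
s,c=pickle.load(open("pics/w3.pkl","rb"))
for t,p,z in [("car++",(138,185),58),("car+-",(294,189),58),("stopin",(128.5,157),63),("sideend",(130,293),63),("outer",(70,127),63),("backend",(285,152),63)]: print(t,back("w",p,z,c))
print("tip proj",proj("w",np.array(s["tcp_pos"])+np.array(s["eef_rot"])[:,0]*173,c))
im=cv2.imread("pics/w3.png")[110:400,60:360];cv2.imwrite("pics/w3c.png",cv2.resize(im,None,fx=2,fy=2,interpolation=cv2.INTER_CUBIC))
E
```

```text
car++ [ 633.85 -198.35   58.  ]
car+- [ 633.76 -257.52   58.  ]
stopin [ 644.59 -199.16   63.  ]
sideend [ 590.72 -191.26   63.  ]
outer [ 654.24 -180.53   63.  ]
backend [ 647.66 -254.79   63.  ]
tip proj [[324.37 315.3 ]]
```

View pics/w3c.png

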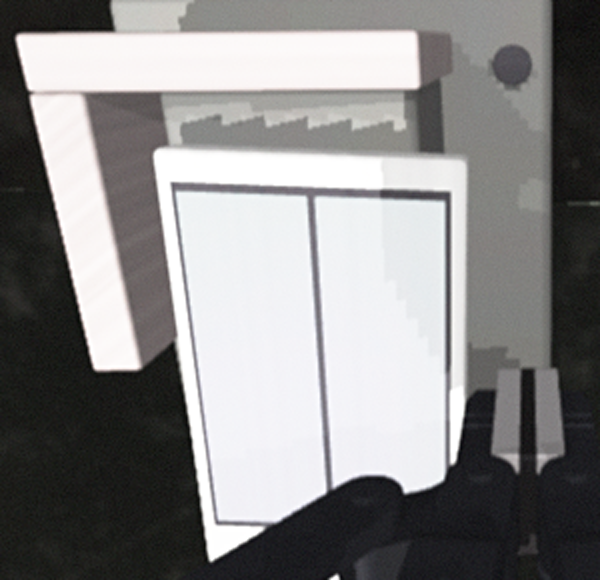

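>>> arm_command(
  motion=[
    {"tx":0,"ty":0,"tz":-0.2,"wx":0,"wy":0,"wz":0},
    {"tx":0,"ty":0,"tz":-0.2,"wx":0,"wy":0,"wz":0},
    {"tx":0,"ty":0,"tz":-0.2,"wx":0,"wy":0,"wz":0},
    {"tx":0,"ty":0,"tz":0,"wx":0,"wy":0,"wz":0},
    {"tx":0,"ty":0,"tz":0.5,"wx":0,"wy":0,"wz":0},
    {"tx":0,"ty":0,"tz":1.5,"wx":0,"wy":0,"wz":0},
    {"tx":0,"ty":-3,"tz":0,"wx":0,"wy":0,"wz":0},
    {"tx":0,"ty":-4,"tz":0,"wx":0,"wy":0,"wz":0},
    {"tx":0,"ty":-3,"tz":0,"wx":0,"wy":0,"wz":0},
    {"tx":0,"ty":0,"tz":-2,"wx":0,"wy":0,"wz":0},
    {"tx":0,"ty":0,"tz":-2,"wx":0,"wy":0,"wz":0},
    {"tx":0,"ty":0,"tz":-2,"wx":0,"wy":0,"wz":0},
    {"tx":0,"ty":0,"tz":0,"wx":0,"wy":0,"wz":0},
  ],
)

```text
time: 5.5
tcp_pos: [470.7, -225.6, 217.7]
eef_rot: [[-0.0, 1.0, 0.028], [0.002, 0.028, -1.0], [-1.0, -0.0, -0.002]]
force: [-0.0, 0.2, -0.9]
opening: 0.0
```

```bash
python3 snap.py wrist w4;python3 snap.py top t4; python3 - <<'E'
import cv2
im=cv2.imread("pics/t4.png")[190:275,370:445];cv2.imwrite("pics/t4c.png",cv2.resize(im,None,fx=7,fy=7,interpolation=cv2.INTER_CUBIC))
E
```

```text
5.5 [ 470.65 -225.63  217.67] [-0.    1.    0.03  0.    0.03 -1.   -1.   -0.   -0.  ] [ 31.    23.16 -12.15 115.18   6.93  42.38 -73.74] [-0.02  0.21 -0.9 ]
5.55 [ 470.65 -227.27  217.78] [ 0.    1.    0.03  0.    0.03 -1.   -1.    0.   -0.  ] [ 31.06  23.19 -12.05 115.11   6.99  42.37 -73.72] [ 0.11  0.15 -1.04]
```

View pics/w4.png

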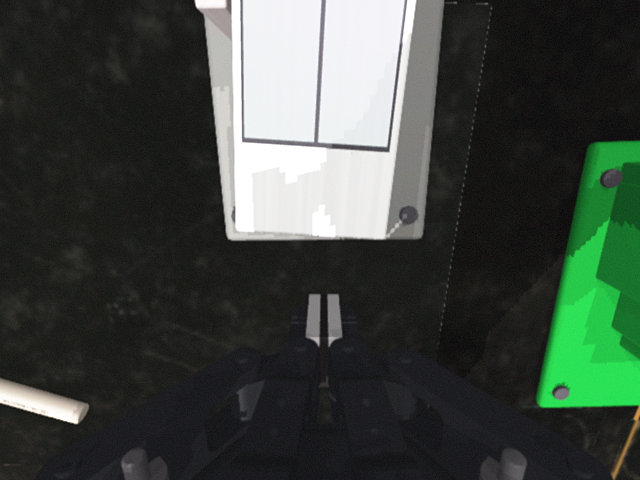

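View pics/t4c.png

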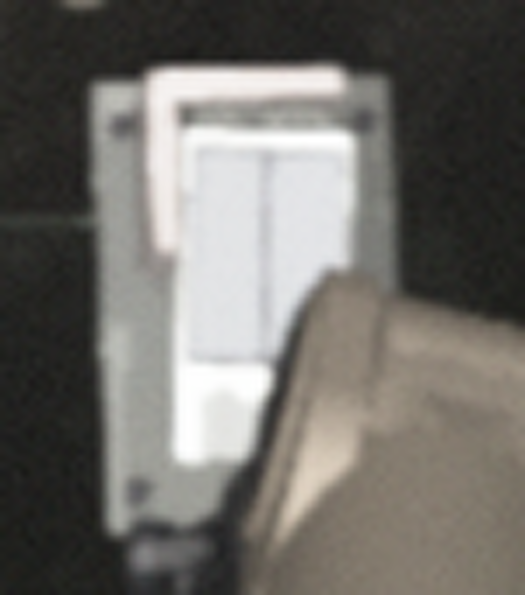

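>>> arm_command(
  motion=[
    {"tx":0,"ty":1,"tz":-0.6,"wx":0,"wy":0,"wz":0},
    {"tx":0,"ty":1,"tz":0,"wx":0,"wy":0,"wz":0},
    {"tx":0,"ty":0.5,"tz":0,"wx":0,"wy":0,"wz":0},
    {"tx":0,"ty":0.2,"tz":0,"wx":0,"wy":0,"wz":0},
    {"tx":0,"ty":0.2,"tz":0,"wx":0,"wy":0,"wz":0},
    {"tx":0,"ty":0.2,"tz":0,"wx":0,"wy":0,"wz":0},
    {"tx":0,"ty":0.2,"tz":0,"wx":0,"wy":0,"wz":0},
    {"tx":0,"ty":0.2,"tz":0,"wx":0,"wy":0,"wz":0},
    {"tx":0,"ty":0.2,"tz":0,"wx":0,"wy":0,"wz":0},
    {"tx":0,"ty":0.2,"tz":0,"wx":0,"wy":0,"wz":0},
    {"tx":0,"ty":0,"tz":0,"wx":0,"wy":0,"wz":0},
  ],
)

```text
time: 6.7
tcp_pos: [509.7, -220.4, 217.7]
eef_rot: [[0.001, 1.0, 0.025], [-0.0, 0.025, -1.0], [-1.0, 0.001, 0.0]]
force: [0.0, -0.7, 0.3]
opening: 0.0
```

```bash
python3 snap.py wrist w5; python3 snap.py side s5;  python3 - <<'E'
import cv2
im=cv2.imread("pics/s5.png")[270:370,290:410];cv2.imwrite("pics/s5c.png",cv2.resize(im,None,fx=6,fy=6,interpolation=cv2.INTER_CUBIC))
E
```

```text
6.7 [ 509.7  -220.44  217.73] [ 0.    1.    0.02 -0.    0.02 -1.   -1.    0.    0.  ] [ 28.65  25.84 -12.03 110.72   7.48  44.13 -76.16] [ 0.04 -0.66  0.34]
6.75 [ 509.67 -220.44  217.78] [ 0.    1.    0.02 -0.    0.02 -1.   -1.    0.    0.  ] [ 28.66  25.84 -12.03 110.73   7.48  44.12 -76.16] [-0.27  0.42  0.07]
```

View pics/w5.png

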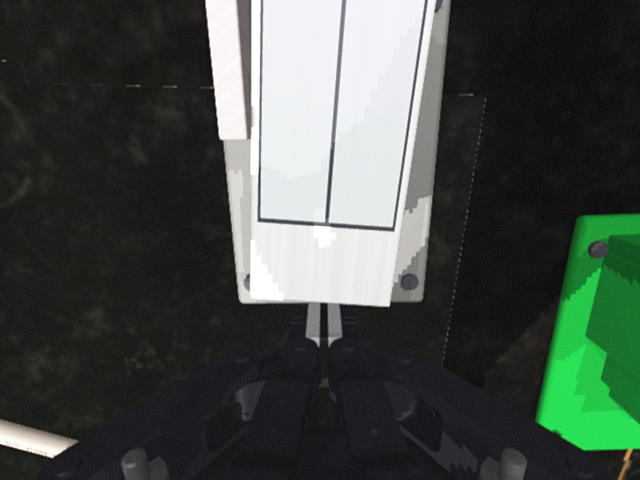

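View pics/s5c.png

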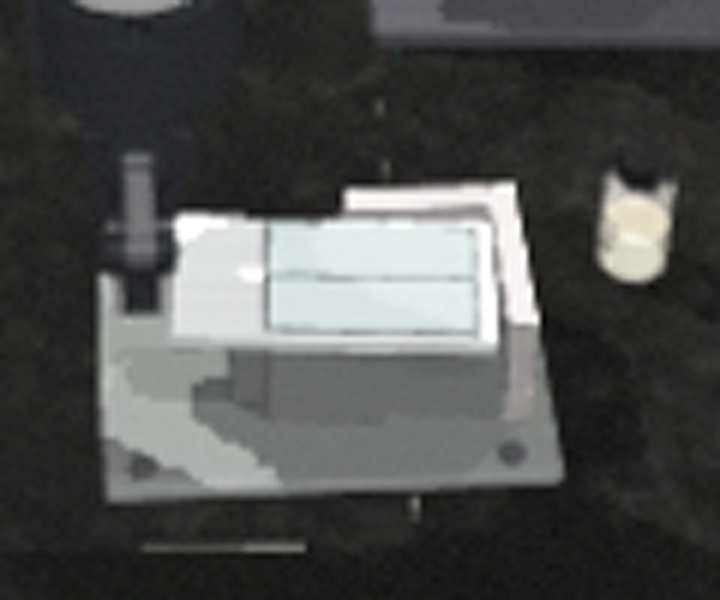

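>>> arm_command(
  motion=[
    {"tx":0,"ty":0.1,"tz":0,"wx":0,"wy":0,"wz":0},
    {"tx":0,"ty":0.1,"tz":0,"wx":0,"wy":0,"wz":0},
    {"tx":0,"ty":0.1,"tz":0,"wx":0,"wy":0,"wz":0},
    {"tx":0,"ty":0,"tz":0,"wx":0,"wy":0,"wz":0},
  ],
)

```text
time: 7.2
tcp_pos: [511.0, -220.7, 217.5]
eef_rot: [[-0.004, 1.0, 0.024], [0.0, 0.024, -1.0], [-1.0, -0.004, -0.0]]
force: [-5.2, 0.0, 4.5]
opening: 0.1
```

>>> arm_command(
  motion=[
    {"tx":0,"ty":0.1,"tz":0,"wx":0,"wy":0,"wz":0},
    {"tx":0,"ty":0,"tz":0,"wx":0,"wy":0,"wz":0},
  ],
)

```text
time: 7.4
tcp_pos: [511.4, -220.8, 217.4]
eef_rot: [[-0.006, 1.0, 0.024], [0.0, 0.024, -1.0], [-1.0, -0.006, -0.0]]
force: [-6.7, 0.0, 5.6]
opening: 0.1
```

>>> arm_command(
  motion=[
    {"tx":0,"ty":0.05,"tz":0,"wx":0,"wy":0,"wz":0},
    {"tx":0,"ty":0,"tz":0,"wx":0,"wy":0,"wz":0},
  ],
)

```text
time: 7.6
tcp_pos: [511.5, -220.8, 217.4]
eef_rot: [[-0.007, 1.0, 0.023], [0.0, 0.023, -1.0], [-1.0, -0.007, -0.001]]
force: [-9.2, 1.1, 6.0]
opening: 0.1
```

>>> arm_command(
  motion=[
    {"tx":0,"ty":-0.4,"tz":0,"wx":0,"wy":0,"wz":0},
    {"tx":0,"ty":-1,"tz":0,"wx":0,"wy":0,"wz":0},
    {"tx":0,"ty":0,"tz":3.4,"wx":0,"wy":0,"wz":0},
    {"tx":0,"ty":0,"tz":4,"wx":0,"wy":0,"wz":0},
    {"tx":0,"ty":4,"tz":0,"wx":0,"wy":0,"wz":0},
    {"tx":0,"ty":4,"tz":0,"wx":0,"wy":0,"wz":0},
    {"tx":0,"ty":4,"tz":0,"wx":0,"wy":0,"wz":0},
    {"tx":0,"ty":0,"tz":0,"wx":0,"wy":0,"wz":0},
    {"tx":0,"ty":0,"tz":0,"wx":0,"wy":0,"wz":0},
  ],
)

```text
time: 8.5
tcp_pos: [622.1, -291.1, 217.3]
eef_rot: [[0.0, 1.0, 0.026], [0.0, 0.026, -1.0], [-1.0, 0.0, -0.0]]
force: [-1.4, 0.1, -0.2]
opening: -0.3
```

```bash
python3 snap.py wrist w6; python3 snap.py top t6;  python3 - <<'E'
import cv2
im=cv2.imread("pics/t6.png")[190:275,370:445];cv2.imwrite("pics/t6c.png",cv2.resize(im,None,fx=7,fy=7,interpolation=cv2.INTER_CUBIC))
E
```

```text
8.5 [ 622.08 -291.11  217.31] [ 0.    1.    0.03  0.    0.03 -1.   -1.    0.   -0.  ] [ 29.01  36.74 -10.78  91.52   8.07  52.49 -73.11] [-1.37  0.08 -0.18]
8.55 [ 620.92 -291.83  217.25] [-0.    1.    0.02 -0.    0.02 -1.   -1.   -0.    0.  ] [ 29.05  36.69 -10.73  91.62   8.08  52.5  -73.12] [-0.36 -0.15  0.97]
```

View pics/w6.png

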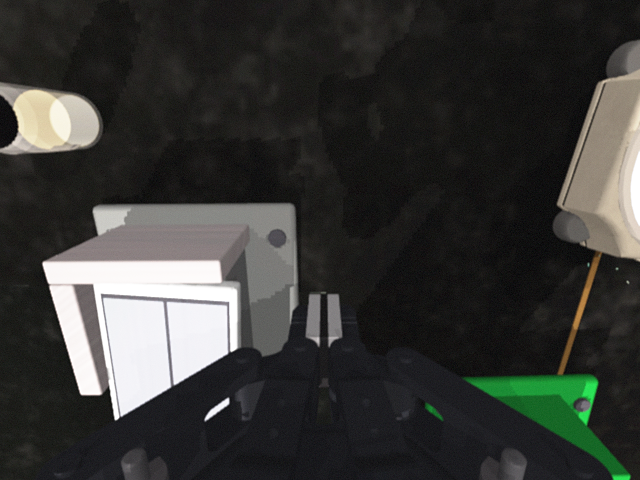

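View pics/t6c.png

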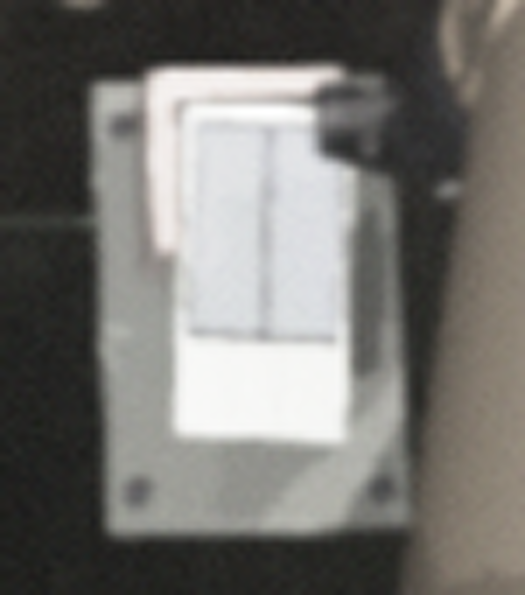

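>>> arm_command(
  motion=[
    {"tx":0,"ty":0,"tz":-0.5,"wx":0,"wy":0,"wz":0},
    {"tx":0,"ty":0,"tz":-0.5,"wx":0,"wy":0,"wz":0},
    {"tx":0,"ty":0,"tz":-0.5,"wx":0,"wy":0,"wz":0},
    {"tx":0,"ty":0,"tz":-0.2,"wx":0,"wy":0,"wz":0},
    {"tx":0,"ty":0,"tz":-0.2,"wx":0,"wy":0,"wz":0},
    {"tx":0,"ty":0,"tz":-0.1,"wx":0,"wy":0,"wz":0},
    {"tx":0,"ty":0,"tz":-0.1,"wx":0,"wy":0,"wz":0},
    {"tx":0,"ty":0,"tz":-0.1,"wx":0,"wy":0,"wz":0},
    {"tx":0,"ty":0,"tz":-0.1,"wx":0,"wy":0,"wz":0},
    {"tx":0,"ty":0,"tz":-0.1,"wx":0,"wy":0,"wz":0},
    {"tx":0,"ty":0,"tz":0,"wx":0,"wy":0,"wz":0},
  ],
)

```text
time: 9.7
tcp_pos: [621.0, -267.7, 217.7]
eef_rot: [[-0.0, 1.0, 0.025], [0.0, 0.025, -1.0], [-1.0, -0.0, -0.0]]
force: [0.2, 0.1, -0.4]
opening: -0.2
```

>>> arm_command(
  motion=[
    {"tx":0,"ty":0,"tz":-0.1,"wx":0,"wy":0,"wz":0},
    {"tx":0,"ty":0,"tz":-0.1,"wx":0,"wy":0,"wz":0},
    {"tx":0,"ty":0,"tz":0,"wx":0,"wy":0,"wz":0},
  ],
)

```text
time: 10.0
tcp_pos: [621.0, -266.5, 217.9]
eef_rot: [[0.001, 1.0, 0.024], [-0.001, 0.024, -1.0], [-1.0, 0.001, 0.001]]
force: [1.1, -2.1, -0.4]
opening: -0.2
```

>>> arm_command(
  motion=[
    {"tx":0,"ty":0,"tz":-0.1,"wx":0,"wy":0,"wz":0},
    {"tx":0,"ty":0,"tz":0,"wx":0,"wy":0,"wz":0},
  ],
)

```text
time: 10.2
tcp_pos: [621.2, -265.9, 218.2]
eef_rot: [[0.002, 1.0, 0.024], [-0.002, 0.024, -1.0], [-1.0, 0.002, 0.002]]
force: [2.5, -4.7, -0.2]
opening: 0.2
```

>>> arm_command(
  motion=[
    {"tx":0,"ty":0,"tz":-0.1,"wx":0,"wy":0,"wz":0},
    {"tx":0,"ty":0,"tz":0,"wx":0,"wy":0,"wz":0},
  ],
)

```text
time: 10.4
tcp_pos: [621.4, -265.5, 218.5]
eef_rot: [[0.003, 1.0, 0.024], [-0.003, 0.024, -1.0], [-1.0, 0.003, 0.003]]
force: [2.6, -5.7, -0.7]
opening: 0.1
```

```bash
python3 snap.py wrist w7; python3 snap.py top t7;  python3 - <<'E'
import cv2
im=cv2.imread("pics/t7.png")[190:275,370:445];cv2.imwrite("pics/t7c.png",cv2.resize(im,None,fx=7,fy=7,interpolation=cv2.INTER_CUBIC))
im=cv2.imread("pics/w7.png")[190:430,50:350];cv2.imwrite("pics/w7c.png",cv2.resize(im,None,fx=2.5,fy=2.5,interpolation=cv2.INTER_CUBIC))
E
```

```text
10.4 [ 621.42 -265.47  218.49] [ 0.    1.    0.02 -0.    0.02 -1.   -1.    0.    0.  ] [ 27.14  35.65 -10.86  93.32   8.2   51.57 -75.46] [ 2.64 -5.66 -0.72]
10.45 [ 621.4 -265.5  218.5] [ 0.    1.    0.02 -0.    0.02 -1.   -1.    0.    0.  ] [ 27.15  35.65 -10.86  93.32   8.2   51.57 -75.46] [ 3.42 -5.84 -0.69]
```

View pics/w7c.png

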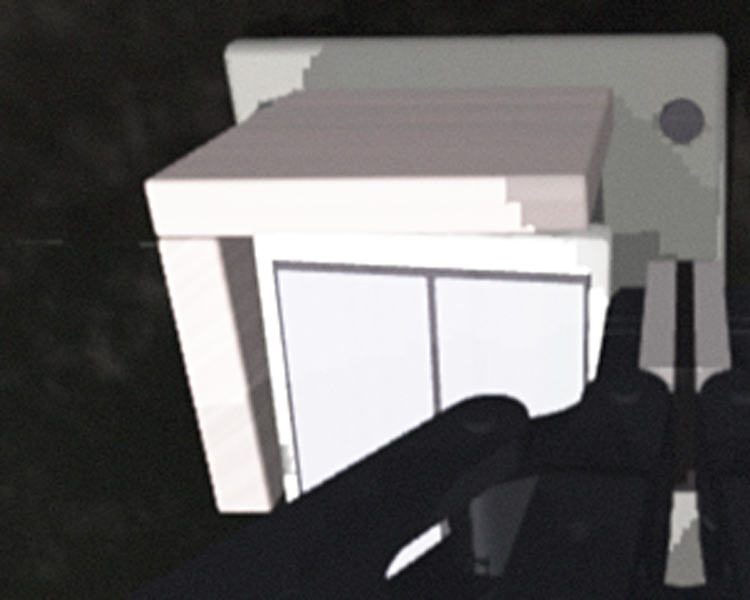

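View pics/t7c.png

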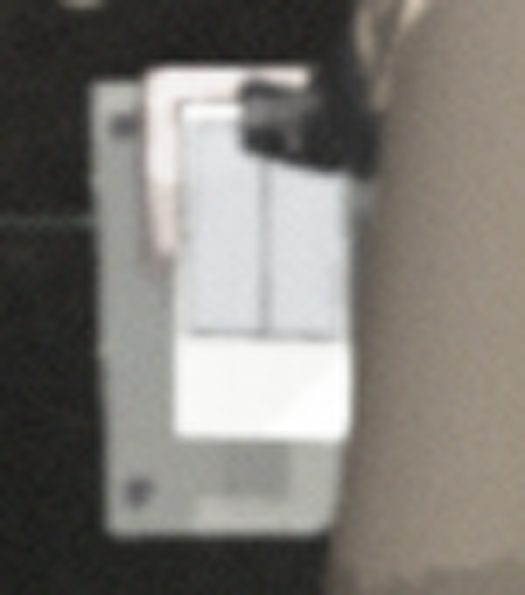

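```bash
python3 - <<'E'
from h import *
import pickle
s,c=pickle.load(open("pics/w7.pkl","rb"))
W=lambda x,y:(x/2.5+50-.3,y/2.5+190-.3)
for t,p,z in [("carL top",(256,250),58),("carL bot",(286,490),58),("car -y edge hi",(609,245),58),("car -y lo",(602,350),58),("stop in hi",(220,240),63),("stop in lo",(270,510),63),("stop end outer",(218,512),63),("back L",(150,180),63),("backInner L",(160,236),63),("backInner R",(588,230),63),("glassTL",(274,262),58),("glassTR",(589,276),58),("mid top",(431,268),58),("mid bot",(438,412),58),("glass left bot",(302,490),58)]: print(t,back("w",W(*p),z,c))
c=cal("top");T=lambda x,y:np.array([x/7+370-.43,y/7+190-.43])
for t,p in [("-x+y",(175,437)),("-x-y",(350,437)),("glass -x+y",(188,333)),("glass -x-y",(337,338)),("+x+y",(181,108))]: print(t,back("top",T(*p),58,c))
E
```

```text
carL top [ 640.02 -192.78   58.  ]
carL bot [ 590.3  -191.62   58.  ]
car -y edge hi [ 642.22 -252.38   58.  ]
car -y lo [ 621.77 -251.04   58.  ]
stop in hi [ 644.21 -189.91   63.  ]
stop in lo [ 590.21 -190.91   63.  ]
stop end outer [ 589.57 -181.41   63.  ]
back L [ 654.43 -180.45   63.  ]
backInner L [ 644.72 -180.35   63.  ]
backInner R [ 647.26 -249.42   63.  ]
glassTL [ 637.83 -195.52   58.  ]
glassTR [ 636.3  -248.93   58.  ]
mid top [ 637.25 -222.06   58.  ]
mid bot [ 608.21 -221.26   58.  ]
glass left bot [ 590.36 -194.61   58.  ]
-x+y [ 520.7  -190.82   58.  ]
-x-y [ 521.11 -252.52   58.  ]
glass -x+y [ 558.03 -195.83   58.  ]
glass -x-y [ 556.56 -248.54   58.  ]
+x+y [ 639.8  -194.24   58.  ]
```

The carrier is still about 2.9° clockwise and binding on finger friction. I'll drag the finger a little in +x while it stays in contact, so the carrier can rotate into the corner.

>>> arm_command(
  motion=[
    {"tx":0,"ty":0.1,"tz":0,"wx":0,"wy":0,"wz":0},
    {"tx":0,"ty":0.1,"tz":0,"wx":0,"wy":0,"wz":0},
    {"tx":0,"ty":0.1,"tz":0,"wx":0,"wy":0,"wz":0},
    {"tx":0,"ty":0.1,"tz":0,"wx":0,"wy":0,"wz":0},
    {"tx":0,"ty":0,"tz":0,"wx":0,"wy":0,"wz":0},
  ],
)

```text
time: 11.0
tcp_pos: [624.9, -264.2, 217.7]
eef_rot: [[0.0, 1.0, 0.024], [-0.001, 0.024, -1.0], [-1.0, 0.0, 0.001]]
force: [1.0, -5.3, -0.1]
opening: -0.1
```

>>> arm_command(
  motion=[
    {"tx":0,"ty":0.1,"tz":-0.05,"wx":0,"wy":0,"wz":0},
    {"tx":0,"ty":0.1,"tz":-0.05,"wx":0,"wy":0,"wz":0},
    {"tx":0,"ty":0,"tz":0,"wx":0,"wy":0,"wz":0},
  ],
)

```text
time: 11.3
tcp_pos: [625.9, -263.8, 217.7]
eef_rot: [[-0.003, 1.0, 0.024], [-0.002, 0.024, -1.0], [-1.0, -0.003, 0.002]]
force: [-1.0, -4.9, 1.1]
opening: 0.2
```

```bash
cat > v.sh <<'E'
python3 snap.py wrist w$1; python3 snap.py top t$1;  python3 - <<X
import cv2,numpy as np
a=cv2.resize(cv2.imread("pics/t$1.png")[190:270,370:440],None,fx=5,fy=5,interpolation=cv2.INTER_CUBIC)
b=cv2.resize(cv2.imread("pics/w$1.png")[210:410,70:290],None,fx=2,fy=2,interpolation=cv2.INTER_CUBIC)
cv2.imwrite("pics/v$1.png",np.hstack([a,b]))
X
E
bash v.sh 8
```

```text
11.3 [ 625.91 -263.79  217.69] [-0.    1.    0.02 -0.    0.02 -1.   -1.   -0.    0.  ] [ 26.82  36.09 -10.84  92.65   8.24  52.15 -75.69] [-0.96 -4.89  1.08]
11.35 [ 625.87 -263.81  217.65] [-0.    1.    0.02 -0.    0.02 -1.   -1.   -0.    0.  ] [ 26.82  36.09 -10.84  92.66   8.23  52.15 -75.69] [-1.04 -5.75  1.71]
```

View pics/v8.png

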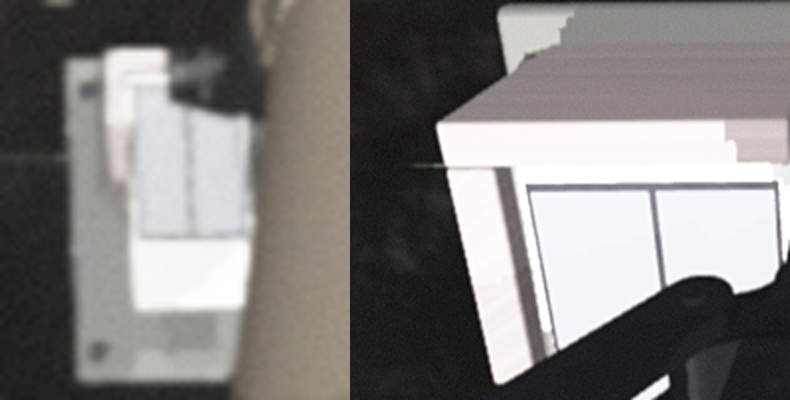

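>>> arm_command(
  motion=[
    {"tx":0,"ty":0.05,"tz":-0.1,"wx":0,"wy":0,"wz":0},
    {"tx":0,"ty":0,"tz":-0.1,"wx":0,"wy":0,"wz":0},
    {"tx":0,"ty":0,"tz":0,"wx":0,"wy":0,"wz":0},
  ],
)

```text
time: 11.7
tcp_pos: [625.9, -263.3, 217.7]
eef_rot: [[-0.003, 1.0, 0.023], [-0.004, 0.023, -1.0], [-1.0, -0.003, 0.004]]
force: [-1.8, -8.6, 0.9]
opening: 0.1
```

```bash
python3 snap.py wrist w9; python3 - <<'E'
from h import *
im=cv2.imread("pics/w9.png")[240:420,70:310];cv2.imwrite("pics/w9c.png",cv2.resize(im,None,fx=3.2,fy=3.2,interpolation=cv2.INTER_CUBIC))
E
```

```text
11.7 [ 625.9  -263.32  217.71] [-0.    1.    0.02 -0.    0.02 -1.   -1.   -0.    0.  ] [ 26.7   36.06 -10.76  92.7    8.34  52.1  -75.87] [-1.76 -8.6   0.87]
```

View pics/w9c.png

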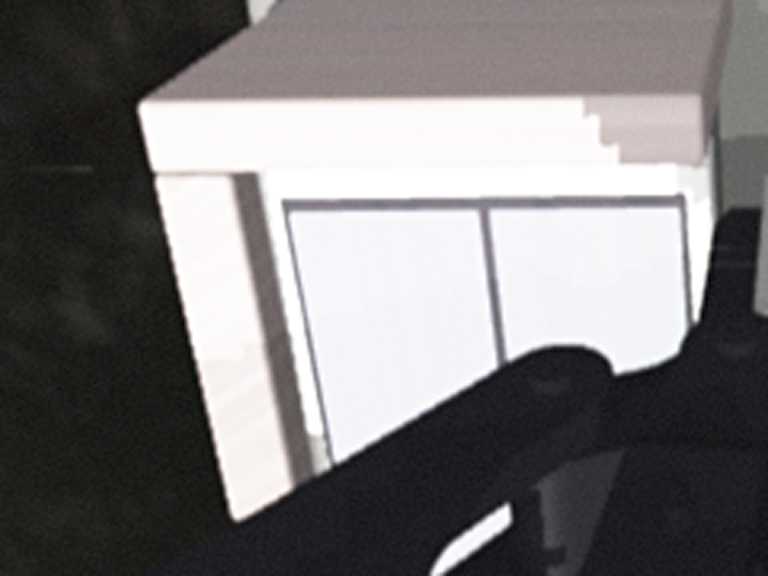

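>>> arm_command(
  motion=[
    {"tx":0,"ty":0,"tz":0.4,"wx":0,"wy":0,"wz":0},
    {"tx":0,"ty":0,"tz":2,"wx":0,"wy":0,"wz":0},
    {"tx":0,"ty":-4.5,"tz":0,"wx":0,"wy":0,"wz":0},
    {"tx":0,"ty":-4.5,"tz":0,"wx":0,"wy":0,"wz":0},
    {"tx":0,"ty":-4.1,"tz":0,"wx":0,"wy":0,"wz":0},
    {"tx":0,"ty":0,"tz":-3.4,"wx":0,"wy":0,"wz":0},
    {"tx":0,"ty":0,"tz":-3.4,"wx":0,"wy":0,"wz":0},
    {"tx":0,"ty":0,"tz":0,"wx":0,"wy":0,"wz":0},
    {"tx":0,"ty":0.5,"tz":0,"wx":0,"wy":0,"wz":0},
    {"tx":0,"ty":0.2,"tz":0,"wx":0,"wy":0,"wz":0},
    {"tx":0,"ty":0.1,"tz":0,"wx":0,"wy":0,"wz":0},
    {"tx":0,"ty":0,"tz":0,"wx":0,"wy":0,"wz":0},
  ],
)

```text
time: 12.95
tcp_pos: [503.4, -220.6, 217.6]
eef_rot: [[-0.0, 1.0, 0.023], [-0.0, 0.023, -1.0], [-1.0, -0.0, 0.0]]
force: [-0.7, -0.4, 0.3]
opening: -0.1
```

```bash
bash v.sh 10
```

```text
12.95 [ 503.44 -220.58  217.57] [-0.    1.    0.02 -0.    0.02 -1.   -1.   -0.    0.  ] [ 28.96  25.41 -12.07 111.48   7.45  43.84 -76.04] [-0.72 -0.37  0.29]
13.0 [ 503.24 -220.41  217.52] [-0.    1.    0.02 -0.    0.02 -1.   -1.   -0.    0.  ] [ 28.95  25.4  -12.08 111.51   7.46  43.85 -76.04] [-0.37  0.19  0.06]
```

View pics/w10.png

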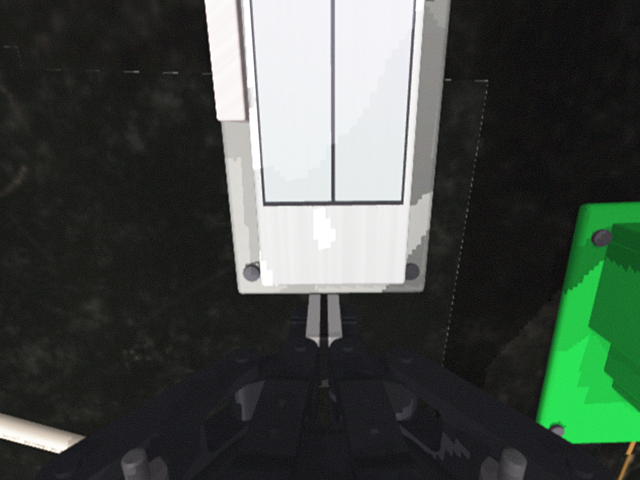

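View pics/v10.png

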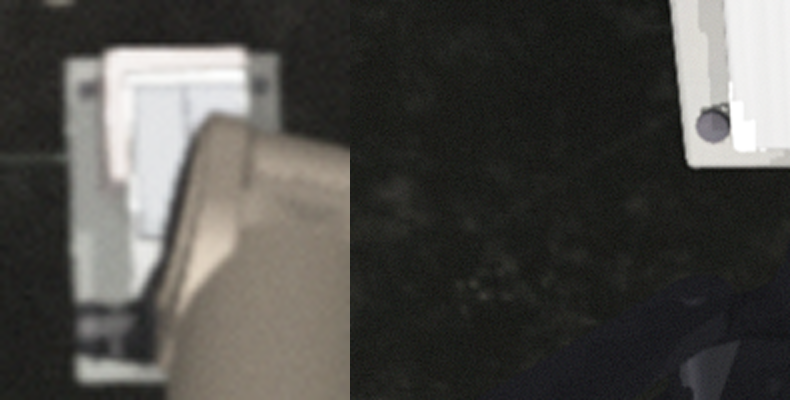

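>>> arm_command(
  motion=[
    {"tx":0,"ty":0.3,"tz":0.4,"wx":0,"wy":0,"wz":0},
    {"tx":0,"ty":0.1,"tz":0,"wx":0,"wy":0,"wz":0},
    {"tx":0,"ty":0.1,"tz":0,"wx":0,"wy":0,"wz":0},
    {"tx":0,"ty":0.1,"tz":0,"wx":0,"wy":0,"wz":0},
    {"tx":0,"ty":0,"tz":0,"wx":0,"wy":0,"wz":0},
  ],
)

```text
time: 13.55
tcp_pos: [509.5, -223.4, 217.7]
eef_rot: [[0.0, 1.0, 0.025], [-0.0, 0.025, -1.0], [-1.0, 0.0, 0.0]]
force: [-0.7, 0.1, 0.5]
opening: -0.2
```

>>> arm_command(
  motion=[
    {"tx":0,"ty":0.1,"tz":0,"wx":0,"wy":0,"wz":0},
    {"tx":0,"ty":0.1,"tz":0,"wx":0,"wy":0,"wz":0},
    {"tx":0,"ty":0,"tz":0,"wx":0,"wy":0,"wz":0},
  ],
)

```text
time: 13.85
tcp_pos: [511.5, -223.4, 217.8]
eef_rot: [[0.0, 1.0, 0.025], [-0.0, 0.025, -1.0], [-1.0, 0.0, 0.0]]
force: [-0.9, 0.1, -0.4]
opening: -0.0
```

>>> arm_command(
  motion=[
    {"tx":0,"ty":0.1,"tz":0,"wx":0,"wy":0,"wz":0},
    {"tx":0,"ty":0.1,"tz":0,"wx":0,"wy":0,"wz":0},
    {"tx":0,"ty":0,"tz":0,"wx":0,"wy":0,"wz":0},
  ],
)

```text
time: 14.15
tcp_pos: [512.8, -223.5, 217.6]
eef_rot: [[-0.002, 1.0, 0.024], [0.0, 0.024, -1.0], [-1.0, -0.002, -0.0]]
force: [-2.4, 0.3, 1.8]
opening: -0.2
```

>>> arm_command(
  motion=[
    {"tx":0,"ty":0.1,"tz":0,"wx":0,"wy":0,"wz":0},
    {"tx":0,"ty":0.1,"tz":0,"wx":0,"wy":0,"wz":0},
    {"tx":0,"ty":0,"tz":0,"wx":0,"wy":0,"wz":0},
  ],
)

```text
time: 14.45
tcp_pos: [513.6, -223.6, 217.4]
eef_rot: [[-0.006, 1.0, 0.024], [0.001, 0.024, -1.0], [-1.0, -0.006, -0.001]]
force: [-7.2, 0.3, 5.8]
opening: -0.2
```

>>> arm_command(
  motion=[
    {"tx":0,"ty":0.05,"tz":0,"wx":0,"wy":0,"wz":0},
    {"tx":0,"ty":0,"tz":0,"wx":0,"wy":0,"wz":0},
  ],
)

```text
time: 14.65
tcp_pos: [513.7, -223.6, 217.3]
eef_rot: [[-0.007, 1.0, 0.024], [0.001, 0.024, -1.0], [-1.0, -0.007, -0.001]]
force: [-7.2, 0.8, 6.9]
opening: 0.1
```

>>> arm_command(
  motion=[
    {"tx":0,"ty":-0.3,"tz":0,"wx":0,"wy":0,"wz":0},
    {"tx":0,"ty":-0.5,"tz":0,"wx":0,"wy":0,"wz":0},
    {"tx":-3,"ty":0,"tz":-1,"wx":0,"wy":0,"wz":0},
    {"tx":-3,"ty":1,"tz":-1.5,"wx":0,"wy":0,"wz":0},
    {"tx":0,"ty":1.5,"tz":0,"wx":0,"wy":0,"wz":0},
    {"tx":0,"ty":0,"tz":0,"wx":0,"wy":0,"wz":0},
    {"tx":0,"ty":0,"tz":0,"wx":0,"wy":0,"wz":0},
  ],
)

```text
time: 15.35
tcp_pos: [531.9, -198.0, 277.3]
eef_rot: [[-0.001, 1.0, 0.025], [-0.0, 0.025, -1.0], [-1.0, -0.001, 0.0]]
force: [-1.1, -0.2, -1.0]
opening: 0.0
```

```bash
bash v.sh 11; python3 snap.py side s11; python3 - <<'E'
from h import *
im=cv2.imread("pics/w11.png")[20:270,230:450];cv2.imwrite("pics/w11c.png",cv2.resize(im,None,fx=2.4,fy=2.4,interpolation=cv2.INTER_CUBIC))
im=cv2.imread("pics/s11.png")[270:370,290:410];cv2.imwrite("pics/s11c.png",cv2.resize(im,None,fx=6,fy=6,interpolation=cv2.INTER_CUBIC))
E
```

```text
15.35 [ 531.88 -198.01  277.31] [-0.    1.    0.02 -0.    0.02 -1.   -1.   -0.    0.  ] [ 26.7   22.29 -13.17 106.75   6.33  51.69 -78.05] [-1.07 -0.21 -1.01]
15.4 [ 531.37 -198.27  276.9 ] [-0.    1.    0.02  0.    0.02 -1.   -1.   -0.   -0.  ] [ 26.72  22.3  -13.15 106.79   6.34  51.71 -78.05] [-0.17 -0.69  0.34]
15.45 [ 531.19 -198.39  276.76] [-0.    1.    0.02  0.    0.02 -1.   -1.   -0.   -0.  ] [ 26.73  22.31 -13.14 106.81   6.34  51.71 -78.05] [-0.21  0.06 -0.4 ]
```

View pics/w11.png

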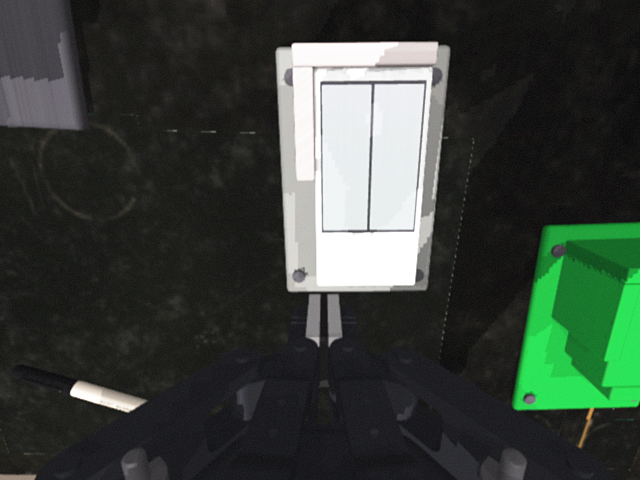

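View pics/w11c.png

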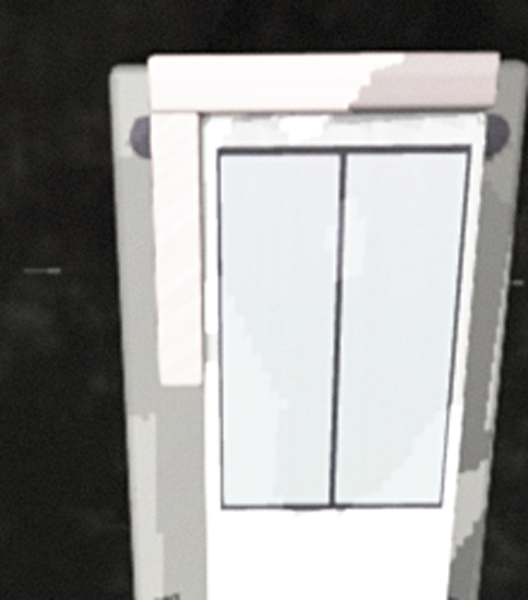

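View pics/s11c.png

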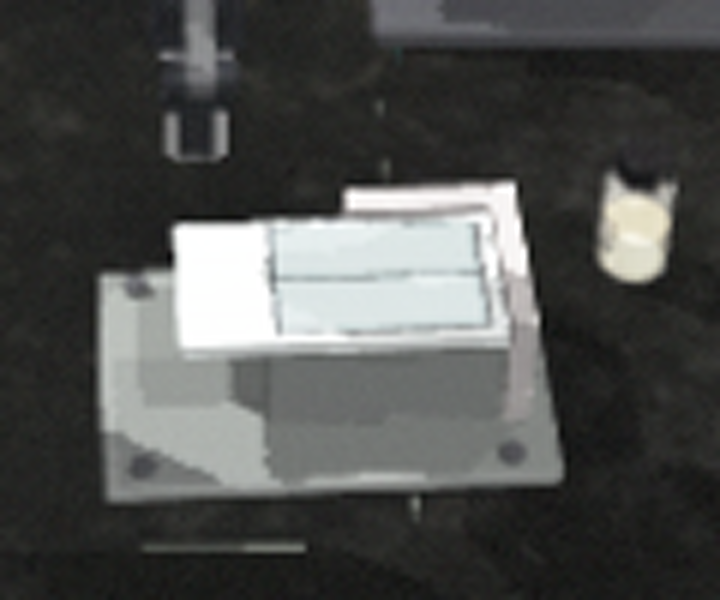

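```bash
python3 - <<'E'
from h import *
import pickle
s,c=pickle.load(open("pics/w11.pkl","rb"))
print(-c[1][:3,:3].T@c[1][:3,3])
g=cv2.cvtColor(cv2.imread("pics/w11.png"),cv2.COLOR_BGR2GRAY)
print(g[120,305:330]);print(g[160,305:330]);print(g[200,305:330]);print(g[260,305:330])
print(g[250:295,360].reshape(-1)[25:]);print(g[60:90,345])
for t,p,z in [("-x+y",(316.2,285),58),("-x-y",(415,286),58),("left mid",(314.7,120),58),("glass++",(321.7,83),58),("glass+-",(425.5,81.5),58),("glass--",(414.5,231),58),("glass-+",(322,231.5),58),("stopin top",(313.5,70),63),("stop end",(314,180),63),("back outer L",(292,44),63),("back outer R",(437.5,42.5),63),("back in R",(437.5,65),63),("back in L",(315,67),63)]: print(t,back("w",p,z,c))
E
```

```text
[ 616.21 -195.64  246.78]
[249 248 249 249 249 250 250 243 195 151 195 247 255 255 255 205 111 211
 242 240 239 238 239 238 239]
[248 248 249 249 250 250 251 253 238 169 171 204 233 243 246 231 151 182
 245 246 244 243 244 244 245]
[191 192 193 190 191 192 191 190 189 184 231 255 255 255 255 255 211 150
 241 247 244 244 243 243 243]
[190 191 192 191 193 188 196 192 191 190 185 231 255 255 255 255 255 255
 255 255 255 255 255 255 255]
[255 255 255 255 255 255 255 255 255 255 245 206 202 208 208 192 121  51
  34  29]
[252 251 251 251 246 222 173 166 205 233 237 235 236 237 244 245 246 246
 249 248 211 125  80  84 144 225 243 240 240 239]
-x+y [ 525.26 -193.33   58.  ]
-x-y [ 526.03 -253.77   58.  ]
left mid [ 620.1  -190.93   58.  ]
glass++ [ 637.78 -194.2    58.  ]
glass+- [ 639.72 -246.57   58.  ]
glass-- [ 561.04 -249.63   58.  ]
glass-+ [ 559.46 -196.11   58.  ]
stopin top [ 642.88 -190.12   63.  ]
stop end [ 589.7  -191.16   63.  ]
back outer L [ 653.79 -179.72   63.  ]
back outer R [ 656.07 -248.91   63.  ]
back in R [ 646.49 -250.16   63.  ]
back in L [ 644.21 -190.83   63.  ]
```

>>> arm_command(
  motion=[
    {"tx":0,"ty":2.6,"tz":3.1,"wx":0,"wy":0,"wz":0},
    {"tx":0,"ty":2.6,"tz":3.1,"wx":0,"wy":0,"wz":0},
    {"tx":0,"ty":2.7,"tz":3.2,"wx":0,"wy":0,"wz":0},
    {"tx":2.9,"ty":0,"tz":0,"wx":0,"wy":0,"wz":0},
    {"tx":3,"ty":0,"tz":0,"wx":0,"wy":0,"wz":0},
    {"tx":0,"ty":0,"tz":-0.6,"wx":0,"wy":0,"wz":0},
    {"tx":0,"ty":0,"tz":-0.8,"wx":0,"wy":0,"wz":0},
    {"tx":0,"ty":0,"tz":-0.5,"wx":0,"wy":0,"wz":0},
    {"tx":0,"ty":0,"tz":-0.2,"wx":0,"wy":0,"wz":0},
    {"tx":0,"ty":0,"tz":0,"wx":0,"wy":0,"wz":0},
  ],
)

```text
time: 16.5
tcp_pos: [613.6, -268.3, 220.4]
eef_rot: [[0.002, 1.0, 0.026], [-0.001, 0.026, -1.0], [-1.0, 0.002, 0.001]]
force: [0.1, -0.9, 0.3]
opening: 0.1
```

>>> arm_command(
  motion=[
    {"tx":0,"ty":0,"tz":-0.1,"wx":0,"wy":0,"wz":0},
    {"tx":0,"ty":0,"tz":-0.1,"wx":0,"wy":0,"wz":0},
    {"tx":0,"ty":0,"tz":-0.1,"wx":0,"wy":0,"wz":0},
    {"tx":0,"ty":0,"tz":0,"wx":0,"wy":0,"wz":0},
  ],
)

```text
time: 16.9
tcp_pos: [612.9, -266.0, 218.7]
eef_rot: [[-0.0, 1.0, 0.024], [0.0, 0.024, -1.0], [-1.0, -0.0, -0.0]]
force: [-0.7, 0.2, -0.2]
opening: -0.2
```

>>> arm_command(
  motion=[
    {"tx":0,"ty":0,"tz":-0.1,"wx":0,"wy":0,"wz":0},
    {"tx":0,"ty":0,"tz":-0.1,"wx":0,"wy":0,"wz":0},
    {"tx":0,"ty":0.05,"tz":-0.1,"wx":0,"wy":0,"wz":0},
    {"tx":0,"ty":0,"tz":0,"wx":0,"wy":0,"wz":0},
  ],
)

```text
time: 17.3
tcp_pos: [612.9, -264.2, 218.7]
eef_rot: [[-0.001, 1.0, 0.024], [-0.002, 0.024, -1.0], [-1.0, -0.001, 0.002]]
force: [0.2, -3.5, -0.4]
opening: 0.3
```

>>> arm_command(
  motion=[
    {"tx":0,"ty":0.1,"tz":-0.1,"wx":0,"wy":0,"wz":0},
    {"tx":0,"ty":0.1,"tz":-0.1,"wx":0,"wy":0,"wz":0},
    {"tx":0,"ty":0,"tz":0,"wx":0,"wy":0,"wz":0},
  ],
)

```text
time: 17.6
tcp_pos: [613.6, -263.8, 218.6]
eef_rot: [[-0.004, 1.0, 0.023], [-0.004, 0.023, -1.0], [-1.0, -0.004, 0.004]]
force: [-4.1, -5.9, 0.7]
opening: -0.4
```

>>> arm_command(
  motion=[
    {"tx":0,"ty":-0.1,"tz":0.4,"wx":0,"wy":0,"wz":0},
    {"tx":0,"ty":0,"tz":2,"wx":0,"wy":0,"wz":0},
    {"tx":-3,"ty":-4,"tz":0,"wx":0,"wy":0,"wz":0},
    {"tx":-4,"ty":-3,"tz":-3,"wx":0,"wy":0,"wz":0},
    {"tx":-4,"ty":-3,"tz":-2.5,"wx":0,"wy":0,"wz":0},
    {"tx":0,"ty":0,"tz":0,"wx":0,"wy":0,"wz":0},
    {"tx":0,"ty":0,"tz":0,"wx":0,"wy":0,"wz":0},
  ],
  jaw=1,
)

```text
time: 18.3
tcp_pos: [521.6, -238.4, 320.1]
eef_rot: [[0.003, 1.0, 0.026], [-0.0, 0.026, -1.0], [-1.0, 0.003, 0.0]]
force: [0.4, 0.3, -0.7]
opening: 85.5
```

```bash
python3 snap.py wrist w12; cat > kin.py <<'E'
from h import *
import pickle,glob,itertools
from scipy.spatial.transform import Rotation as Ro
from scipy.optimize import least_squares
D=[]
for f in sorted(glob.glob("pics/*.pkl")):
    s,_=pickle.load(open(f,"rb"));D.append((np.array(s["q"]),np.array(s["tcp_pos"]),np.array(s["eef_rot"])))
D.append((np.array([64.63,22.87,2.58,88.12,-1.07,69.15,-2.9]),np.array([219.03,-611.66,403.65]),np.array([[0,.94,.34],[0,.34,-.94],[-1,0,0]])))
ax=["z","y","z","y","z","y","z"]
def fk(q,sg,p):
    R=Ro.identity();o=np.array([0,0,p[0]]);off=[np.array(v) for v in ([0,0,0],[p[1],0,p[2]],[0,0,0],[p[3],0,p[4]],[0,0,0],[p[5],0,p[6]],[0,0,0])]
    for i in range(7):
        R=R*Ro.from_euler(ax[i],sg[i]*q[i],degrees=True);o=o+R.apply(off[i])
    return o,R
if __name__=="__main__":
    best=[]
    for s1,s3,s5 in itertools.product([1,-1],repeat=3):
        sg=[s1,1,s3,1,s5,1,1]
        f=lambda p:np.concatenate([fk(q,sg,p)[0]-t for q,t,_ in D])/10
        r=least_squares(f,[350,0,400,0,400,0,100])
        zz=max(np.linalg.norm(fk(q,sg,r.x)[1].as_matrix()[:,2]-M[:,0]) for q,t,M in D)
        best.append((r.cost,sg,r.x,zz))
    for b in sorted(best,key=lambda b:b[0])[:3]: print(*b)
E
python3 kin.py
```

```text
18.3 [ 521.63 -238.36  320.06] [ 0.    1.    0.03 -0.    0.03 -1.   -1.    0.    0.  ] [ 30.8   19.89 -13.   103.9    5.21  56.61 -72.83] [ 0.44  0.33 -0.7 ]
15.811500441965173 [-1, 1, -1, 1, 1, 1, 1] [-112.7     9.61  523.38    4.62  474.4     5.49 -211.72] 0.22886351142907238
35.502853518067205 [-1, 1, -1, 1, -1, 1, 1] [761.91 100.14 571.7  -61.58 482.42 155.14 711.09] 0.002022572486462833
100.84609333370005 [-1, 1, 1, 1, -1, 1, 1] [-588.79   67.34  553.35   11.89  477.19   84.7  -704.16] 0.2238311570447103
```

>>> arm_command(
  motion=[
    {"tx":0,"ty":-3.9,"tz":-0.7,"wx":0,"wy":0,"wz":0},
    {"tx":0,"ty":-3.8,"tz":-0.8,"wx":0,"wy":0,"wz":0},
    {"tx":0,"ty":0,"tz":0,"wx":0,"wy":0,"wz":7.6},
    {"tx":0,"ty":0,"tz":0,"wx":0,"wy":0,"wz":7.6},
    {"tx":0,"ty":0,"tz":0,"wx":0,"wy":0,"wz":7.6},
    {"tx":0,"ty":0,"tz":0,"wx":0,"wy":0,"wz":7.6},
    {"tx":0,"ty":0,"tz":0,"wx":0,"wy":0,"wz":7.6},
    {"tx":0,"ty":0,"tz":0,"wx":0,"wy":0,"wz":0},
    {"tx":0,"ty":0,"tz":0,"wx":0,"wy":0,"wz":0},
  ],
)

```text
time: 19.25
tcp_pos: [444.5, -225.5, 317.8]
eef_rot: [[0.576, 0.817, 0.03], [0.024, 0.02, -1.0], [-0.817, 0.576, -0.008]]
force: [0.5, -0.5, 0.1]
opening: 85.1
```

```bash
python3 snap.py wrist w13; python3 - <<'E'
from kin import *
sg=[-1,1,-1,1,-1,1,1]
pr=np.array([300,0,450,0,450,0,100.])
f=lambda p:np.concatenate([(fk(q,sg,p)[0]-t)/10 for q,t,_ in D]+[(p-pr)/np.array([300,50,300,50,300,50,100])])
r=least_squares(f,pr);print(r.cost,r.x)
print(np.array([fk(q,sg,r.x)[0]-t for q,t,_ in D])[::3])
E
```

```text
19.25 [ 444.49 -225.47  317.76] [ 0.58  0.82  0.03  0.02  0.02 -1.   -0.82  0.58 -0.01] [ 50.61   8.1  -24.91 124.85 -39.11  20.78 -27.99] [ 0.51 -0.54  0.15]
51.700723203090426 [130.92 111.24 554.93 -45.15 420.51  97.45  86.78]
[[  3.23   4.64  12.64]
 [ 12.22   1.41   7.88]
 [ 14.59   0.63  12.2 ]
 [ -0.85  10.29 -13.92]
 [  2.99   4.64  12.5 ]
 [  3.07   9.49  -6.91]
 [ 11.62   1.76   6.87]
 [ -0.86  10.3  -13.92]]
```

View pics/w13.png

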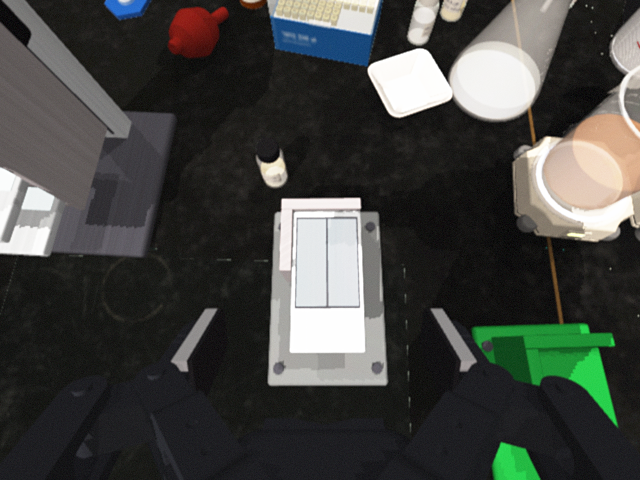

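>>> arm_command(
  motion=[
    {"tx":2.4,"ty":-1.8,"tz":0,"wx":0,"wy":0,"wz":0},
    {"tx":2.4,"ty":-1.8,"tz":0,"wx":0,"wy":0,"wz":0},
    {"tx":0,"ty":0,"tz":0,"wx":0,"wy":0,"wz":0},
    {"tx":0,"ty":0,"tz":0,"wx":0,"wy":0,"wz":0},
    {"tx":0,"ty":0,"tz":0,"wx":0,"wy":0,"wz":0},
  ],
)

```text
time: 19.8
tcp_pos: [444.1, -224.8, 260.3]
eef_rot: [[0.58, 0.814, 0.031], [0.021, 0.023, -1.0], [-0.814, 0.58, -0.004]]
force: [0.1, 1.0, -0.4]
opening: 85.3
```

```bash
python3 snap.py wrist w14
```

```text
19.8 [ 444.13 -224.82  260.29] [ 0.58  0.81  0.03  0.02  0.02 -1.   -0.81  0.58 -0.  ] [ 50.46  14.06 -25.7  127.78 -53.09  13.07 -11.74] [ 0.08  0.98 -0.42]
```

View pics/w14.png

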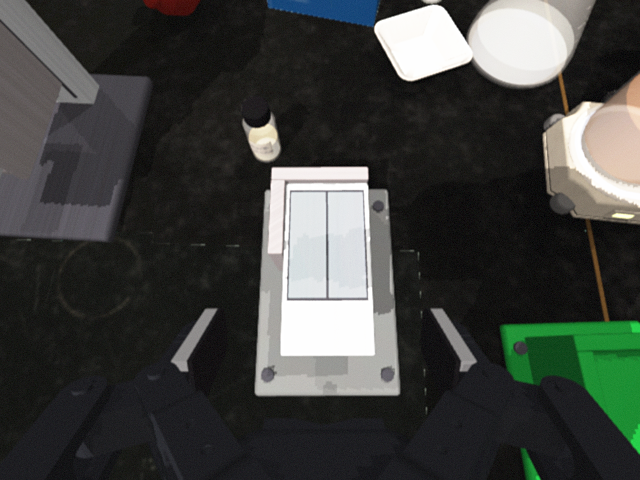

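```bash
cat > kin2.py <<'E'
from h import *
import pickle,glob
from kin import D
from scipy.spatial.transform import Rotation as Ro
from scipy.optimize import least_squares
ax=["z","y","z","y","z","y","z"];sg=[-1,1,-1,1,-1,1,1]
def fk(q,p):
    R=Ro.identity();o=np.array([0,0,p[0]])
    for i in range(7):
        R=R*Ro.from_euler(ax[i],sg[i]*q[i],degrees=True);o=o+R.apply(p[1+3*i:4+3*i])
    return o,R
p0=np.zeros(22);p0[0]=300;p0[1+5]=450;p0[1+3*3+2]=450;p0[1+3*5+2]=100
w=np.full(22,60.);w[[0,6,12,18]]=200;w[[3,9,15,21]]=1
f=lambda p:np.concatenate([(fk(q,p)[0]-t)/1 for q,t,_ in D]+[(p-p0)/w*1])
r=least_squares(f,p0);P=r.x
if __name__=="__main__":
    print(r.cost,P.round(1));e=np.array([fk(q,P)[0]-t for q,t,_ in D]);print(np.abs(e).max(0))
    print(np.array([fk(q,P)[1].as_matrix()-np.array([M[:,1],M[:,2],M[:,0]]).T for q,t,M in D[-3:]]))
    for q,t,M in D[-2:]:
        print(fk(q,P)[1].as_matrix(),M)
E
python3 kin2.py
```

```text
0.22481537264444704 [256.1  -0.   -6.1  -0.    0.1  -6.1 522.8  -0.1 -15.1   0.    0.  -15.1
 477.   -0.   -0.2   0.    0.   -0.2 164.1  -0.   -0.    0. ]
[0.   0.01 0.01]
[[[-1.46 -0.91  0.  ]
  [-0.91  1.46  0.  ]
  [ 0.01  0.   -0.  ]]

 [[-1.45 -0.91  0.  ]
  [-0.91  1.45  0.  ]
  [ 0.01 -0.    0.  ]]

 [[-1.37  0.56 -0.  ]
  [ 0.56  1.37  0.  ]
  [ 0.    0.    0.  ]]]
[[-0.45 -0.89 -0.  ]
 [-0.89  0.45 -0.  ]
 [ 0.    0.   -1.  ]] [[-0.    1.    0.02]
 [-0.    0.02 -1.  ]
 [-1.   -0.    0.  ]]
[[-0.43  0.9  -0.  ]
 [ 0.9   0.43  0.  ]
 [ 0.    0.   -1.  ]] [[ 0.    0.94  0.34]
 [ 0.    0.34 -0.94]
 [-1.    0.    0.  ]]
```

```bash
cat > ik.py <<'E'
from kin2 import *
C=None
for q,t,M in D[:-1]:
    C=fk(q,P)[1].as_matrix().T@M
lo=np.array([-161.44,-28.35,-78.24,0,-78.03,13.02,-168.23]);hi=np.array([161.44,127.94,83.42,140.83,258.03,114.36,168.23])
def pose(grasp,lean,yaw):
    a,y=np.radians(lean),np.radians(yaw);ex=np.array([np.cos(y),np.sin(y),0]);ey=np.array([-np.sin(y),np.cos(y),0])
    x=np.sin(a)*ex-np.cos(a)*np.array([0,0,1.]);z=-ey;yy=np.cross(z,x)
    return np.array(grasp)-155*x,np.array([x,yy,z]).T
def ik(pos,M,q0,marg=0.5):
    def f(q):
        o,R=fk(q,P);return np.concatenate([(o-pos)/1,Ro.from_matrix(M.T@(R.as_matrix()@C)).as_rotvec(degrees=True)*1,(q-q0)*1e-3])
    r=least_squares(f,np.clip(q0,lo+marg,hi-marg),bounds=(lo+marg-1e-6,hi-marg+1e-6));v=f(r.x)
    return r.x,np.abs(v[:3]).max(),np.abs(v[3:6]).max()
E
python3 - <<'E'
from ik import *
print(C)
import pickle
q=np.array(pickle.load(open("pics/w14.pkl","rb"))[0]["q"])
rng=np.random.default_rng(0)
for lean in [38,35,32,30,25]:
    for gx in [540]:
        pos,M=pose([gx,-223,54],lean,1.6)
        sols=[ik(pos,M,q)]+[ik(pos,M,np.clip(q+rng.normal(0,30,7),lo+1,hi-1)) for _ in range(6)]
        print(lean,pos)
        for s in sols[:1]+sorted(sols[1:],key=lambda s:s[1]+s[2])[:3]: print("   ",s[0].round(1),s[1],s[2])
E
```

```text
[[ 0.   -0.47  0.88]
 [ 0.   -0.88 -0.47]
 [ 1.    0.   -0.  ]]
38 [ 444.61 -225.66  176.14]
    [ 85.   44.5 -70.7 130.1 104.2  20.7   0.8] 5.659849955463869e-05 0.0005569534150385933
    [ 81.4  39.8 -65.  130.2 108.6  15.3   7.7] 4.3817406265134196e-05 0.0004312406115611782
    [ 86.7  47.4 -73.7 130.1 102.8  24.   -2.1] 4.953204307867054e-05 0.0004714476482488377
    [ 86.5  47.  -73.3 130.1 102.9  23.5  -1.7] 5.9662876225274886e-05 0.0004897732662825085
35 [ 451.13 -225.48  180.97]
    [ 77.8  36.5 -61.5 128.7  93.7  13.5  -4.4] 8.238579047770145e-05 0.0007643505850744414
    [ 80.2  38.9 -65.  128.6  93.1  16.5  -6.2] 5.917755444784234e-05 0.0004640748305239367
    [  36.    22.9  -10.2  127.9  -77.5   13.5 -165.8] 0.46026928827168945 3.6772073552244895
    [  36.    22.9  -10.2  127.9  -77.5   13.5 -165.8] 0.4602712750732394 3.677284849749018
32 [ 457.89 -225.29  185.45]
    [ 74.5  34.2 -58.5 127.1  76.3  13.5 -19.5] 6.974618597155313e-05 0.0006663585720331065
    [ 74.5  34.2 -58.5 127.1  76.3  13.5 -19.5] 6.76865522279968e-05 0.0005239631253267161
    [  29.2   22.3   -3.7 
[... 277 characters left out ...]
2178
    [  25.5   22.2   -0.2  127.   -75.    13.5 -160.1] 8.169288460635471e-05 0.000619040904951653
    [  25.5   22.2   -0.2  127.   -75.    13.5 -160.1] 8.61883891616344e-05 0.000629827333459035
    [ 71.4  32.4 -55.3 126.   64.2  13.5 -30. ] 7.575353717470534e-05 0.000721188373238148
25 [ 474.52 -224.83  194.48]
    [ 56.2  26.3 -38.2 123.3  23.3  13.5 -66. ] 4.4037163576149396e-05 0.00040544201683321765
    [ 58.6  27.1 -41.2 123.2  28.9  14.3 -60.8] 1.8619350214521546e-05 0.00010132519569271226
    [  30.8   22.3   -8.   123.9  -34.    13.5 -119.1] 3.4031337662554506e-05 0.00024575168085445707
    [ 56.2  26.3 -38.2 123.3  23.3  13.5 -66. ] 3.947777165080879e-05 0.0003015592602127685
```

```bash
cat > sim.py <<'E'
from ik import *
import pickle
L=lambda n:pickle.load(open(f"pics/{n}.pkl","rb"))[0]
def err(q,pos,M):
    o,R=fk(q,P);R=R.as_matrix()@C
    return np.concatenate([(pos-o)/1000,Ro.from_matrix(M@R.T).as_rotvec()])
def jac(q):
    o,R=fk(q,P);R0=R.as_matrix()@C;J=np.zeros((6,7))
    for i in range(7):
        d=q.copy();d[i]+=1e-3;o2,R2=fk(d,P)
        J[:3,i]=(o2-o)/1000/np.radians(1e-3);J[3:,i]=Ro.from_matrix(R2.as_matrix()@C@R0.T).as_rotvec()/np.radians(1e-3)
    return J
def step(q,pos,M,lam=0.0,rest=None,k=0.,n=1):
    for _ in range(n):
        J=jac(q);e=err(q,pos,M);act=np.ones(7,bool)
        for it in range(7):
            Ja=J[:,act];Ji=Ja.T@np.linalg.inv(Ja@Ja.T+lam**2*np.eye(6))
            dq=np.zeros(7);z=np.zeros(act.sum()) if rest is None else k*np.radians(rest-q)[act]
            dq[act]=Ji@e+(np.eye(act.sum())-Ji@Ja)@z
            qn=q+np.degrees(dq);bad=act&((qn<lo+.05)|(qn>hi-.05))
            if not bad.any(): break
            act&=~bad
        q=np.clip(q+np.degrees(dq),lo,hi)
    return q
def run(q,pos,M,rows,n=5,**kw):
    pos=pos.copy();M=M.copy();tr=[q]
    for r in rows:
        r=np.array(r,float)
        for j in range(n):
            pos=pos+M@r[:3]*10/n;M=M@Ro.from_rotvec(r[3:]/n,degrees=True).as_matrix()
            q=step(q,pos,M,**kw)
        tr.append(q)
    for _ in range(10): q=step(q,pos,M,**kw)
    return q,pos,M,tr
if __name__=="__main__":
    s=L("w12");q0=np.array(s["q"]);p0,M0=np.array(s["tcp_pos"]),np.array(s["eef_rot"])
    rows=[[0,-3.9,-.7,0,0,0],[0,-3.8,-.8,0,0,0]]+[[0,0,0,0,0,7.6]]*5
    rows2=[[2.4,-1.8,0,0,0,0]]*2
    home=np.array([64.63,22.827,2.584,88.041,-1.071,69.15,-2.905])
    mid=(lo+hi)/2
    print("meas13",np.array(L("w13")["q"]),"14",np.array(L("w14")["q"]))
    for name,kw in [("pinv",dict(lam=1e-3)),("lam.05",dict(lam=.05)),("lam.1",dict(lam=.1)),("home.02",dict(lam=.01,rest=home,k=.02)),("home.1",dict(lam=.01,rest=home,k=.1)),("home.5",dict(lam=.01,rest=home,k=.5)),("mid.02",dict(lam=.01,rest=mid,k=.02))]:
        q,p,M,_=run(q0,p0,M0,rows,**kw);q2,p2,M2,_=run(q,p,M,rows2,**kw)
        print(name,q.round(1),q2.round(1),np.abs(err(q2,p2,M2)).max())
E
python3 sim.py
```

```text
meas13 [ 50.61   8.1  -24.91 124.85 -39.11  20.78 -27.99] 14 [ 50.46  14.06 -25.7  127.78 -53.09  13.07 -11.74]
pinv [  54.9    8.   -29.1  125.7  -46.6   18.6 -131.4] [  45.8   13.8  -20.2  128.6  -71.8   13.4 -158.1] 2.6238019126173293e-16
lam.05 [  55.     8.   -29.2  125.7  -46.6   18.6 -131.4] [  46.9   13.9  -21.4  128.6  -71.1   13.2 -157.6] 8.649092725931951e-07
lam.1 [  55.1    8.   -29.3  125.7  -46.5   18.5 -131.3] [  47.6   13.7  -22.2  128.4  -68.9   13.2 -155.4] 0.0022423577314099248
home.02 [  68.2    9.5  -43.6  125.4  -38.9   17.  -124.6] [  47.2   13.9  -21.8  128.6  -70.9   13.1 -157.4] 9.750551904829762e-05
home.1 [ 91.   16.9 -71.  125.   -2.   14.4 -90.9] [ 89.6  30.4 -74.3 127.8  61.5  13.6 -33.5] 7.165107444745899e-05
home.5 [ 95.1  20.9 -77.4 125.   16.6  15.3 -73.6] [ 89.7  30.6 -74.5 127.7  61.7  13.8 -33.3] 0.0003571711463279712
mid.02 [  60.3    8.5  -34.9  125.6  -43.9   18.  -129. ] [  47.1   13.9  -21.7  128.6  -70.9   13.1 -157.4] 0.00012449221665769984
```

```bash
sed -i 's/sg=\[-1,1,-1,1,-1,1,1\]/sg=[-1,1,-1,1,-1,1,-1]/' kin2.py; python3 - <<'E'
from kin2 import *
Cs=np.array([fk(q,P)[1].as_matrix().T@M for q,t,M in D[:-1]]);print(Cs.std(0).max(),Cs[0])
E
python3 sim.py
```

```text
2.7755575615628914e-16 [[-0.  0. -1.]
 [ 0.  1.  0.]
 [ 1. -0. -0.]]
meas13 [ 50.61   8.1  -24.91 124.85 -39.11  20.78 -27.99] 14 [ 50.46  14.06 -25.7  127.78 -53.09  13.07 -11.74]
pinv [ 53.6   7.9 -27.7 125.7 -47.2  18.7 -19.9] [ 44.9  13.7 -19.2 128.6 -72.3  13.7   6.8] 2.351237708051606e-16
lam.05 [ 53.7   7.9 -27.8 125.7 -47.2  18.7 -19.9] [ 46.7  13.9 -21.1 128.6 -71.3  13.2   6. ] 4.687342672582417e-07
lam.1 [ 53.7   7.9 -27.8 125.7 -47.1  18.7 -19.9] [ 49.4  13.8 -23.9 128.3 -67.5  13.1   2.6] 0.003257859208227785
home.02 [ 51.    7.7 -24.9 125.8 -48.3  19.  -18.9] [ 47.2  13.9 -21.7 128.6 -70.9  13.1   5.7] 3.315150241013498e-05
home.1 [ 48.8   7.5 -22.6 125.8 -49.1  19.2 -18.2] [ 47.3  13.9 -21.9 128.5 -70.7  13.1   5.5] 0.00016510570638888567
home.5 [ 48.3   7.5 -22.  125.8 -49.3  19.3 -18.1] [ 46.8  13.8 -21.3 128.5 -70.6  13.3   5.3] 0.0008143840389111006
mid.02 [ 41.8   7.2 -15.1 126.  -51.7  19.9 -16. ] [ 46.3  13.8 -20.8 128.6 -71.4  13.3   6.1] 5.249649767392839e-05
```

```bash
python3 - <<'E'
from sim import *
s=L("w14");q=np.array(s["q"]);p0,M0=np.array(s["tcp_pos"]),np.array(s["eef_rot"])
rng=np.random.default_rng(0)
for lean in [38,35,32,30]:
    pos,M=pose([540,-223,54],lean,1.6)
    sols=[ik(pos,M,q)]+[ik(pos,M,np.clip(q+rng.normal(0,40,7),lo+1,hi-1)) for _ in range(10)]
    print(lean,pos)
    for s in sols[:1]+sorted(sols[1:],key=lambda s:s[1]+s[2])[:4]: print("   ",s[0].round(1),s[1].round(3),s[2].round(3))
# sim descent
for kw in [dict(lam=.001),dict(lam=.05)]:
  for dl,n in [(0,8),(-3,8),(-5,8)]:
    a=-np.radians(35.5); 
    rows=[[0,0,0,0,0,dl/2]]*2+[[.1*8.4*10/8*np.cos(-a),-.1*8.4*10/8*np.sin(-a),0,0,0,0]]*8
    qq,p,M,tr=run(q,p0,M0,rows,**kw);print(dl,p.round(1),qq.round(1),err(qq,p,M).round(4))
E
```

```text
38 [ 444.61 -225.66  176.14]
    [ 43.1  23.8 -17.  128.3 -77.5  13.5  16.4] 0.743 5.824
    [  87.3   48.7  -74.9  130.1  102.3   25.4 -148.6] 0.0 0.0
    [  88.7   51.8  -77.7  130.   101.6   28.8 -146.3] 0.0 0.001
    [  88.7   51.8  -77.7  130.   101.6   28.8 -146.3] 0.0 0.001
    [  88.7   51.8  -77.7  130.   101.6   28.8 -146.3] 0.0 0.001
35 [ 451.13 -225.48  180.97]
    [ 36.   22.9 -10.2 127.9 -77.5  13.5  14.1] 0.46 3.674
    [  83.4   43.   -70.2  128.6   93.    21.5 -143.4] 0.0 0.001
    [  77.8   36.5  -61.5  128.7   93.7   13.5 -147.3] 0.0 0.001
    [ 36.   22.9 -10.2 127.9 -77.5  13.5  14.1] 0.46 3.674
    [ 36.   22.9 -10.2 127.9 -77.5  13.5  14.1] 0.46 3.674
32 [ 457.89 -225.29  185.45]
    [ 29.2  22.3  -3.7 127.5 -77.5  13.5  12. ] 0.162 1.316
    [  74.5   34.2  -58.5  127.1   76.3   13.5 -132.3] 0.0 0.001
    [  74.5   34.2  -58.5  127.1   76.3   13.5 -132.3] 0.0 0.001
    [ 29.2  22.3  -3.7 127.5 -77.5  13.5  12. ] 0.162 1.316
    [ 29.2  22.3  -3.7 127.5 -77.5  13.5  12. ] 0.162 1.316
30 [ 462.53 -225.16  188.23]
    [ 25.5  22.2  -0.2 127.  -74.9  13.5   8.3] 0
[... 176 characters left out ...]
   [ 25.5  22.2  -0.2 127.  -74.9  13.5   8.3] 0.0 0.0
0 [ 444.1 -224.5  176.3] [ 42.5  20.2 -15.2 127.7 -77.1  13.1  14.9] [-0.    0.02 -0.03 -0.01 -0.02 -0.01]
-3 [ 439.7 -224.6  176.4] [ 35.9  20.7  -8.9 128.6 -77.4  13.1  14. ] [-0.    0.01 -0.02 -0.01 -0.01 -0.  ]
-5 [ 436.8 -224.7  176.6] [ 31.8  21.2  -4.9 129.2 -77.3  13.2  13.3] [-0.    0.   -0.01 -0.   -0.   -0.  ]
0 [ 444.1 -224.5  176.3] [ 42.6  20.2 -15.3 127.7 -76.8  13.1  14.5] [-0.    0.02 -0.03 -0.01 -0.02 -0.01]
-3 [ 439.7 -224.6  176.4] [ 35.1  20.7  -8.  128.6 -77.8  13.4  14.3] [-0.    0.01 -0.02 -0.01 -0.01 -0.  ]
-5 [ 436.8 -224.7  176.6] [ 31.7  21.2  -4.8 129.2 -77.2  13.2  13.2] [-0.    0.   -0.01 -0.   -0.   -0.  ]
```

```bash
python3 - <<'E'
from sim import *
s=L("w14");q=np.array(s["q"])
q30=np.array([25.5,22.2,-.2,127,-74.9,13.5,8.3])
for g in [155,160,164]:
  for gx in [536,538,540]:
    for lean in [30,31,32,33,34]:
      pos,M=pose([gx,-223,54],lean,1.6);pos=pos-(g-155)*M[:,0]
      so=min([ik(pos,M,a,.15) for a in (q,q30)],key=lambda s:s[1]+s[2])
      print(g,gx,lean,so[0].round(1),so[1].round(2),so[2].round(2)) if so[2]<.3 else None
E
```

```text
155 536 30 [ 26.   21.9  -0.5 127.5 -75.4  13.5   9.1] 0.0 0.0
155 538 30 [ 25.8  22.1  -0.3 127.2 -75.2  13.5   8.7] 0.0 0.0
155 540 30 [ 25.5  22.2  -0.2 127.  -74.9  13.5   8.3] 0.0 0.0
160 536 30 [ 25.4  21.3   0.4 127.6 -74.   14.    7.7] 0.0 0.0
160 536 31 [ 28.5  21.3  -2.8 128.1 -77.9  13.2  12.1] 0.02 0.12
160 538 30 [ 25.1  21.4   0.6 127.4 -73.8  14.    7.3] 0.0 0.0
160 538 31 [ 28.2  21.4  -2.6 127.9 -77.9  13.2  12. ] 0.01 0.09
160 540 30 [ 24.9  21.5   0.7 127.2 -73.6  14.    6.9] 0.0 0.0
160 540 31 [ 27.9  21.6  -2.4 127.7 -77.9  13.2  11.8] 0.01 0.05
164 536 30 [ 24.9  20.8   1.2 127.8 -73.   14.4   6.6] 0.0 0.0
164 536 31 [ 27.6  20.8  -1.6 128.3 -77.7  13.6  11.9] 0.0 0.0
164 538 30 [ 24.6  20.9   1.3 127.6 -72.7  14.4   6.2] 0.0 0.0
164 538 31 [ 27.4  20.9  -1.5 128.1 -77.4  13.6  11.5] 0.0 0.0
164 540 30 [ 24.4  21.    1.5 127.4 -72.5  14.4   5.9] 0.0 0.0
164 540 31 [ 27.2  21.   -1.4 127.9 -77.2  13.6  11.1] 0.0 0.0
```

```bash
cat > plan.py <<'E'
from sim import *
def rel(p0,M0,p1,M1):
    # tool-frame shift (cm, in current tool axes) and turn
    return (M0.T@(p1-p0)/10).round(2),Ro.from_matrix(M0.T@M1).as_rotvec(degrees=True).round(2)
E
python3 - <<'E'
from plan import *
s=L("w14");q=np.array(s["q"]);p0,M0=np.array(s["tcp_pos"]),np.array(s["eef_rot"])
pos,M=pose([537,-223,54],30.5,1.6);pos=pos-7*M[:,0]
print(pos)
up=pos+[0,0,60]
print("rel up",rel(p0,M0,up,M))
d,t=rel(p0,M0,up,M)
# turn first then shift in new axes
d2=(M.T@(up-p0)/10);print("turn",t,"then shift",d2.round(2)); dn=M.T@np.array([0,0,-6.]);print("down6",dn.round(2))
for kw in [dict(lam=.001),dict(lam=.05)]:
    rows=[np.r_[0,0,0,t/2]]*2+[np.r_[d2/4,0,0,0]]*4+[np.r_[dn/12,0,0,0]]*12
    qq,p,MM,tr=run(q,p0,M0,rows,**kw);
    for x in tr[::3]: print(x.round(1))
    print(p,qq.round(1),err(qq,p,MM).round(4))
E
```

```text
[ 454.81 -225.3   193.58]
rel up (array([1.16, 0.48, 0.08]), array([ 0.03, -0.27, -4.98]))
turn [ 0.03 -0.27 -4.98] then shift [1.12 0.58 0.08]
down6 [ 5.17 -3.05  0.  ]
[ 50.5  14.1 -25.7 127.8 -53.1  13.1 -11.7]
[ 39.   13.6 -14.2 126.4 -38.9  16.6 -27.2]
[ 38.5  14.7 -14.2 125.7 -38.8  15.9 -27.5]
[ 40.3  16.5 -16.3 126.2 -40.8  13.7 -24.9]
[ 35.1  17.8 -10.5 126.8 -52.   13.2 -13.8]
[ 30.6  19.3  -5.3 127.4 -64.   13.2  -1.9]
[ 28.1  21.1  -2.5 127.8 -74.5  13.2   8.5]
[ 454.81 -225.29  193.58] [ 28.1  21.1  -2.5 127.8 -74.5  13.2   8.5] [ 0.  0.  0.  0. -0. -0.]
[ 50.5  14.1 -25.7 127.8 -53.1  13.1 -11.7]
[ 39.   13.6 -14.2 126.4 -38.9  16.6 -27.2]
[ 38.5  14.7 -14.2 125.7 -38.8  15.9 -27.5]
[ 40.2  16.5 -16.2 126.2 -40.8  13.8 -24.9]
[ 36.3  17.7 -11.8 126.7 -49.8  13.2 -15.9]
[ 30.9  19.3  -5.7 127.3 -63.   13.2  -2.9]
[ 28.3  21.   -2.7 127.8 -73.8  13.2   7.8]
[ 454.81 -225.29  193.58] [ 28.4  21.1  -2.8 127.8 -74.3  13.1   8.3] [-0.  0. -0. -0. -0. -0.]
```

>>> arm_command(
  motion=[
    {"tx":0,"ty":0,"tz":0,"wx":0,"wy":0,"wz":-2.5},
    {"tx":0,"ty":0,"tz":0,"wx":0,"wy":-0.3,"wz":-2.6},
    {"tx":0.6,"ty":0.3,"tz":0,"wx":0,"wy":0,"wz":0},
    {"tx":0.5,"ty":0.3,"tz":0.1,"wx":0,"wy":0,"wz":0},
    {"tx":0.43,"ty":-0.25,"tz":0,"wx":0,"wy":0,"wz":0},
    {"tx":0.43,"ty":-0.25,"tz":0,"wx":0,"wy":0,"wz":0},
    {"tx":0.43,"ty":-0.25,"tz":0,"wx":0,"wy":0,"wz":0},
    {"tx":0.43,"ty":-0.25,"tz":0,"wx":0,"wy":0,"wz":0},
    {"tx":0,"ty":0,"tz":0,"wx":0,"wy":0,"wz":0},
    {"tx":0,"ty":0,"tz":0,"wx":0,"wy":0,"wz":0},
  ],
)

```text
time: 20.85
tcp_pos: [453.4, -225.3, 232.0]
eef_rot: [[0.503, 0.864, 0.027], [0.016, 0.023, -1.0], [-0.864, 0.503, -0.002]]
force: [0.3, -0.0, -0.0]
opening: 85.1
```

```bash
python3 snap.py wrist w15
```

```text
20.85 [ 453.4  -225.27  232.02] [ 0.5   0.86  0.03  0.02  0.02 -1.   -0.86  0.5  -0.  ] [ 38.28  16.96 -14.   126.53 -44.23  13.62 -21.49] [ 0.33 -0.04 -0.02]
```

View pics/w15.png

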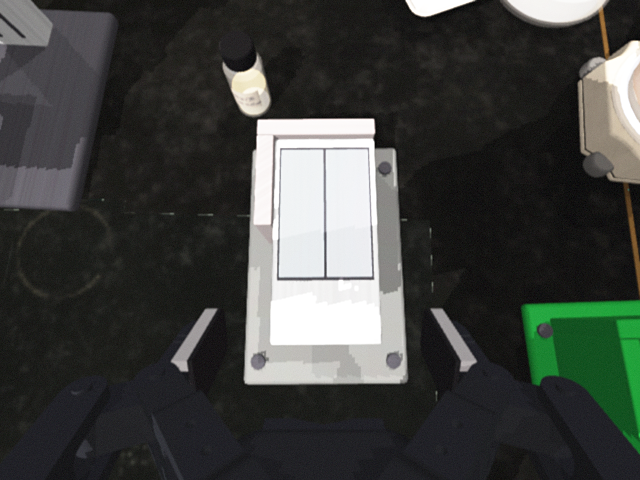

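```bash
python3 - <<'E'
from plan import *
s,c=pickle.load(open("pics/w15.pkl","rb"));p0,M0=np.array(s["tcp_pos"]),np.array(s["eef_rot"])
im=cv2.cvtColor(cv2.imread("pics/w15.png"),cv2.COLOR_BGR2GRAY)
print(im[320,260:285],im[320,370:390],im[335:352,330])
A,B=back("w",(270.3,344.5),58,c),back("w",(381,344),58,c);print(A,B,(A+B)/2)
for p in [(277.5,279),(373.5,279),(280,149),(370,149)]: print("glass",back("w",p,58,c))
Cn=(A+B)/2
print("tool z offset of carrier centre (mm)",(M0.T@(Cn-p0)))
for lean,g in [(30.2,163)]:
    pos,M=pose([537,Cn[1]+.3,54],lean,1.6);pos=pos-(g-155)*M[:,0]
    print(pos,(M0.T@(pos-p0)/10).round(2),Ro.from_matrix(M0.T@M).as_rotvec(degrees=True))
E
```

```text
[195 187 188 188 189 193 187 191 185 184 229 255 255 255 255 255 255 255
 255 255 255 255 255 255 255] [255 255 255 255 255 255 255 255 255 255 235 200 197 198 198 198 199 197
 199 200] [255 255 255 255 255 255 255 255 255 230 179 172 174 173 175 174 174]
[ 524.7  -194.14   58.  ] [ 526.54 -253.25   58.  ] [ 525.62 -223.7    58.  ]
glass [ 559.74 -196.11   58.  ]
glass [ 561.14 -249.35   58.  ]
glass [ 637.78 -193.41   58.  ]
glass [ 639.16 -247.49   58.  ]
tool z offset of carrier centre (mm) [186.73 -25.17   0.79]
[ 455.04 -225.69  194.88] [ 3.29 -1.73  0.05] [-0.09 -0.09 -0.02]
```

>>> arm_command(
  motion=[
    {"tx":0.7,"ty":-0.35,"tz":0,"wx":0,"wy":0,"wz":0},
    {"tx":0.7,"ty":-0.35,"tz":0.05,"wx":0,"wy":0,"wz":0},
    {"tx":0.7,"ty":-0.35,"tz":0,"wx":0,"wy":0,"wz":0},
    {"tx":0.7,"ty":-0.4,"tz":0,"wx":0,"wy":0,"wz":0},
    {"tx":0.5,"ty":-0.3,"tz":0,"wx":0,"wy":0,"wz":0},
    {"tx":0,"ty":0,"tz":0,"wx":0,"wy":0,"wz":0},
    {"tx":0,"ty":0,"tz":0,"wx":0,"wy":0,"wz":0},
  ],
)

```text
time: 21.6
tcp_pos: [455.3, -225.5, 195.3]
eef_rot: [[0.504, 0.863, 0.028], [0.015, 0.023, -1.0], [-0.864, 0.504, -0.002]]
force: [0.2, -1.1, -0.3]
opening: 85.2
```

```bash
python3 snap.py wrist w16; python3 snap.py side s16;python3 - <<'E'
from h import *
import pickle
im=cv2.imread("pics/s16.png")[240:370,240:410];cv2.imwrite("pics/s16c.png",cv2.resize(im,None,fx=4,fy=4,interpolation=cv2.INTER_CUBIC))
E
```

```text
21.6 [ 455.33 -225.51  195.27] [ 0.5   0.86  0.03  0.02  0.02 -1.   -0.86  0.5  -0.  ] [ 28.01  20.93  -2.46 127.63 -72.03  13.33   5.99] [ 0.17 -1.12 -0.27]
21.65 [ 455.39 -225.61  195.46] [ 0.5   0.86  0.03  0.02  0.02 -1.   -0.86  0.5  -0.  ] [ 28.03  20.91  -2.47 127.63 -72.04  13.33   6.  ] [ 0.68  1.09 -0.08]
```

View pics/w16.png

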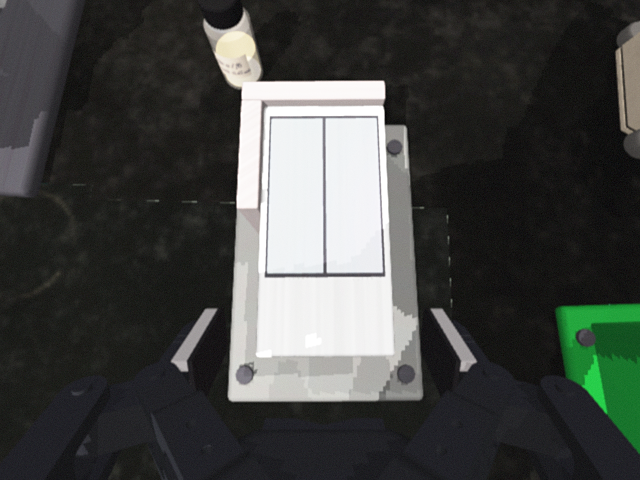

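View pics/s16c.png

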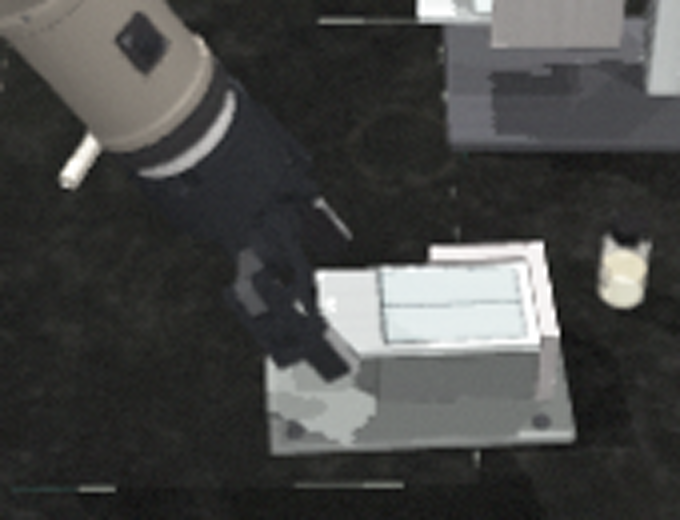

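>>> arm_command(
  motion=[
    {"tx":0.3,"ty":0,"tz":0,"wx":0,"wy":0,"wz":0},
    {"tx":0.3,"ty":0,"tz":0,"wx":0,"wy":0,"wz":0},
    {"tx":0,"ty":0,"tz":0,"wx":0,"wy":0,"wz":0},
    {"tx":0,"ty":0,"tz":0,"wx":0,"wy":0,"wz":0},
  ],
)

```text
time: 22.1
tcp_pos: [458.2, -225.4, 189.7]
eef_rot: [[0.503, 0.864, 0.028], [0.016, 0.023, -1.0], [-0.864, 0.504, -0.002]]
force: [-0.6, 0.9, 0.4]
opening: 85.4
```

>>> arm_command(
  motion=[
    {"tx":0,"ty":0,"tz":0,"wx":0,"wy":0,"wz":0},
    {"tx":0,"ty":0,"tz":0,"wx":0,"wy":0,"wz":0},
    {"tx":0,"ty":0,"tz":0,"wx":0,"wy":0,"wz":0},
    {"tx":0,"ty":0,"tz":0,"wx":0,"wy":0,"wz":0},
  ],
  jaw=0.3,
  grip_force=40,
)

```text
time: 22.5
tcp_pos: [458.0, -225.7, 190.1]
eef_rot: [[0.504, 0.863, 0.028], [0.015, 0.023, -1.0], [-0.864, 0.504, -0.001]]
force: [-4.1, -0.8, 4.0]
opening: 59.4
```

```bash
python3 snap.py wrist w17; python3 snap.py side s17;python3 - <<'E'
from h import *
im=cv2.imread("pics/s17.png")[240:370,240:410];cv2.imwrite("pics/s17c.png",cv2.resize(im,None,fx=4,fy=4,interpolation=cv2.INTER_CUBIC))
E
```

```text
22.5 [ 458.   -225.75  190.12] [ 0.5   0.86  0.03  0.01  0.02 -1.   -0.86  0.5  -0.  ] [ 27.14  21.7   -1.62 127.47 -75.04  13.3    8.86] [-4.12 -0.75  3.98]
22.55 [ 458.   -225.75  190.12] [ 0.5   0.86  0.03  0.01  0.02 -1.   -0.86  0.5  -0.  ] [ 27.14  21.7   -1.62 127.47 -75.04  13.3    8.86] [-3.54  0.57  4.18]
```

View pics/w17.png

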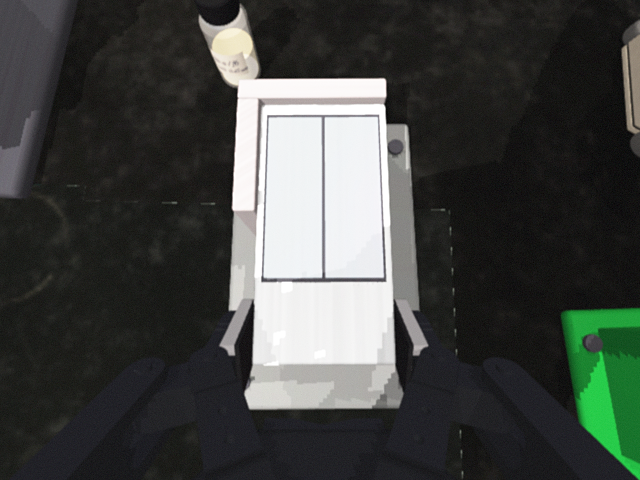

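View pics/s17c.png

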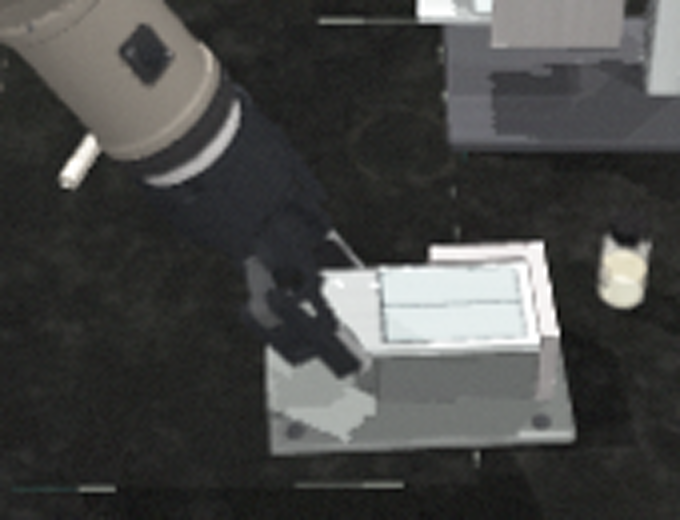

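>>> arm_command(
  motion=[
    {"tx":0,"ty":0,"tz":0,"wx":0,"wy":0,"wz":0},
    {"tx":0,"ty":0,"tz":0,"wx":0,"wy":0,"wz":0},
    {"tx":0,"ty":0,"tz":0,"wx":0,"wy":0,"wz":0},
    {"tx":-0.2,"ty":0.08,"tz":0,"wx":0,"wy":0,"wz":0},
    {"tx":-0.26,"ty":0.15,"tz":0,"wx":0,"wy":0,"wz":0},
    {"tx":-0.43,"ty":0.25,"tz":0,"wx":0,"wy":0,"wz":0},
    {"tx":-0.43,"ty":0.25,"tz":0,"wx":0,"wy":0,"wz":0},
    {"tx":-0.86,"ty":0.5,"tz":0,"wx":0,"wy":0,"wz":0},
    {"tx":-0.86,"ty":0.5,"tz":0,"wx":0,"wy":0,"wz":0},
    {"tx":-0.86,"ty":0.5,"tz":0,"wx":0,"wy":0,"wz":0},
    {"tx":0,"ty":0,"tz":0,"wx":0,"wy":0,"wz":0},
    {"tx":0,"ty":0,"tz":0,"wx":0,"wy":0,"wz":0},
  ],
  jaw=-1,
  grip_force=60,
)

```text
time: 23.8
tcp_pos: [457.9, -224.9, 234.5]
eef_rot: [[0.503, 0.864, 0.029], [0.017, 0.024, -1.0], [-0.864, 0.503, -0.002]]
force: [-0.0, -0.8, -2.3]
opening: 58.7
```

```bash
python3 snap.py wrist w18; python3 snap.py side s18;python3 - <<'E'
from h import *
im=cv2.imread("pics/s18.png")[210:360,240:430];cv2.imwrite("pics/s18c.png",cv2.resize(im,None,fx=4,fy=4,interpolation=cv2.INTER_CUBIC))
E
```

```text
23.8 [ 457.86 -224.95  234.54] [ 0.5   0.86  0.03  0.02  0.02 -1.   -0.86  0.5  -0.  ] [ 18.37  16.83   8.32 126.49 -60.23  18.41  -7.58] [-0.05 -0.78 -2.31]
23.85 [ 457.69 -225.    234.25] [ 0.5   0.86  0.03  0.02  0.02 -1.   -0.86  0.5  -0.  ] [ 18.4   16.85   8.31 126.5  -60.24  18.41  -7.58] [-0.96  0.56 -1.59]
```

View pics/w18.png

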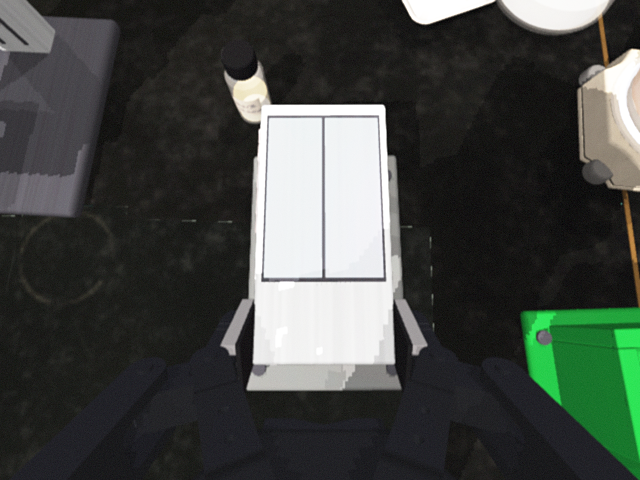

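View pics/s18c.png

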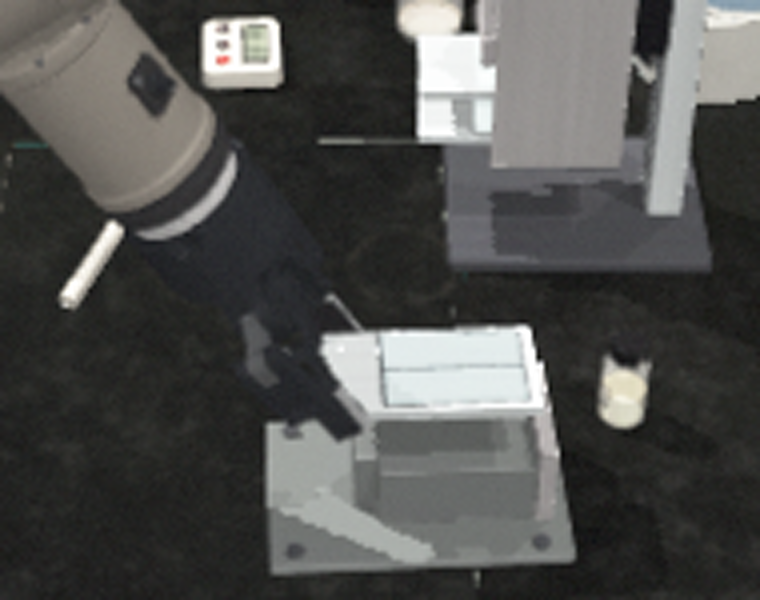

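```bash
python3 - <<'E'
from plan import *
s=L("w18");q=np.array(s["q"]);p0,M0=np.array(s["tcp_pos"]),np.array(s["eef_rot"])
s7=L("w17");p7,M7=np.array(s7["tcp_pos"]),np.array(s7["eef_rot"])
off=M7.T@(np.array([585.6,-222.0,54])-p7);print("carrier centre in tool",off)
lean=np.degrees(np.arcsin(M0[0,0]));print(lean)
_,Mt=pose([0,0,0],30.2,-1.9)
for cx in [530,540,550,560,580,600,648]:
    pos=np.array([cx,26,154])-Mt@off
    so=min([ik(pos,Mt,a,.3) for a in (q,np.array([20,20,0,120,0,20,-60.]),np.array([-5,10,0,125,-40,20,-30.]))],key=lambda s:s[1]+s[2]);print(cx,pos,so[0].round(1),so[1].round(2),so[2].round(2))
E
```

```text
carrier centre in tool [181.91  41.65  -0.08]
30.211189904754292
530 [402.57  30.14 290.27] [   5.3   -0.5  -18.6  137.2   28.3   15.8 -130.7] 0.0 0.0
540 [412.57  30.14 290.27] [   2.3    0.5  -15.4  136.1   28.9   15.9 -130.9] 0.0 0.0
550 [422.57  30.14 290.27] [  -0.5    1.5  -12.3  135.1   29.    15.9 -130.7] 0.0 0.0
560 [432.57  30.14 290.27] [  -3.2    2.5   -9.3  134.1   28.7   15.9 -130.1] 0.0 0.0
580 [452.57  30.14 290.27] [  -8.3    4.5   -3.5  131.9   27.    15.8 -127.9] 0.0 0.0
600 [472.57  30.14 290.27] [-74.9  19.9  74.8 130.8 -51.4  19.4 -52.7] 0.0 0.0
648 [520.57  30.14 290.27] [-60.   19.6  59.1 125.  -42.6  18.4 -61.1] 0.0 0.0
```

```bash
python3 - <<'E'
from plan import *
s=L("w18");q=np.array(s["q"]);p0,M0=np.array(s["tcp_pos"]),np.array(s["eef_rot"])
off=np.array([181.91,41.65,-.08])
for cx,lean,order in [(535,30.2,"both"),(545,30.2,"both"),(535,30.2,"up")]:
  _,Mt=pose([0,0,0],lean,-1.9)
  pos=np.array([cx,26,154])-Mt@off
  for lam in (.001,.05):
    N=12;qq=q;tr=[];mx=0
    for k in range(1,N*10+1):
        f=k/N/10
        fz=min(1,f*3) if order=="up" else f
        p=p0+(pos-p0)*np.array([f,f,fz]);R=M0@Ro.from_rotvec(Ro.from_matrix(M0.T@Mt).as_rotvec()*f).as_matrix()
        qn=step(qq,p,R,lam=lam);mx=max(mx,np.abs(qn-qq).max()*100);qq=qn
        if k%30==0: tr.append(qq.round(1))
    print(cx,order,lam,"maxspeed",mx,np.abs(err(qq,p,R)).max());[print("   ",t) for t in tr]
  print((Mt.T@(pos-p0)/10).round(2),Ro.from_matrix(M0.T@Mt).as_rotvec(degrees=True).round(2))
E
```

```text
535 both 0.001 maxspeed 168.76927267398614 0.012689577533691477
    [  8.3  11.7  10.6 131.1 -54.6  14.3 -20.4]
    [-27.2   8.2  38.8 135.1 -50.8  13.1 -32.9]
    [-72.9   8.8  76.9 137.6 -42.2  13.2 -50.4]
    [-87.6  13.5  83.4 137.3 -38.4  13.7 -64.6]
535 both 0.05 maxspeed 171.97276678883568 0.011922532863197092
    [  8.5  11.7  10.5 131.1 -54.8  14.3 -20.1]
    [-25.4   8.1  37.1 134.9 -49.8  13.2 -33.6]
    [-71.1   9.1  75.2 137.5 -44.1  13.2 -48.6]
    [-87.7  12.7  83.  137.5 -35.3  13.2 -67.6]
[ -7.77  -2.27 -25.33] [ 3.03 -1.9  -0.03]
545 both 0.001 maxspeed 432.21474088912476 0.006633951480552014
    [  8.1  11.9  10.8 130.9 -54.4  14.4 -20.6]
    [-25.8   8.7  37.3 134.5 -50.6  13.2 -33.3]
    [-68.    8.9  71.8 136.7 -41.4  13.1 -51.5]
    [-88.9  10.2  83.2 136.5 -21.9  13.2 -80.4]
545 both 0.05 maxspeed 160.80277193562756 0.007021757160898517
    [  8.2  12.   10.6 130.9 -54.6  14.3 -20.4]
    [-23.5   8.5  35.  134.3 -49.1  13.1 -34.5]
    [-66.7   9.3  70.6 136.7 -43.3  13.1 -49.6]
    [-87.9  12.3  83.2 136.9 -32.5  13.5 -70.2]
[ -7.27  -1.41 -25.36] [ 3.03 -1.9  -0.03]
535 up 0.001 maxspeed 134.35685186216517 3.862228443821561e-05
    [  3.3   8.6  15.9 130.  -43.8  17.4 -31.5]
    [-10.4   3.5  19.9 133.3 -23.5  14.6 -59.7]
    [-21.4   0.6  19.9 136.1   4.7  13.2 -96.9]
    [ -27.    -0.7   13.7  137.4   29.3   16.  -131.5]
535 up 0.05 maxspeed 135.43080657801738 0.00040501095969353783
    [  3.5   8.7  15.7 130.  -44.1  17.4 -31.1]
    [-10.2   3.6  19.9 133.3 -24.   14.6 -59.2]
    [-21.5   0.7  20.1 136.1   4.1  13.1 -96.1]
    [ -27.2   -0.7   14.   137.3   29.1   16.  -131.2]
[ -7.77  -2.27 -25.33] [ 3.03 -1.9  -0.03]
```

```bash
cat > path.py <<'E'
from plan import *
off=np.array([181.91,41.65,-.08])
def follow(q,p0,M0,wps,lam=.02,v=3.0,n=10):
    """wps: list of (pos,M); v: mm per substep"""
    mx=0;tr=[]
    for pos,M in wps:
        K=max(int(np.linalg.norm(pos-p0)/v),4);rv=Ro.from_matrix(M0.T@M).as_rotvec()
        m6=99
        for k in range(1,K+1):
            qn=step(q,p0+(pos-p0)*k/K,M0@Ro.from_rotvec(rv*k/K).as_matrix(),lam=lam);mx=max(mx,np.abs(qn-q).max());q=qn;m6=min(m6,q[5])
        p0,M0=pos,M;tr.append((q.round(1),round(m6,1),np.abs(err(q,pos,M)).max().round(4)))
    return q,mx,tr
E
python3 - <<'E'
from path import *
s=L("w18");q=np.array(s["q"]);p0,M0=np.array(s["tcp_pos"]),np.array(s["eef_rot"])
_,Mt=pose([0,0,0],30.2,-1.9)
T=lambda c:np.array(c,float)-Mt@off
fin=(T([540,26,156]),Mt)
for zc in [156,200,240,280]:
  for xm in [540,560,585]:
    w=[(p0+[0,0,zc-98.5],M0),(T([xm,26,zc]),Mt),(T([540,26,zc]),Mt),fin,(T([648,26,156]),Mt)]
    r=follow(q,p0,M0,w);print(zc,xm,"mm/sub step deg",round(r[1],2));[print("   ",*t) for t in r[2]]
E
```

```text
156 540 mm/sub step deg 1.8
    [ 10.8  11.2  16.5 124.3 -45.1  24.2 -23.7] 18.7 0.0001
    [ -26.4   -0.4   13.4  136.7   28.1   16.2 -130.1] 13.4 0.0001
    [ -26.4   -0.4   13.4  136.7   28.1   16.2 -130.2] 16.2 0.0
    [ -26.4   -0.4   13.4  136.7   28.1   16.2 -130.2] 16.2 0.0
    [ -19.4   11.    10.6  124.1   13.8   15.9 -113.8] 15.3 0.0
156 560 mm/sub step deg 1.69
    [ 10.8  11.2  16.5 124.3 -45.1  24.2 -23.7] 18.7 0.0001
    [ -34.5    1.8   22.7  134.6   24.    15.5 -125.4] 13.5 0.0001
    [ -35.3   -0.6   22.3  136.9   28.5   16.2 -130.4] 15.6 0.0001
    [ -35.3   -0.6   22.3  136.9   28.5   16.2 -130.4] 16.2 0.0
    [ -25.6   11.2   17.5  124.3    8.6   15.5 -108.9] 14.9 0.0
156 585 mm/sub step deg 1.42
    [ 10.8  11.2  16.5 124.3 -45.1  24.2 -23.7] 18.7 0.0001
    [ -42.4    5.1   32.6  132.    14.2   14.6 -115.3] 13.6 0.0001
    [ -47.    -1.    34.   137.1   29.3   16.3 -131. ] 14.6 0.0001
    [ -47.    -1.    34.   137.1   29.3   16.4 -131. ] 16.4 0.0
    [ -32.7   11.8   25.5  124.4    1.6   15.2 -102.4] 14.5 0.0
200 540 mm/sub step deg 1.18
    [  7.4   7.2  19.8
[... 2361 characters left out ...]
] 16.2 0.0
280 560 mm/sub step deg 1.08
    [  4.9   1.2  21.2 116.5 -23.5  37.5 -46.8] 18.7 0.0
    [  -3.6   -8.2   -7.8  125.1   10.2   34.  -110.5] 32.8 0.0
    [  -3.8  -10.6   -8.1  127.     9.8   34.5 -110.6] 34.1 0.0
    [  -1.3    0.2  -11.8  136.1   27.9   16.1 -129.9] 16.1 0.0001
    [   0.2   11.1  -11.1  123.6   27.8   17.7 -126.5] 16.1 0.0
280 585 mm/sub step deg 1.03
    [  4.9   1.2  21.2 116.5 -23.5  37.5 -46.8] 18.7 0.0
    [  -6.1   -5.3   -5.   122.6   11.1   33.6 -110.8] 32.5 0.0
    [  -6.5  -10.7   -5.7  127.1   10.7   34.6 -111.6] 33.7 0.0
    [  -4.     0.1   -9.1  136.2   27.9   16.1 -129.9] 16.1 0.0001
    [  -2.    11.    -8.7  123.7   26.3   17.4 -125.2] 16.1 0.0
```

>>> arm_command(
  motion=[
    {"tx":-1.4,"ty":0.82,"tz":0,"wx":0,"wy":0,"wz":0},
    {"tx":-2,"ty":1.16,"tz":0,"wx":0,"wy":0,"wz":0},
    {"tx":-2,"ty":1.16,"tz":0,"wx":0,"wy":0,"wz":0},
    {"tx":-2,"ty":1.16,"tz":0,"wx":0,"wy":0,"wz":0},
    {"tx":-2,"ty":1.16,"tz":0,"wx":0,"wy":0,"wz":0},
    {"tx":-1.6,"ty":0.93,"tz":0,"wx":0,"wy":0,"wz":0},
    {"tx":0,"ty":0,"tz":0,"wx":0,"wy":0,"wz":0},
  ],
)

```text
time: 24.6
tcp_pos: [458.4, -226.2, 364.1]
eef_rot: [[0.507, 0.861, 0.028], [0.014, 0.024, -1.0], [-0.862, 0.508, 0.0]]
force: [-0.7, -0.6, -1.4]
opening: 58.6
```

```bash
python3 snap.py side s19; python3 - <<'E'
from path import *
s=L("s19");q=np.array(s["q"]);p0,M0=np.array(s["tcp_pos"]),np.array(s["eef_rot"])
print("lean",np.degrees(np.arcsin(M0[0,0]/np.cos(np.radians(1.6)))))
_,Mt=pose([0,0,0],30.2,-1.9)
pos=np.array([545,26,228])-Mt@off
print(pos,(M0.T@(pos-p0)/10).round(2),Ro.from_matrix(M0.T@Mt).as_rotvec(degrees=True).round(2))
print(follow(q,p0,M0,[(pos,Mt)])[1:])
E
```

```text
24.6 [ 458.38 -226.16  364.14] [ 0.51  0.86  0.03  0.01  0.02 -1.   -0.86  0.51  0.  ] [  5.4    4.97  21.59 120.21 -31.18  31.41 -38.45] [-0.73 -0.56 -1.44]
lean 30.50350695646851
[417.57  30.15 364.27] [ -1.71  -2.89 -25.74] [ 3.04 -1.78 -0.3 ]
(np.float64(0.9859451102365568), [(array([  -6.3,   -6.4,   -6.1,  130.8,   14.6,   26.9, -115.8]), np.float64(25.1), np.float64(0.0))])
```

>>> arm_command(
  motion=[
    {"tx":-0.14,"ty":-0.24,"tz":-1.5,"wx":0.25,"wy":-0.15,"wz":0},
    {"tx":-0.14,"ty":-0.24,"tz":-2.2,"wx":0.25,"wy":-0.15,"wz":0},
    {"tx":-0.14,"ty":-0.24,"tz":-2.2,"wx":0.25,"wy":-0.15,"wz":0},
    {"tx":-0.14,"ty":-0.24,"tz":-2.2,"wx":0.25,"wy":-0.15,"wz":0},
    {"tx":-0.14,"ty":-0.24,"tz":-2.2,"wx":0.25,"wy":-0.15,"wz":0},
    {"tx":-0.14,"ty":-0.24,"tz":-2.2,"wx":0.25,"wy":-0.15,"wz":0},
    {"tx":-0.14,"ty":-0.24,"tz":-2.2,"wx":0.25,"wy":-0.15,"wz":0},
    {"tx":-0.14,"ty":-0.24,"tz":-2.2,"wx":0.25,"wy":-0.15,"wz":0},
    {"tx":-0.14,"ty":-0.24,"tz":-2.2,"wx":0.25,"wy":-0.15,"wz":0},
    {"tx":-0.14,"ty":-0.24,"tz":-2.2,"wx":0.25,"wy":-0.15,"wz":0},
    {"tx":-0.14,"ty":-0.24,"tz":-2.2,"wx":0.25,"wy":-0.15,"wz":0},
    {"tx":-0.14,"ty":-0.24,"tz":-2.2,"wx":0.25,"wy":-0.15,"wz":0},
    {"tx":0,"ty":0,"tz":0,"wx":0,"wy":0,"wz":0},
    {"tx":0,"ty":0,"tz":0,"wx":0,"wy":0,"wz":0},
  ],
)

```text
time: 26.05
tcp_pos: [423.8, 31.2, 360.6]
eef_rot: [[0.5, 0.866, -0.032], [-0.016, -0.028, -0.999], [-0.866, 0.5, -0.0]]
force: [0.1, 0.1, -1.9]
opening: 58.7
```

```bash
python3 snap.py wrist w20;python3 snap.py side s20
```

```text
26.05 [423.77  31.17 360.61] [ 0.5   0.87 -0.03 -0.02 -0.03 -1.   -0.87  0.5  -0.  ] [  -7.96   -5.32   -4.54  130.4    15.24   26.5  -116.4 ] [ 0.09  0.09 -1.87]
26.1 [423.92  30.55 360.89] [ 0.5   0.87 -0.03 -0.02 -0.03 -1.   -0.87  0.5  -0.  ] [  -7.95   -5.34   -4.47  130.39   15.25   26.5  -116.41] [-0.15  1.13 -2.13]
```

View pics/w20.png

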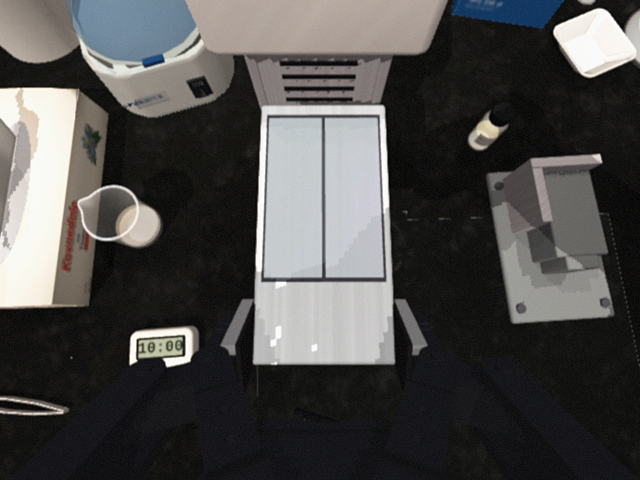

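View pics/s20.png

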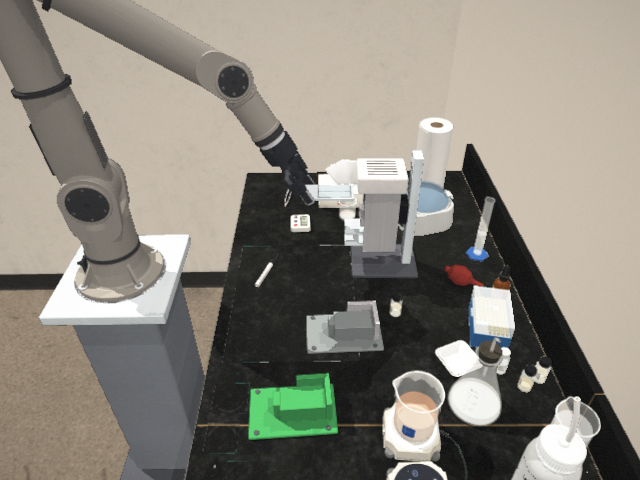

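```bash
python3 - <<'E'
from h import *
im=cv2.imread("pics/w20.png")[30:120,225:415];cv2.imwrite("pics/w20c.png",cv2.resize(im,None,fx=4,fy=4,interpolation=cv2.INTER_CUBIC))
im=cv2.imread("pics/s20.png")[150:290,270:450];cv2.imwrite("pics/s20c.png",cv2.resize(im,None,fx=4,fy=4,interpolation=cv2.INTER_CUBIC))
E
```

```text
(no output)
```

View pics/w20c.png

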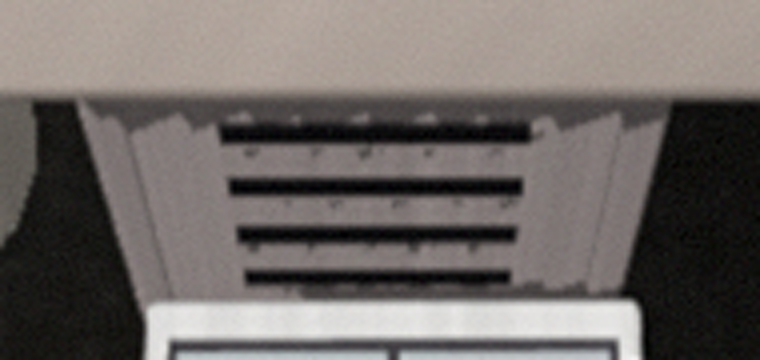

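View pics/s20c.png

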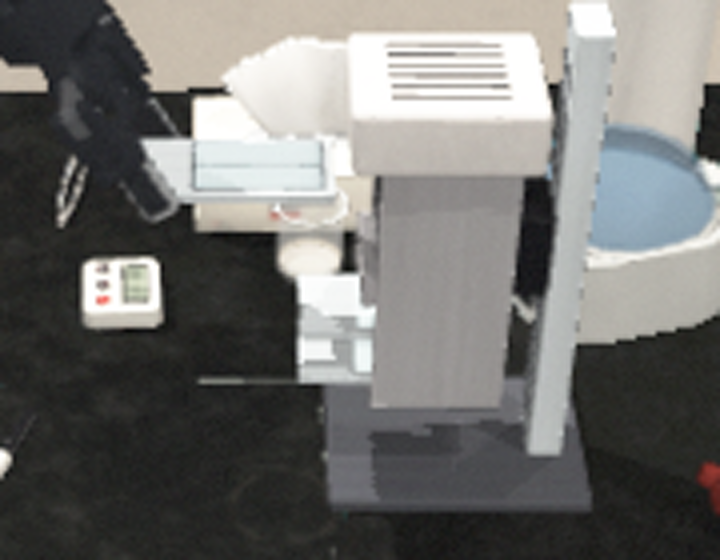

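>>> arm_command(
  motion=[
    {"tx":0.8,"ty":-0.8,"tz":0,"wx":0,"wy":0,"wz":0},
    {"tx":1.1,"ty":-0.8,"tz":0,"wx":0,"wy":0,"wz":0},
    {"tx":1.1,"ty":-0.8,"tz":0,"wx":0,"wy":0,"wz":0},
    {"tx":1.1,"ty":-0.8,"tz":0,"wx":0,"wy":0,"wz":0},
    {"tx":1.1,"ty":-0.8,"tz":0,"wx":0,"wy":0,"wz":0},
    {"tx":0,"ty":0,"tz":0,"wx":0,"wy":0,"wz":0},
    {"tx":0,"ty":0,"tz":0,"wx":0,"wy":0,"wz":0},
    {"tx":0,"ty":0,"tz":0,"wx":0,"wy":0,"wz":0},
  ],
)

```text
time: 26.95
tcp_pos: [416.5, 31.4, 297.8]
eef_rot: [[0.504, 0.863, -0.034], [-0.016, -0.03, -0.999], [-0.863, 0.505, -0.001]]
force: [-0.0, 0.9, -1.7]
opening: 58.5
```

```bash
python3 snap.py wrist w21;python3 snap.py side s21; python3 snap.py top t21; python3 - <<'E'
from path import *
s=L("t21");p0,M0=np.array(s["tcp_pos"]),np.array(s["eef_rot"]);print("carrier c",p0+M0@off)
im=cv2.imread("pics/s21.png")[170:260,280:410];cv2.imwrite("pics/s21c.png",cv2.resize(im,None,fx=6,fy=6,interpolation=cv2.INTER_CUBIC))
im=cv2.imread("pics/w21.png")[0:150,225:415];cv2.imwrite("pics/w21c.png",cv2.resize(im,None,fx=4,fy=4,interpolation=cv2.INTER_CUBIC))
E
```

```text
26.95 [416.5   31.41 297.82] [ 0.5   0.86 -0.03 -0.02 -0.03 -1.   -0.86  0.5  -0.  ] [  -6.83   -0.11   -6.28  135.5    26.59   16.83 -128.7 ] [-0.02  0.94 -1.67]
27.0 [416.55  31.51 297.97] [ 0.5   0.86 -0.03 -0.02 -0.03 -1.   -0.86  0.51 -0.  ] [  -6.84   -0.12   -6.29  135.49   26.6    16.83 -128.71] [-0.53  0.79 -1.67]
27.05 [416.52  31.54 297.99] [ 0.5   0.86 -0.03 -0.02 -0.03 -1.   -0.86  0.51 -0.  ] [  -6.84   -0.12   -6.29  135.49   26.61   16.84 -128.72] [-0.24 -0.11 -2.59]
carrier c [544.29  27.53 162.03]
```

View pics/w21c.png

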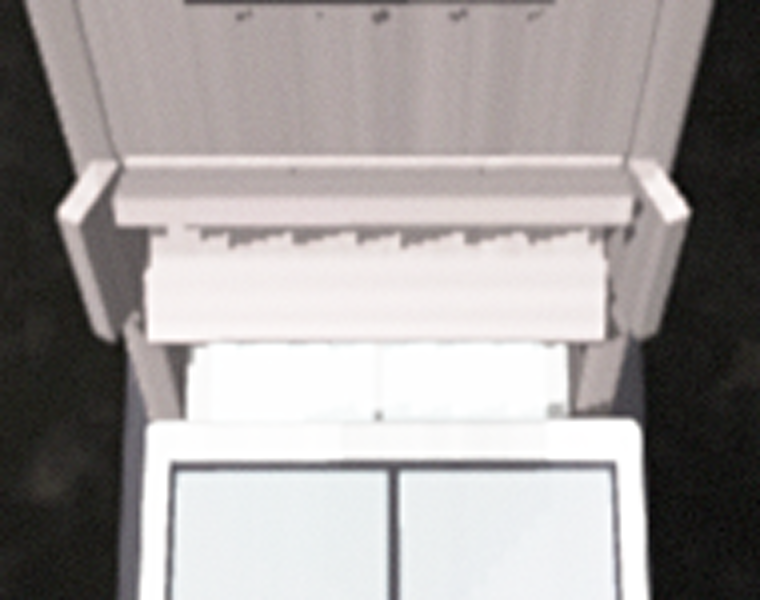

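View pics/s21c.png

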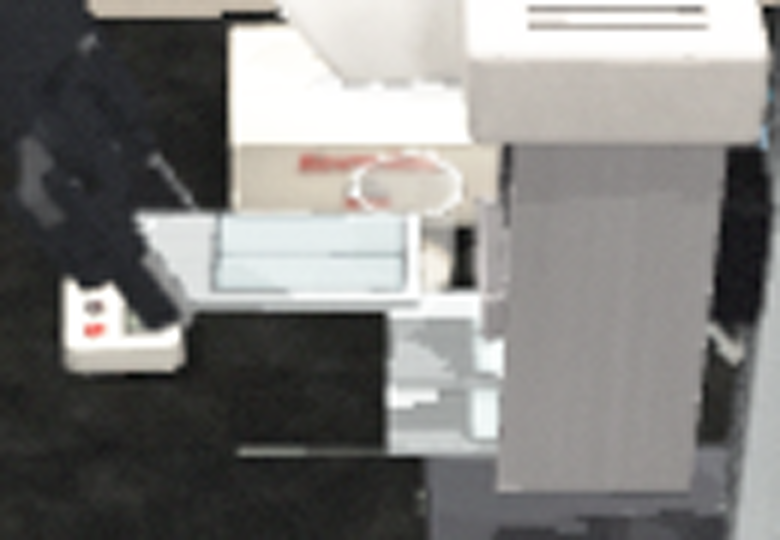

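```bash
python3 - <<'E'
from path import *
from scipy.optimize import fsolve
s,c=pickle.load(open("pics/w21.pkl","rb"));p0,M0=np.array(s["tcp_pos"]),np.array(s["eef_rot"])
W=lambda x,y:np.array([x/4+225-.37,y/4-.37])
K,E=c;R=E[:3,:3];o=-R.T@E[:3,3];print("cam",o)
ray=lambda uv:R.T@np.linalg.inv(K)@np.array([uv[0],uv[1],1.])
# predicted carrier corners with off
cc=p0+M0@off;ex=np.array([np.cos(np.radians(-1.9)),np.sin(np.radians(-1.9)),0])
print("centre",cc,"tool yaw",np.degrees(np.arctan2(M0[0,2],-M0[1,2])),)
lean=np.arctan2(np.hypot(M0[0,0],M0[1,0]),-M0[2,0]);print("lean",np.degrees(lean))
y=np.arctan2(M0[0,2],-M0[1,2]);
th=lean-np.radians(30.2)
fx=np.cos(th)*np.array([np.cos(y),np.sin(y),0])+np.sin(th)*np.array([0,0,1]);fy=np.array([-np.sin(y),np.cos(y),0]);fz=np.cross(fx,fy)
for a,b in [(60,30),(60,-30),(-60,30),(-60,-30)]: print("pred",a,b,proj("w",cc+a*fx+b*fy+4*fz,c))
print("meas",W(147,421),W(640,421),(253.3,364.5),(394.3,364))
# lips
yw=np.radians(-1.9)
def at_x(uv,x): d=ray(uv);return o+d*(x-o[0])/d[0]
vb,vt=W(376,340),W(374,226)
for dz in [18,20,22]:
    # find x with z difference dz
    f=lambda x:at_x(vt,x)[2]-at_x(vb,x)[2]-dz
    x=fsolve(f,625)[0];print(dz,x,at_x(vt,x),at_x(vb,x))
x=625
for n,p in [("bl",(148,340)),("br",(605,340)),("tl",(115,226)),("tr",(632,226)),("Lout top",(60,215)),("Lout bot",(107,337)),("Rout top",(688,210)),("Rout bot",(640,337)),("stub L",(190,345)),("stubR",(568,345))]: print(n,at_x(W(*p),x))
E
```

```text
cam [505.16  28.89 312.89]
centre [544.2   27.39 161.8 ] tool yaw -1.928092922358787
lean 30.313662963964255
pred 60 30 [[261.99 103.57]]
pred 60 -30 [[386.44 103.37]]
pred -60 30 [[251.6  365.34]]
pred -60 -30 [[397.5  365.27]]
meas [261.38 104.88] [384.63 104.88] (253.3, 364.5) (394.3, 364)
18 609.8960132248293 [609.9   27.7  190.14] [609.9   27.78 172.14]
20 621.5333626927535 [621.53  27.57 176.5 ] [621.53  27.65 156.5 ]
22 633.1707121606778 [633.17  27.44 162.86] [633.17  27.53 140.86]
bl [625.    57.84 153.28]
br [625.    -3.28 150.36]
tl [625.    58.06 173.71]
tr [625.    -3.42 171.14]
Lout top [625.    64.06 175.69]
Lout bot [625.    63.1  154.13]
Rout top [625.    -9.67 173.43]
Rout bot [625.    -7.94 150.75]
stub L [625.    52.46 152.01]
stubR [625.     1.62 149.57]
```

>>> arm_command(
  motion=[
    {"tx":-0.25,"ty":-0.43,"tz":0,"wx":0,"wy":0,"wz":0},
    {"tx":-0.5,"ty":-0.86,"tz":0,"wx":0,"wy":0,"wz":0},
    {"tx":-0.25,"ty":-0.43,"tz":0,"wx":0,"wy":0,"wz":0},
    {"tx":0,"ty":0,"tz":0,"wx":0,"wy":0,"wz":0},
    {"tx":0,"ty":0,"tz":0,"wx":0,"wy":0,"wz":0},
  ],
)

```text
time: 27.6
tcp_pos: [396.1, 32.3, 297.4]
eef_rot: [[0.504, 0.863, -0.033], [-0.016, -0.029, -0.999], [-0.864, 0.504, -0.001]]
force: [0.3, 0.1, -1.7]
opening: 58.5
```

```bash
python3 snap.py wrist w22; python3 - <<'E'
from h import *
im=cv2.imread("pics/w22.png")[0:150,225:415];cv2.imwrite("pics/w22c.png",cv2.resize(im,None,fx=4,fy=4,interpolation=cv2.INTER_CUBIC))
E
```

```text
27.6 [396.11  32.27 297.43] [ 0.5   0.86 -0.03 -0.02 -0.03 -1.   -0.86  0.5  -0.  ] [  -7.1    -2.31   -6.85  137.7    26.91   17.03 -129.8 ] [ 0.26  0.06 -1.71]
```

View pics/w22c.png

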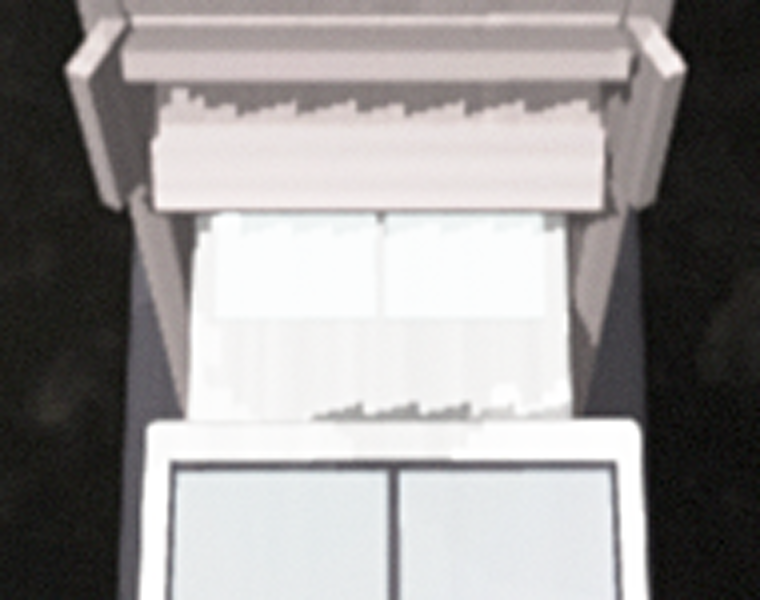

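```bash
python3 - <<'E'
from path import *
c1=pickle.load(open("pics/w21.pkl","rb"))[1];c2=pickle.load(open("pics/w22.pkl","rb"))[1]
W=lambda x,y:np.array([x/4+225-.37,y/4-.37])
for n,a,b in [("botL",(148,340),(155,211)),("botR",(605,340),(602,211)),("topL",(115,226),(124,80)),("topR",(632,226),(628,80)),("rootL",(118,158),(127,17)),("rootR",(628,158),(627,15)),("LoutT",(60,215),(68,70)),("RoutT",(688,210),(685,68)),("LoutB",(100,335),(107,206)),("RoutB",(645,337),(637,208))]:
    print(n,tri(c1,W(*a),c2,W(*b)))
s=L("w22");p0,M0=np.array(s["tcp_pos"]),np.array(s["eef_rot"]);print("carrier",p0+M0@off)
E
```

```text
botL [632.48  59.61 143.31]
botR [629.87  -4.52 143.76]
topL [629.13  59.02 168.91]
topR [626.58  -3.78 169.27]
rootL [640.67  59.12 166.89]
rootR [636.19  -4.13 169.3 ]
LoutT [631.52  66.06 168.23]
RoutT [631.52 -11.83 165.85]
LoutB [633.41  66.41 143.47]
RoutB [629.71  -9.73 144.33]
carrier [523.74  28.31 161.34]
```

>>> arm_command(
  motion=[
    {"tx":0.15,"ty":-0.09,"tz":-0.12,"wx":0,"wy":0,"wz":0},
    {"tx":0.15,"ty":-0.09,"tz":-0.12,"wx":0,"wy":0,"wz":-0.1},
    {"tx":0.5,"ty":0.86,"tz":0,"wx":0,"wy":0,"wz":0},
    {"tx":0.5,"ty":0.86,"tz":0,"wx":0,"wy":0,"wz":0},
    {"tx":0.5,"ty":0.86,"tz":0,"wx":0,"wy":0,"wz":0},
    {"tx":0.25,"ty":0.43,"tz":0,"wx":0,"wy":0,"wz":0},
    {"tx":0,"ty":0,"tz":0,"wx":0,"wy":0,"wz":0},
    {"tx":0,"ty":0,"tz":0,"wx":0,"wy":0,"wz":0},
  ],
)

```text
time: 28.45
tcp_pos: [431.0, 33.4, 293.5]
eef_rot: [[0.501, 0.865, -0.033], [-0.016, -0.029, -0.999], [-0.865, 0.501, -0.001]]
force: [-0.3, 0.1, -1.0]
opening: 58.3
```

```bash
python3 snap.py wrist w23; python3 snap.py side s23; python3 - <<'E'
from path import *
im=cv2.imread("pics/w23.png")[0:150,225:415];cv2.imwrite("pics/w23c.png",cv2.resize(im,None,fx=4,fy=4,interpolation=cv2.INTER_CUBIC))
im=cv2.imread("pics/s23.png")[170:260,280:410];cv2.imwrite("pics/s23c.png",cv2.resize(im,None,fx=6,fy=6,interpolation=cv2.INTER_CUBIC))
s=L("s23");p0,M0=np.array(s["tcp_pos"]),np.array(s["eef_rot"]);print("carrier",p0+M0@off)
print("lean",np.degrees(np.arctan2(np.hypot(M0[0,0],M0[1,0]),-M0[2,0])),"yaw",np.degrees(np.arctan2(M0[0,2],-M0[1,2])))
E
```

```text
28.45 [431.    33.36 293.47] [ 0.5   0.86 -0.03 -0.02 -0.03 -1.   -0.87  0.5  -0.  ] [  -6.55    1.98   -6.45  134.05   27.64   16.51 -129.54] [-0.28  0.07 -1.02]
28.5 [430.79  33.37 293.49] [ 0.5   0.86 -0.03 -0.02 -0.03 -1.   -0.87  0.5  -0.  ] [  -6.55    1.96   -6.45  134.07   27.64   16.5  -129.54] [-0.09  0.46 -2.17]
carrier [557.99  29.31 157.  ]
lean 30.100245290272202 yaw -1.9067127264496206
```

View pics/w23c.png

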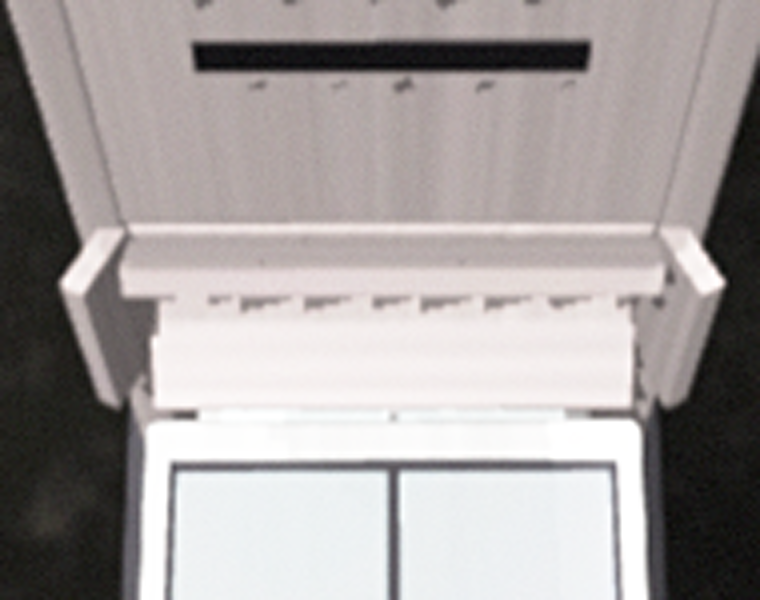

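View pics/s23c.png

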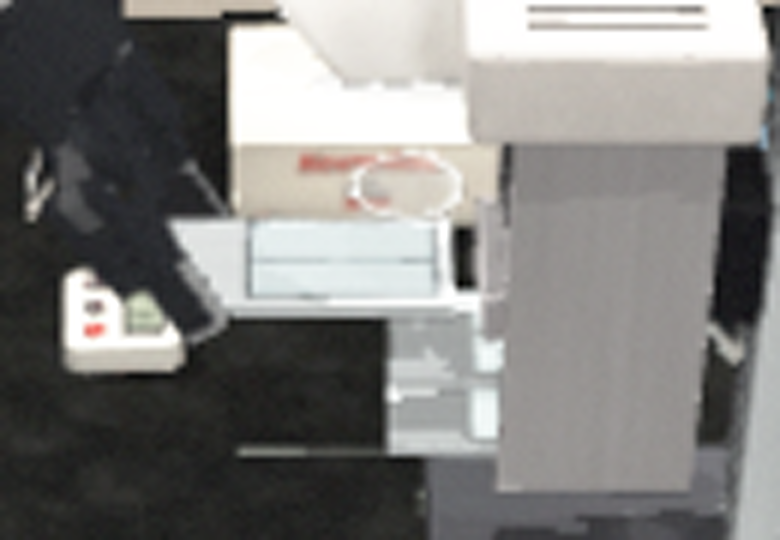

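```bash
python3 - <<'E'
from path import *
c1=pickle.load(open("pics/w23.pkl","rb"))[1];c2=pickle.load(open("pics/w22.pkl","rb"))[1]
W=lambda x,y:np.array([x/4+225-.37,y/4-.37])
for n,a,b in [("botL",(153,408),(155,211)),("botR",(632,408),(602,211)),("topL",(121,297),(124,80)),("topR",(662,292),(628,80)),("rootL",(128,228),(127,17)),("rootR",(657,228),(627,15)),("LoutT",(62,285),(68,70)),("RoutT",(725,285),(685,68)),("LoutB",(107,405),(107,206)),("RoutB",(676,407),(637,208))]:
    print(n,tri(c1,W(*a),c2,W(*b)))
s=L("w23");p0,M0=np.array(s["tcp_pos"]),np.array(s["eef_rot"]);cc=p0+M0@off
print("apparent carrier front top at x tip:",proj("w",cc+[60,0,4],c1),"meas v",421/4-.37)
im=cv2.imread("pics/w23.png")[70:110,270:345];cv2.imwrite("pics/w23d.png",cv2.resize(im,None,fx=10,fy=10,interpolation=cv2.INTER_CUBIC))
E
```

```text
botL [631.23  59.49 144.75]
botR [628.86  -4.31 144.95]
topL [629.81  59.19 168.23]
topR [630.66  -4.68 165.15]
rootL [638.39  58.49 169.  ]
rootR [635.47  -3.81 169.94]
LoutT [632.07  66.3  167.71]
RoutT [628.19 -11.01 169.18]
LoutB [630.57  65.57 146.69]
RoutB [626.9   -9.09 147.68]
apparent carrier front top at x tip: [[320.   103.54]] meas v 104.88
```

View pics/w23d.png

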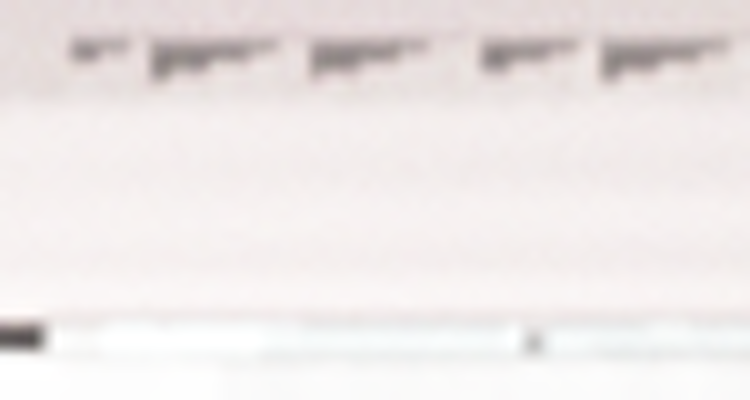

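>>> arm_command(
  motion=[
    {"tx":-0.07,"ty":0.04,"tz":0,"wx":0,"wy":0,"wz":0},
    {"tx":0.25,"ty":0.43,"tz":0,"wx":0,"wy":0,"wz":0.1},
    {"tx":0.25,"ty":0.43,"tz":0,"wx":0,"wy":0,"wz":0},
    {"tx":0.15,"ty":0.26,"tz":0,"wx":0,"wy":0,"wz":0},
    {"tx":0.15,"ty":0.26,"tz":0,"wx":0,"wy":0,"wz":0},
    {"tx":0.15,"ty":0.26,"tz":0,"wx":0,"wy":0,"wz":0},
    {"tx":0.15,"ty":0.26,"tz":0,"wx":0,"wy":0,"wz":0},
    {"tx":0,"ty":0,"tz":0,"wx":0,"wy":0,"wz":0},
  ],
)

```text
time: 29.35
tcp_pos: [453.5, 32.8, 294.7]
eef_rot: [[0.504, 0.863, -0.033], [-0.016, -0.029, -0.999], [-0.864, 0.504, -0.001]]
force: [0.2, 0.0, -1.9]
opening: 58.8
```

```bash
cat > rep.sh <<'X'
python3 snap.py wrist w$1; python3 - <<E
from path import *
im=cv2.imread("pics/w$1.png")[0:240,205:435];cv2.imwrite("pics/w$1c.png",cv2.resize(im,None,fx=2.5,fy=2.5,interpolation=cv2.INTER_CUBIC))
s=L("w$1");p0,M0=np.array(s["tcp_pos"]),np.array(s["eef_rot"]);print("carrier",p0+M0@off)
print("lean",np.degrees(np.arctan2(np.hypot(M0[0,0],M0[1,0]),-M0[2,0])),"yaw",np.degrees(np.arctan2(M0[0,2],-M0[1,2])),np.array(s["torque"]))
E
X
bash rep.sh 24
```

```text
29.35 [453.46  32.77 294.66] [ 0.5   0.86 -0.03 -0.02 -0.03 -1.   -0.86  0.5  -0.  ] [  -6.05    4.15   -6.21  131.52   26.96   16.52 -128.07] [ 0.18  0.01 -1.92]
carrier [581.04  28.76 158.53]
lean 30.260808701033135 yaw -1.9014394816985478 [ 0.05  0.77 -0.  ]
```

View pics/w24c.png

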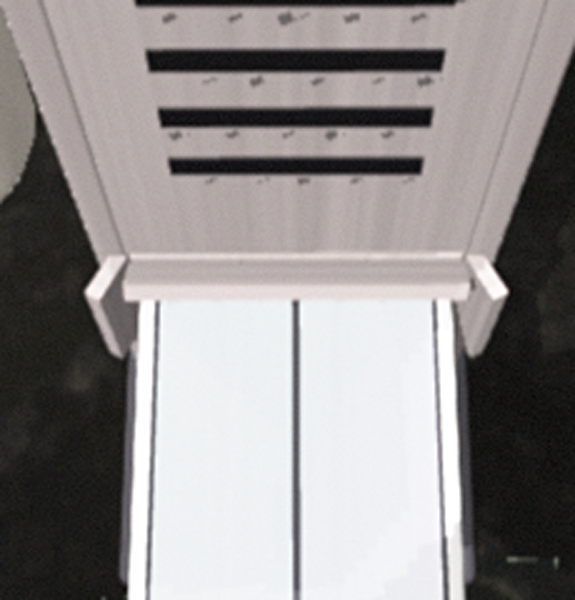

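>>> arm_command(
  motion=[
    {"tx":0.2,"ty":0.345,"tz":0,"wx":0,"wy":0,"wz":0},
    {"tx":0.2,"ty":0.345,"tz":0,"wx":0,"wy":0,"wz":0},
    {"tx":0.2,"ty":0.345,"tz":0,"wx":0,"wy":0,"wz":0},
    {"tx":0.2,"ty":0.345,"tz":0,"wx":0,"wy":0,"wz":0},
    {"tx":0.2,"ty":0.345,"tz":0,"wx":0,"wy":0,"wz":0},
    {"tx":0,"ty":0,"tz":0,"wx":0,"wy":0,"wz":0},
  ],
)

```text
time: 30.0
tcp_pos: [473.6, 32.1, 294.8]
eef_rot: [[0.504, 0.863, -0.033], [-0.016, -0.029, -0.999], [-0.864, 0.504, -0.001]]
force: [-0.3, -0.3, -2.5]
opening: 58.4
```

```bash
bash rep.sh 25
```

```text
30.0 [473.59  32.11 294.78] [ 0.5   0.86 -0.03 -0.02 -0.03 -1.   -0.86  0.5  -0.  ] [  -5.5     6.16   -6.15  129.21   26.22   16.67 -126.7 ] [-0.3  -0.31 -2.53]
carrier [601.2   28.11 158.67]
lean 30.272587849640605 yaw -1.906569614857415 [-0.    0.75 -0.03]
```

>>> arm_command(
  motion=[
    {"tx":0.2,"ty":0.345,"tz":0,"wx":0,"wy":0,"wz":0},
    {"tx":0.2,"ty":0.345,"tz":0,"wx":0,"wy":0,"wz":0},
    {"tx":0.2,"ty":0.345,"tz":0,"wx":0,"wy":0,"wz":0},
    {"tx":0.2,"ty":0.345,"tz":0,"wx":0,"wy":0,"wz":0},
    {"tx":0.2,"ty":0.345,"tz":0,"wx":0,"wy":0,"wz":0},
    {"tx":0.2,"ty":0.345,"tz":0,"wx":0,"wy":0,"wz":0},
    {"tx":0.2,"ty":0.345,"tz":0,"wx":0,"wy":0,"wz":0},
    {"tx":0,"ty":0,"tz":0,"wx":0,"wy":0,"wz":0},
  ],
)

```text
time: 30.85
tcp_pos: [501.4, 31.2, 294.8]
eef_rot: [[0.504, 0.863, -0.033], [-0.016, -0.029, -0.999], [-0.864, 0.504, -0.001]]
force: [0.2, 1.1, -0.9]
opening: 58.4
```

```bash
bash rep.sh 26; python3 snap.py side s26; python3 - <<'E'
import cv2
im=cv2.imread("pics/s26.png")[130:260,270:430];cv2.imwrite("pics/s26c.png",cv2.resize(im,None,fx=4.5,fy=4.5,interpolation=cv2.INTER_CUBIC))
E
```

```text
30.85 [501.44  31.16 294.85] [ 0.5   0.86 -0.03 -0.02 -0.03 -1.   -0.86  0.5  -0.  ] [  -4.62    8.87   -6.31  125.93   25.2    17.07 -124.82] [ 0.21  1.05 -0.91]
carrier [629.06  27.15 158.75]
lean 30.275635121760633 yaw -1.9009401757733027 [-0.03  0.71 -0.04]
30.9 [501.09  31.14 294.7 ] [ 0.5   0.86 -0.03 -0.02 -0.03 -1.   -0.86  0.5  -0.  ] [  -4.62    8.85   -6.31  125.97   25.19   17.09 -124.83] [ 0.2  -0.13 -1.33]
```

View pics/w26.png

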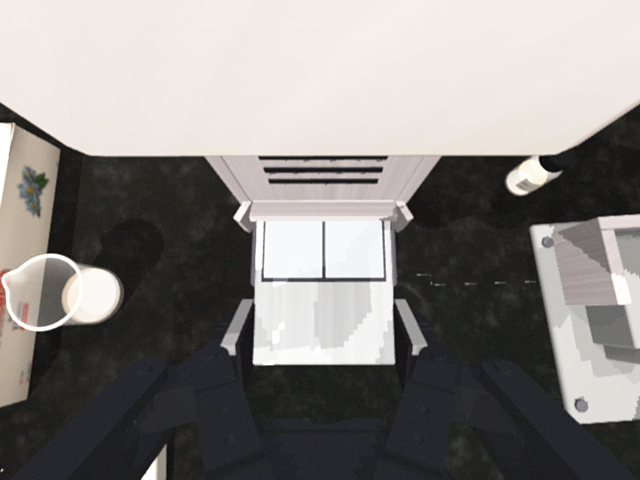

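View pics/s26c.png

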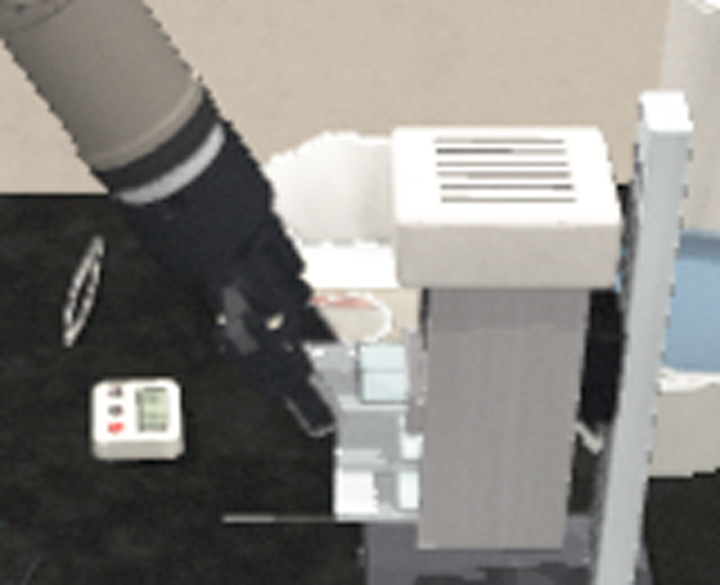

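>>> arm_command(
  motion=[
    {"tx":0.15,"ty":0.26,"tz":0,"wx":0,"wy":0,"wz":0},
    {"tx":0.15,"ty":0.26,"tz":0,"wx":0,"wy":0,"wz":0},
    {"tx":0.15,"ty":0.26,"tz":0,"wx":0,"wy":0,"wz":0},
    {"tx":0.15,"ty":0.26,"tz":0,"wx":0,"wy":0,"wz":0},
    {"tx":0.15,"ty":0.26,"tz":0,"wx":0,"wy":0,"wz":0},
    {"tx":0.1,"ty":0.173,"tz":0,"wx":0,"wy":0,"wz":0},
    {"tx":0,"ty":0,"tz":0,"wx":0,"wy":0,"wz":0},
  ],
)

```text
time: 31.65
tcp_pos: [518.1, 30.6, 294.8]
eef_rot: [[0.504, 0.863, -0.033], [-0.016, -0.029, -0.999], [-0.864, 0.504, -0.001]]
force: [-0.2, -0.1, -1.6]
opening: 58.4
```

>>> arm_command(
  motion=[
    {"tx":0.05,"ty":0.086,"tz":0,"wx":0,"wy":0,"wz":0},
    {"tx":0.05,"ty":0.086,"tz":0,"wx":0,"wy":0,"wz":0},
    {"tx":0.05,"ty":0.086,"tz":0,"wx":0,"wy":0,"wz":0},
    {"tx":0,"ty":0,"tz":0,"wx":0,"wy":0,"wz":0},
  ],
)

```text
time: 32.05
tcp_pos: [521.0, 30.5, 294.8]
eef_rot: [[0.504, 0.863, -0.033], [-0.016, -0.029, -0.999], [-0.864, 0.504, -0.001]]
force: [0.6, -0.2, -1.8]
opening: 59.0
```

Carrier centre is at about 648.6 and there's no contact yet.

>>> arm_command(
  motion=[
    {"tx":0.05,"ty":0.086,"tz":0,"wx":0,"wy":0,"wz":0},
    {"tx":0.05,"ty":0.086,"tz":0,"wx":0,"wy":0,"wz":0},
    {"tx":0,"ty":0,"tz":0,"wx":0,"wy":0,"wz":0},
  ],
)

```text
time: 32.35
tcp_pos: [523.0, 30.4, 294.9]
eef_rot: [[0.504, 0.863, -0.033], [-0.016, -0.029, -0.999], [-0.864, 0.504, -0.001]]
force: [-0.0, -0.5, -0.9]
opening: 58.3
```

>>> arm_command(
  motion=[
    {"tx":0.05,"ty":0.086,"tz":0,"wx":0,"wy":0,"wz":0},
    {"tx":0.05,"ty":0.086,"tz":0,"wx":0,"wy":0,"wz":0},
    {"tx":0,"ty":0,"tz":0,"wx":0,"wy":0,"wz":0},
  ],
)

```text
time: 32.65
tcp_pos: [525.0, 30.4, 294.8]
eef_rot: [[0.504, 0.863, -0.033], [-0.016, -0.029, -0.999], [-0.864, 0.504, -0.001]]
force: [-0.1, -0.1, -0.6]
opening: 58.4
```

>>> arm_command(
  motion=[
    {"tx":0.05,"ty":0.086,"tz":0,"wx":0,"wy":0,"wz":0},
    {"tx":0.05,"ty":0.086,"tz":0,"wx":0,"wy":0,"wz":0},
    {"tx":0,"ty":0,"tz":0,"wx":0,"wy":0,"wz":0},
  ],
)

```text
time: 32.95
tcp_pos: [525.7, 30.4, 294.0]
eef_rot: [[0.501, 0.865, -0.033], [-0.016, -0.029, -0.999], [-0.866, 0.501, -0.0]]
force: [-6.2, 1.1, 0.8]
opening: 58.3
```

```bash
bash rep.sh 27
```

```text
32.95 [525.7   30.42 293.96] [ 0.5   0.87 -0.03 -0.02 -0.03 -1.   -0.87  0.5  -0.  ] [  -3.76   11.27   -6.67  122.98   24.28   17.74 -123.22] [-6.21  1.08  0.78]
carrier [652.79  26.3  157.36]
lean 30.054568807719047 yaw -1.9067225629117315 [0.12 1.38 0.05]
```

View pics/w27.png

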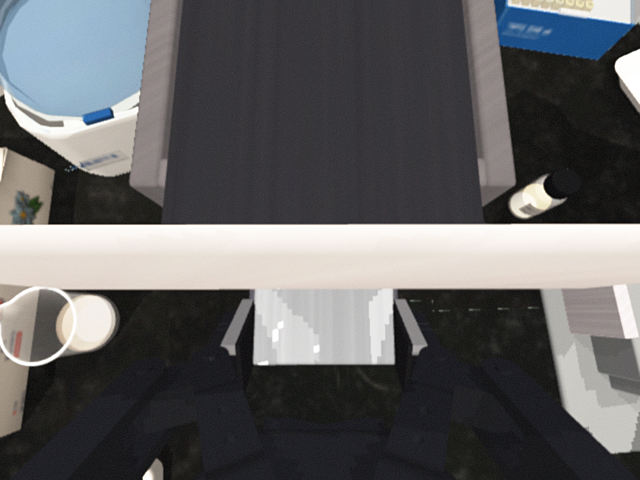

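>>> arm_command(
  motion=[
    {"tx":0.025,"ty":0.043,"tz":0,"wx":0,"wy":0,"wz":0},
    {"tx":0.086,"ty":-0.05,"tz":0,"wx":0,"wy":0,"wz":0},
    {"tx":0,"ty":0,"tz":0,"wx":0,"wy":0,"wz":0},
  ],
)

```text
time: 33.3
tcp_pos: [525.8, 30.4, 292.9]
eef_rot: [[0.5, 0.865, -0.033], [-0.017, -0.029, -0.999], [-0.866, 0.5, -0.0]]
force: [-8.9, 0.4, 1.5]
opening: 58.5
```

```bash
bash rep.sh 28
```

```text
33.3 [525.78  30.45 292.87] [ 0.5   0.87 -0.03 -0.02 -0.03 -1.   -0.87  0.5  -0.  ] [  -3.83   11.38   -6.6   123.01   24.42   17.65 -123.36] [-8.89  0.38  1.53]
carrier [652.78  26.31 156.2 ]
lean 30.01896000365117 yaw -1.9022602698284867 [0.09 1.52 0.01]
```

>>> arm_command(
  motion=[
    {"tx":0.086,"ty":-0.05,"tz":0,"wx":0,"wy":0,"wz":0.1},
    {"tx":0,"ty":0,"tz":0,"wx":0,"wy":0,"wz":0},
  ],
)

```text
time: 33.55
tcp_pos: [525.6, 30.4, 291.9]
eef_rot: [[0.501, 0.865, -0.033], [-0.017, -0.029, -0.999], [-0.865, 0.502, 0.0]]
force: [-10.9, 1.3, 3.6]
opening: 58.4
```

>>> arm_command(
  motion=[
    {"tx":0.086,"ty":-0.05,"tz":0,"wx":0,"wy":0,"wz":0},
    {"tx":0,"ty":0,"tz":0,"wx":0,"wy":0,"wz":0},
  ],
)

```text
time: 33.75
tcp_pos: [525.6, 30.5, 291.0]
eef_rot: [[0.502, 0.865, -0.033], [-0.017, -0.029, -0.999], [-0.865, 0.502, 0.0]]
force: [-11.5, 1.1, 5.3]
opening: 58.7
```

>>> arm_command(
  motion=[
    {"tx":0.07,"ty":-0.075,"tz":0,"wx":0,"wy":0,"wz":0},
    {"tx":0,"ty":0,"tz":0,"wx":0,"wy":0,"wz":0},
  ],
)

```text
time: 33.95
tcp_pos: [525.5, 30.4, 290.3]
eef_rot: [[0.502, 0.864, -0.033], [-0.017, -0.029, -0.999], [-0.865, 0.503, -0.0]]
force: [-10.9, 1.0, 4.4]
opening: 58.4
```

```bash
bash rep.sh 29; python3 snap.py side s29; python3 - <<'E'
import cv2
im=cv2.imread("pics/s29.png")[150:260,310:440];cv2.imwrite("pics/s29c.png",cv2.resize(im,None,fx=5.5,fy=5.5,interpolation=cv2.INTER_CUBIC))
E
```

```text
33.95 [525.46  30.43 290.33] [ 0.5   0.86 -0.03 -0.02 -0.03 -1.   -0.86  0.5  -0.  ] [  -4.15   11.56   -6.26  123.23   25.1    17.13 -124.07] [-10.95   1.     4.43]
carrier [652.82  26.28 153.98]
lean 30.166508547581987 yaw -1.902506182410352 [0.1  1.33 0.  ]
34.0 [525.47  30.45 290.33] [ 0.5   0.86 -0.03 -0.02 -0.03 -1.   -0.86  0.5   0.  ] [  -4.15   11.56   -6.26  123.23   25.1    17.14 -124.07] [-11.15   1.11   5.55]
```

View pics/s29c.png

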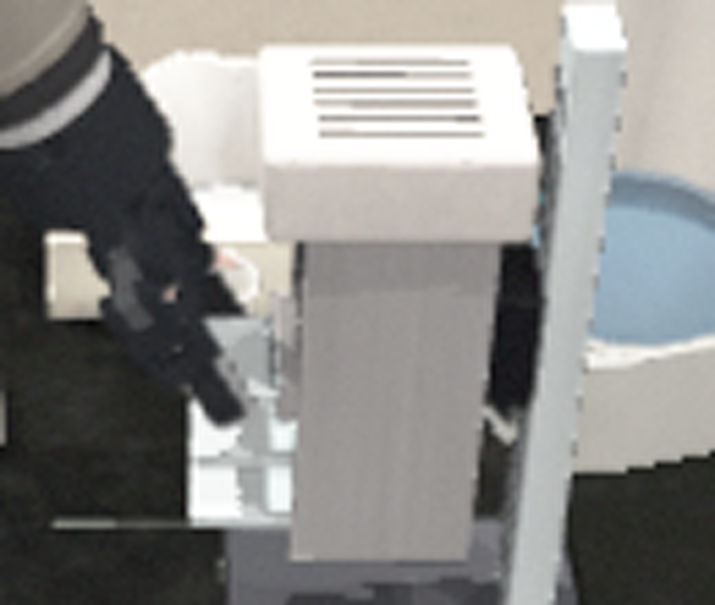

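>>> arm_command(
  motion=[
    {"tx":0,"ty":0,"tz":0,"wx":0,"wy":0,"wz":0},
    {"tx":0,"ty":0,"tz":0,"wx":0,"wy":0,"wz":0},
    {"tx":0,"ty":0,"tz":0,"wx":0,"wy":0,"wz":0},
    {"tx":0,"ty":0,"tz":0,"wx":0,"wy":0,"wz":0},
  ],
  jaw=1,
)

```text
time: 34.45
tcp_pos: [527.4, 30.3, 291.1]
eef_rot: [[0.506, 0.862, -0.033], [-0.016, -0.029, -0.999], [-0.863, 0.506, -0.001]]
force: [-0.1, 0.2, 0.2]
opening: 85.3
```

```bash
bash rep.sh 30; python3 snap.py side s30; python3 - <<'E'
import cv2
im=cv2.imread("pics/s30.png")[150:260,310:440];cv2.imwrite("pics/s30c.png",cv2.resize(im,None,fx=5.5,fy=5.5,interpolation=cv2.INTER_CUBIC))
E
```

```text
34.45 [527.42  30.26 291.13] [ 0.51  0.86 -0.03 -0.02 -0.03 -1.   -0.86  0.51 -0.  ] [  -4.13   11.64   -6.21  123.05   25.14   16.99 -124.07] [-0.13  0.19  0.23]
carrier [655.32  26.24 155.3 ]
lean 30.39813160451146 yaw -1.904170616377877 [ 0.01  0.55 -0.12]
34.5 [527.31  30.26 291.06] [ 0.51  0.86 -0.03 -0.02 -0.03 -1.   -0.86  0.51 -0.  ] [  -4.13   11.64   -6.21  123.06   25.13   16.99 -124.07] [ 0.34 -0.07 -0.  ]
```

View pics/w30.png

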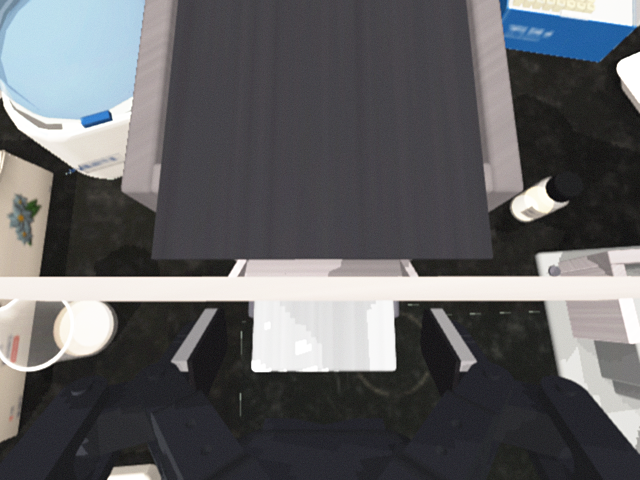

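View pics/s30c.png

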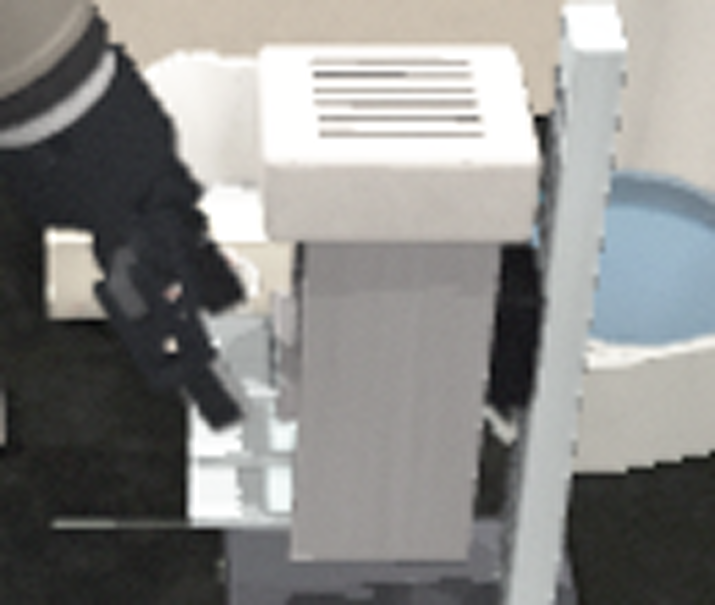

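>>> arm_command(
  motion=[
    {"tx":-0.25,"ty":-0.43,"tz":0,"wx":0,"wy":0,"wz":0},
    {"tx":-0.5,"ty":-0.86,"tz":0,"wx":0,"wy":0,"wz":0},
    {"tx":-1,"ty":-1.72,"tz":0,"wx":0,"wy":0,"wz":0},
    {"tx":-1,"ty":-1.72,"tz":0,"wx":0,"wy":0,"wz":0},
    {"tx":-1,"ty":-1.72,"tz":0,"wx":0,"wy":0,"wz":0},
    {"tx":-1,"ty":-1.72,"tz":0,"wx":0,"wy":0,"wz":0},
    {"tx":0,"ty":0,"tz":0,"wx":0,"wy":0,"wz":0},
    {"tx":0,"ty":0,"tz":0,"wx":0,"wy":0,"wz":0},
  ],
)

```text
time: 35.35
tcp_pos: [432.3, 33.5, 290.8]
eef_rot: [[0.506, 0.862, -0.033], [-0.015, -0.029, -0.999], [-0.863, 0.506, -0.001]]
force: [1.3, -0.5, -0.9]
opening: 85.2
```

```bash
bash rep.sh 31; python3 snap.py side s31; python3 snap.py top t31; python3 - <<'E'
import cv2
im=cv2.imread("pics/s31.png")[150:260,310:440];cv2.imwrite("pics/s31c.png",cv2.resize(im,None,fx=5.5,fy=5.5,interpolation=cv2.INTER_CUBIC))
E
```

```text
35.35 [432.32  33.49 290.84] [ 0.51  0.86 -0.03 -0.02 -0.03 -1.   -0.86  0.51 -0.  ] [  -7.33    2.36   -5.66  134.18   29.06   15.79 -130.93] [ 1.33 -0.52 -0.92]
carrier [560.24  29.56 155.02]
lean 30.400390630452502 yaw -1.8671639844718766 [0.   0.5  0.03]
35.4 [432.97  33.56 291.  ] [ 0.51  0.86 -0.03 -0.02 -0.03 -1.   -0.86  0.51 -0.  ] [  -7.32    2.41   -5.65  134.1    29.06   15.79 -130.93] [-0.82  0.61 -0.07]
35.45 [433.25  33.54 290.98] [ 0.51  0.86 -0.03 -0.02 -0.03 -1.   -0.86  0.51 -0.  ] [  -7.31    2.44   -5.65  134.07   29.06   15.8  -130.93] [ 0.33  0.46 -0.66]
```

View pics/w31.png

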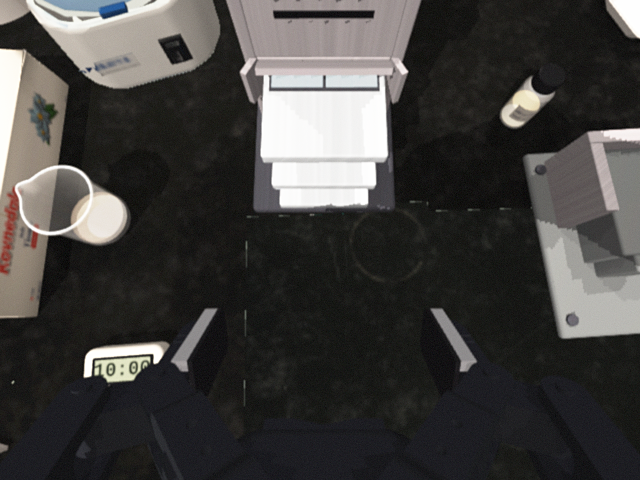

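View pics/s31c.png

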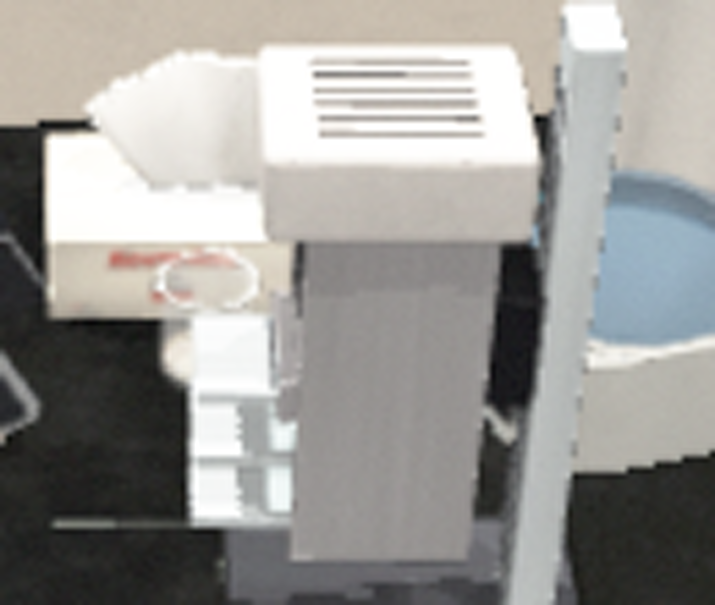

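View pics/t31.png

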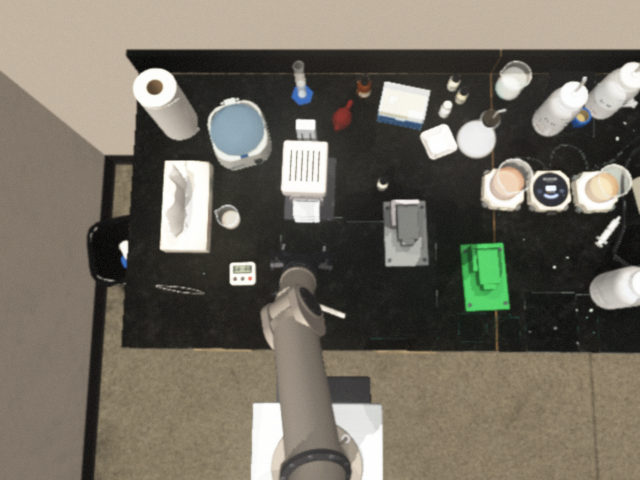

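```bash
python3 - <<'E'
from path import *
im=cv2.imread("pics/w31.png")[40:220,230:410];cv2.imwrite("pics/w31c.png",cv2.resize(im,None,fx=4,fy=3.3,interpolation=cv2.INTER_CUBIC))
E
```

```text
(no output)
```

View pics/w31c.png

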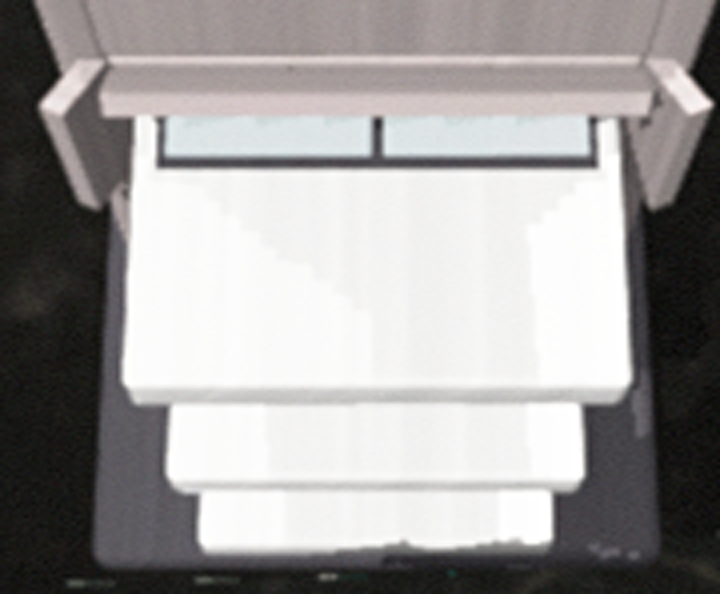

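```bash
python3 - <<'E'
from path import *
c=pickle.load(open("pics/w31.pkl","rb"))[1]
W=lambda x,y:np.array([x/4+230-.37,y/3.3+40-.35])
for sz in (156,158):
    for n,pts,z in [("mine",[(125,388),(630,385)],sz+2),("2nd",[(168,483),(584,481)],sz-36+4-2+0),("2nd fixed mid",[(168,483),(584,481)],sz-32)]:
        print(sz,n,[back("w",W(*p),z,c) for p in pts])
E
```

```text
156 mine [array([593.85,  58.21, 158.  ]), array([592.29,  -1.02, 158.  ])]
156 2nd [array([593.57,  58.59, 122.  ]), array([591.92,  -0.95, 122.  ])]
156 2nd fixed mid [array([592.78,  58.29, 124.  ]), array([591.15,  -0.6 , 124.  ])]
158 mine [array([592.86,  57.85, 160.  ]), array([591.33,  -0.58, 160.  ])]
158 2nd [array([592.78,  58.29, 124.  ]), array([591.15,  -0.6 , 124.  ])]
158 2nd fixed mid [array([592.  ,  57.99, 126.  ]), array([590.38,  -0.26, 126.  ])]
```

```bash
python3 -c "
from cell import hand_in,read_state
print(read_state()['time']);print(hand_in())"
```

```text
35.5
the job is handed in; nothing more can be done
None
```

The carrier is in the top slot, fully home against the back and released. I handed the job in at 35.5 s of the 72 s allowed.

- **Squaring:** I pushed the carrier into the corner gently, with contact forces under about 10 N. On the way it turned about 3° and caught on the end of the side stop, so I dragged it round with a small sideways move and pushed again in both directions. In the wrist picture it then lay against both stops, within about 0.5 mm and 0.5°. One last press touched both stops; I took no picture of the corner between that press and closing the gripper.
- **Grip and lift:** I gripped the near end with the hand leaning back 30°. That is the smallest lean you allow, and it was the most the arm could reach there. The carrier stayed level in the grip when I lifted it.
- **Insertion:** It slid in with no noticeable side force and met the back of the slot with about 6 N. Pressing on while lowering it raised that to about 11 N before I let go.
- **Last checks:** Its outer end is level with the two fixed carriers below, within about 1 mm, and parallel to them. The gripper is open, about 95 mm clear, with no force on it. The things standing around and the green look-alike appear where they were in the top view.

**Where checks disagreed:** my estimates of the slot height ranged from 153 to 158 mm. I lowered the carrier before letting go but felt no clear contact with the slot floor, so it may have dropped a millimetre or two on release.

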